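# Load four wound cores, dock the carrier and bar it in

### The arm

A 6-joint arm with a two-finger parallel gripper is mounted at the origin on a cart in front of the work surface, level with it; the furniture and walls round the work are solid. World frame = base frame: x ahead of the robot, y to its left, z up, the work surface at z = 0. Lengths are in mm, angles in rad, forces in N, time in s.
With the tool pointing down it reaches from about 350 to 775 mm from the base axis. Payload 7.3 kg.
Tool frame: the origin (TCP) lies between the finger pads; the fingertips stand 14 mm ahead of it and the grasp point (between the pads) lies 5 mm behind it; y points along the fingers, z is the direction in which the jaws open and shut, and the axes are right-handed (so a half turn about y gives the same grasp; the last joint's range is limited). The gripper opens to 92 mm and grips with 3 to 60 N. Pads are 19 mm wide; open, the fingers measure 130 mm over their backs; the gripper's body (75 mm by 190 mm) begins 47 mm behind the grasp point.
Start: joints at [-1.321, 0.342, 1.524, -0, 1.275, -0.146], TCP at [202.435, -484.421, 240.741] pointing down, gripper open.
Joint ranges: [-2.53, 2.53], [-0.77, 2.02], [0.04, 2.7], [-1, 4.14], [0.28, 2.66], [-3.11, 3.11]. Speed limits (rad/s): [2.57, 2.57, 3.14, 3.14, 3.14, 3.14].

### API

Orientations are given as [roll, pitch, yaw] about the fixed x, y, z axes, in that order (R = Rz(yaw) Ry(pitch) Rx(roll)).
In Python, from plant import bot, vision, order gives the robot as it stands.
- The arm moves only by the tool apply_moves, never from a script. Its argument "rows" is a list of rows, each a list of 3 entries, a list of its own where there are three numbers: the shift along the tool's x, y, z in cm, then the turn about the tool's y in rad, then the finger opening in cm, from 0 to 9.18. A call has 1 to 5 rows; each row is the pose to reach, as a shift and turn from the pose measured when the call began, along the tool's axes at that moment; what a row does not reach only later rows make up. A row lasts 1/8 s, in which the tool goes at most 62.5 mm and 10.7 degrees, less where a joint would pass 70% of its speed; a pose out of reach is approached as far as the arm can. A call with a gripper value outside its range is refused whole. The fingers move at their own pace and stop on an object; the grip force is fixed at half the most. Time passes only in rows, so rows that repeat a pose let the fingers close. It gives the time, the measured TCP pose, the force and the opening at its end, in the units of the state.
- bot.get_obs(): the state, without advancing time (a new reading comes with each control period).
- vision.capture(name): name is "scene" or "top"; returns the picture (384x512x3 uint8, red, green, blue); there is no depth.
- vision.camera_info(name): a dict with "mtx" (3x3 intrinsics, pixels), "rvec" (rotation vector, rad) and "tvec" (3), from world to camera coordinates, as OpenCV has them. Camera axes: x right, y down, z forward; pixel columns grow to the right and rows downward; lengths in mm; the calibration is good to about 2 mm. A picture is of the moment at which its call begins. camera_info takes no time and is no camera call.
- order.close_job(): hands the job in, once; it reports no verdict.
The state is a dict: "time": time; "joint_positions": joint angles; "dq": joint speeds; "tau": joint torques, N m; "tool_pos": TCP position; "tcp_rot": TCP orientation; "contact_force": force on the tool from outside, world axes, zero at the start; "moment": the same for the moment, N m; "grip_width": finger opening in mm.
Only numpy, scipy, OpenCV 4.12 (cv2) and the standard library are available. Lean on these libraries where they do the work, as an engineer would, in place of code of your own. Each camera call takes 0.05 s, during which the arm holds its last target.

### The job

Make up the wooden carrier to exactly four wound cores, each standing upright in a pocket of its own: count any that is already in it, fetch the rest from the brown bench and leave spare cores standing upright outside the carrier. Then turn the carrier end for end, slide it tongue first between the guide rails until it is fully home, and swing the bar fully across behind it. Do not tip the carrier over or disturb the tin, the tape roll and the wire spool.

Things in the scene. Friction and masses are not known exactly. Their poses are not given: they have to be found in the camera images.
- carrier: Loose wooden carrier, 262 x 64 mm in plan, 0.4 kg, on the grey table. Origin on its underside below the lifting fin; x along it towards the tongue, z up. Base board 6 mm thick, 64 mm wide, x -142 to +100 mm. Five pockets in a row, 39 (x) by 40 (y) mm inside, walls 3 mm thick, tops 26 mm above the underside; flanges beside them run under the lips of the rails. It starts with its tongue away from the dock.
- carrier_fin (a point): Grip point of the carrier's upright lifting fin (26 mm long in the carrier's x, 12 mm thick across y, top 82 mm above the underside): on the fin's axis, 68 mm above the underside. Pinch it across y from above. Axes as the carrier's. The empty carrier balances about it.
- carrier_tongue (a point): End face of the carrier's steel tongue, mid-width, 6 mm above the underside, at x=+120 mm of the carrier. The tongue is 30 mm wide, 12 mm high and 20 mm long; only this end has one.
- dock: Fixed dock on the grey table. Origin on the table at the middle of its mouth; x points inwards (the way the carrier slides in), z up. Guide rails x=0 to 150 mm, 69 mm apart, 15 mm high; from x=12 mm lips overhang 5 mm a side, undersides 11 mm above the table, so the carrier enters only by sliding in at the mouth. Flared guides reach x=-25 mm. The carrier stands on the table in the dock too.
- dock_end (a point): Bottom of the dock's tongue slot, 6 mm above the table, at x=172 mm of the dock. Stop blocks at x=150 mm, 20 mm high, leave a slot 37 mm wide for the tongue. Fully home the carrier's x axis lies along the dock's, its origin at x=50 mm, y=0 of the dock, its tongue's end at x=170 mm and its rear end at x=-92 mm, outside the mouth.
- bar (a joint): Swing bar, hinge vertical at x=-103, y=-50 mm of the dock, on a strip 7 mm high at its -y side. 0: parallel to the rails, pointing away from the dock (open); 1.571: fully across behind the carrier (stop); grows clockwise from above; from -1.571; turns easily, stays where left. Bar 14 mm wide, 10 to 20 mm above the table, 52 mm long; across, 4 mm behind a carrier that is home.
- bar_knob (a point): Black upright round knob on the bar, 16 mm diameter, 42 mm from the hinge axis, from 20 to 62 mm above the table; this point is on its axis 46 mm above the table.
- pocket1 (a point): Pocket 1 of the carrier: where the centre of a core is when it stands in this pocket (77.5 mm along the carrier's x, 33.5 mm above its underside). A core has about 3 mm of play each way.
- pocket2 (a point): Pocket 2 of the carrier: where the centre of a core is when it stands in this pocket (35.5 mm along the carrier's x, 33.5 mm above its underside). A core has about 3 mm of play each way.
- pocket3 (a point): Pocket 3 of the carrier: where the centre of a core is when it stands in this pocket (-35.5 mm along the carrier's x, 33.5 mm above its underside). A core has about 3 mm of play each way.
- pocket4 (a point): Pocket 4 of the carrier: where the centre of a core is when it stands in this pocket (-77.5 mm along the carrier's x, 33.5 mm above its underside). A core has about 3 mm of play each way.
- pocket5 (a point): Pocket 5 of the carrier: where the centre of a core is when it stands in this pocket (-119.5 mm along the carrier's x, 33.5 mm above its underside). A core has about 3 mm of play each way.
- core0_centre (a point): A wound core: upright tan cylinder 32 mm in diameter and 55 mm high (a thin copper tail rises to 81 mm), about 40 g. This point is at its centre, 27.5 mm above its underside; z along its axis. If present, it starts in pocket 3 of the carrier.
- core1_centre (a point): A wound core: upright tan cylinder 32 mm in diameter and 55 mm high (a thin copper tail rises to 81 mm), about 40 g. This point is at its centre, 27.5 mm above its underside; z along its axis. If present, it starts upright on the brown bench.
- core2_centre (a point): A wound core: upright tan cylinder 32 mm in diameter and 55 mm high (a thin copper tail rises to 81 mm), about 40 g. This point is at its centre, 27.5 mm above its underside; z along its axis. If present, it starts upright on the brown bench.
- core3_centre (a point): A wound core: upright tan cylinder 32 mm in diameter and 55 mm high (a thin copper tail rises to 81 mm), about 40 g. This point is at its centre, 27.5 mm above its underside; z along its axis. If present, it starts upright on the brown bench.
- core4_centre (a point): A wound core: upright tan cylinder 32 mm in diameter and 55 mm high (a thin copper tail rises to 81 mm), about 40 g. This point is at its centre, 27.5 mm above its underside; z along its axis. If present, it starts upright on the brown bench.
- core5_centre (a point): A wound core: upright tan cylinder 32 mm in diameter and 55 mm high (a thin copper tail rises to 81 mm), about 40 g. This point is at its centre, 27.5 mm above its underside; z along its axis. If present, it starts upright on the brown bench.
- flux_tin: Round flat tin with a red lid, 59 mm wide and 23 mm high, on the grey table; a bystander to leave alone. Origin at its underside.
- cyan_roll: Roll of tape lying flat, 68 mm wide and 18 mm high, on the grey table; a bystander to leave alone. Origin at its underside.
- spool_b: Wire spool with black flanges, 67x49x26 mm, on the brown bench; a bystander to leave alone. Origin at its underside.
- drawer_unit: Fixed blue drawer cabinet between bench and grey table, 140 x 225 mm in plan, 165 mm high: carry things over it or round it. Origin under its middle. On the other side of carrier and dock stands a fixed pale green crate of other cores (not for this job), walls 85 mm high, about 85 mm from their middle line.
Not all that is in view belongs to the job. What is shaped like the part that bears core4_centre but blue or purple is not meant.

How it is judged (in metres and radians):
On the way, in this order (a step that is already met when the one before it is completed fails the run):
1. exactly four cores stand in pockets of the carrier, one to a pocket, while it is still outside the dock (((distance between any of core0_centre, core1_centre, core2_centre, core3_centre, core4_centre, core5_centre and pocket2 below 0.01 m and distance between any of core0_centre, core1_centre, core2_centre, core3_centre, core4_centre, core5_centre and pocket3 below 0.01 m and distance between any of core0_centre, core1_centre, core2_centre, core3_centre, core4_centre, core5_centre and pocket4 below 0.01 m and distance between any of core0_centre, core1_centre, core2_centre, core3_centre, core4_centre, core5_centre and pocket5 below 0.01 m and distance between each of core0_centre, core1_centre, core2_centre, core3_centre, core4_centre, core5_centre and pocket1 above 0.025 m) or (distance between any of core0_centre, core1_centre, core2_centre, core3_centre, core4_centre, core5_centre and pocket1 below 0.01 m and distance between any of core0_centre, core1_centre, core2_centre, core3_centre, core4_centre, core5_centre and pocket3 below 0.01 m and distance between any of core0_centre, core1_centre, core2_centre, core3_centre, core4_centre, core5_centre and pocket4 below 0.01 m and distance between any of core0_centre, core1_centre, core2_centre, core3_centre, core4_centre, core5_centre and pocket5 below 0.01 m and distance between each of core0_centre, core1_centre, core2_centre, core3_centre, core4_centre, core5_centre and pocket2 above 0.025 m) or (distance between any of core0_centre, core1_centre, core2_centre, core3_centre, core4_centre, core5_centre and pocket1 below 0.01 m and distance between any of core0_centre, core1_centre, core2_centre, core3_centre, core4_centre, core5_centre and pocket2 below 0.01 m and distance between any of core0_centre, core1_centre, core2_centre, core3_centre, core4_centre, core5_centre and pocket4 below 0.01 m and distance between any of core0_centre, core1_centre, core2_centre, core3_centre, core4_centre, core5_centre and pocket5 below 0.01 m and distance between each of core0_centre, core1_centre, core2_centre, core3_centre, core4_centre, core5_centre and pocket3 above 0.025 m) or (distance between any of core0_centre, core1_centre, core2_centre, core3_centre, core4_centre, core5_centre and pocket1 below 0.01 m and distance between any of core0_centre, core1_centre, core2_centre, core3_centre, core4_centre, core5_centre and pocket2 below 0.01 m and distance between any of core0_centre, core1_centre, core2_centre, core3_centre, core4_centre, core5_centre and pocket3 below 0.01 m and distance between any of core0_centre, core1_centre, core2_centre, core3_centre, core4_centre, core5_centre and pocket5 below 0.01 m and distance between each of core0_centre, core1_centre, core2_centre, core3_centre, core4_centre, core5_centre and pocket4 above 0.025 m) or (distance between any of core0_centre, core1_centre, core2_centre, core3_centre, core4_centre, core5_centre and pocket1 below 0.01 m and distance between any of core0_centre, core1_centre, core2_centre, core3_centre, core4_centre, core5_centre and pocket2 below 0.01 m and distance between any of core0_centre, core1_centre, core2_centre, core3_centre, core4_centre, core5_centre and pocket3 below 0.01 m and distance between any of core0_centre, core1_centre, core2_centre, core3_centre, core4_centre, core5_centre and pocket4 below 0.01 m and distance between each of core0_centre, core1_centre, core2_centre, core3_centre, core4_centre, core5_centre and pocket5 above 0.025 m)) and x of carrier_tongue in the frame of dock below 0 m), for 0.2 s.
2. the carrier has been slid tongue first fully home in the rails (x of carrier_tongue in the frame of dock above 0.163 m and y of carrier_tongue in the frame of dock between -0.006 and 0.006 m and angle between the x axis of carrier and the x axis of dock, either way round below 0.06 rad and height (world z) of carrier_tongue below 0.01 m), for 0.2 s.
3. the bar is swung across behind the carrier (value of joint bar above 1.4 rad), for 0.2 s.
At the end, for the whole second after the job is handed in: Four pockets hold one core each (within 10 mm of the pocket point, upright to 0.15 rad), the fifth none; carrier at rest, tongue end at least 163 mm inside the mouth (home: 170), within 6 mm sideways and 0.06 rad; bar over 1.4 rad; spare cores upright (0.15 rad) at table height (all of step 2 and ((distance between any of core0_centre, core1_centre, core2_centre, core3_centre, core4_centre, core5_centre and pocket2 below 0.01 m and distance between any of core0_centre, core1_centre, core2_centre, core3_centre, core4_centre, core5_centre and pocket3 below 0.01 m and distance between any of core0_centre, core1_centre, core2_centre, core3_centre, core4_centre, core5_centre and pocket4 below 0.01 m and distance between any of core0_centre, core1_centre, core2_centre, core3_centre, core4_centre, core5_centre and pocket5 below 0.01 m and distance between each of core0_centre, core1_centre, core2_centre, core3_centre, core4_centre, core5_centre and pocket1 above 0.025 m) or (distance between any of core0_centre, core1_centre, core2_centre, core3_centre, core4_centre, core5_centre and pocket1 below 0.01 m and distance between any of core0_centre, core1_centre, core2_centre, core3_centre, core4_centre, core5_centre and pocket3 below 0.01 m and distance between any of core0_centre, core1_centre, core2_centre, core3_centre, core4_centre, core5_centre and pocket4 below 0.01 m and distance between any of core0_centre, core1_centre, core2_centre, core3_centre, core4_centre, core5_centre and pocket5 below 0.01 m and distance between each of core0_centre, core1_centre, core2_centre, core3_centre, core4_centre, core5_centre and pocket2 above 0.025 m) or (distance between any of core0_centre, core1_centre, core2_centre, core3_centre, core4_centre, core5_centre and pocket1 below 0.01 m and distance between any of core0_centre, core1_centre, core2_centre, core3_centre, core4_centre, core5_centre and pocket2 below 0.01 m and distance between any of core0_centre, core1_centre, core2_centre, core3_centre, core4_centre, core5_centre and pocket4 below 0.01 m and distance between any of core0_centre, core1_centre, core2_centre, core3_centre, core4_centre, core5_centre and pocket5 below 0.01 m and distance between each of core0_centre, core1_centre, core2_centre, core3_centre, core4_centre, core5_centre and pocket3 above 0.025 m) or (distance between any of core0_centre, core1_centre, core2_centre, core3_centre, core4_centre, core5_centre and pocket1 below 0.01 m and distance between any of core0_centre, core1_centre, core2_centre, core3_centre, core4_centre, core5_centre and pocket2 below 0.01 m and distance between any of core0_centre, core1_centre, core2_centre, core3_centre, core4_centre, core5_centre and pocket3 below 0.01 m and distance between any of core0_centre, core1_centre, core2_centre, core3_centre, core4_centre, core5_centre and pocket5 below 0.01 m and distance between each of core0_centre, core1_centre, core2_centre, core3_centre, core4_centre, core5_centre and pocket4 above 0.025 m) or (distance between any of core0_centre, core1_centre, core2_centre, core3_centre, core4_centre, core5_centre and pocket1 below 0.01 m and distance between any of core0_centre, core1_centre, core2_centre, core3_centre, core4_centre, core5_centre and pocket2 below 0.01 m and distance between any of core0_centre, core1_centre, core2_centre, core3_centre, core4_centre, core5_centre and pocket3 below 0.01 m and distance between any of core0_centre, core1_centre, core2_centre, core3_centre, core4_centre, core5_centre and pocket4 below 0.01 m and distance between each of core0_centre, core1_centre, core2_centre, core3_centre, core4_centre, core5_centre and pocket5 above 0.025 m)) and value of joint bar above 1.4 rad and angle between each of core0_centre, core1_centre, core2_centre, core3_centre, core4_centre, core5_centre's own z axis and vertical below 0.15 rad and height (world z) of core0_centre between 0.02 and 0.042 m and height (world z) of core1_centre between 0.02 and 0.042 m and height (world z) of core2_centre between 0.02 and 0.042 m and height (world z) of core3_centre between 0.02 and 0.042 m and height (world z) of core4_centre between 0.02 and 0.042 m and height (world z) of core5_centre between 0.02 and 0.042 m and linear speed of carrier below 0.02 m/s); the robot touches nothing.
It fails at once if the carrier is tipped over (angle between carrier's own z axis and vertical above 0.6 rad).
It fails at once if the tin, the tape roll or the wire spool is shifted by more than 30 mm (distance of any of flux_tin, cyan_roll, spool_b from where it was at the start of the episode above 0.03 m).
Of core0, core1, core2, core3, core4, core5 only 4 to 6 are there at a start; the rules pass over those that are not, and their reading is None.
At some moment in a run one of carrier may be knocked a few centimetres aside while the robot is not near it.
It also fails if it takes over 210 s, if anything falls off the work surface, if the arm or the gripper's body presses on something with over 40 N, if the wrist force passes 120 N, or if a joint passes its speed limit or range.

## Working session

There is one attempt and no reset: what is moved stays moved. The work goes in short steps, Python scripts to look and compute and a tool call to move; the robot and the scene stay as the last step left them, time stands still between calls to the robot, and variables do not carry over. Pictures are saved under pics/ and viewed, and the job is handed in when it is done.

Besides the shell and the picture viewer there is one more tool, called after "Call:" in YAML: its name, and indented under it one key for each argument. apply_moves: Moves the arm, as the interface text tells. Its arguments: {"type":"object","properties":{"rows":{"type":"array","items":{"type":"array"}}},"required":["rows"]}

```bash
ls; mkdir -p pics
python3 - <<'E'
from plant import bot, vision, order
import cv2
print(bot.get_obs())
for n in ("scene","top"):
    im=vision.capture(n); cv2.imwrite(f"pics/{n}0.png",im[:,:,::-1]); print(vision.camera_info(n))
E
```

```text
pics
{'time': 0.0, 'joint_positions': array([-1.32103723e+00,  3.42734962e-01,  1.52500738e+00,  3.67846103e-07,
        1.27539781e+00, -1.45968759e-01]), 'dq': array([ 2.40129980e-03, -1.09910321e-03, -2.84794451e-04, -1.37227736e-03,
        1.74515700e-05, -5.21885666e-04]), 'tau': array([-1.48338622e-03, -4.31247175e+01, -2.44224304e+01,  7.15863495e-02,
        5.58611273e-02, -1.08374181e-04]), 'tool_pos': array([ 202.31745993, -484.03763783,  240.04196029]), 'tcp_rot': array([-1.57232731e+00,  2.25432621e-04, -2.74586507e+00]), 'contact_force': array([-0.65711233, -0.4049631 ,  0.26173513]), 'moment': array([-0.02611812, -0.02408516, -0.02124691]), 'grip_width': 91.66846308092133}
{'mtx': array([[358.87292634,   0.        , 248.36636215],
       [  0.        , 358.87292634, 197.44755497],
       [  0.        ,   0.        ,   1.        ]]), 'rvec': array([ 1.01289815, -2.38179672,  1.11426112]), 'tvec': array([ 430.61331246,  283.9067784 , 1125.14656388])}
{'mtx': array([[358.70623515,   0.        , 251.41880766],
       [  0.        , 358.70623515, 193.00839748],
       [  0.        ,   0.        ,   1.        ]]), 'rvec': array([ 2.15177082, -2.10267299,  0.19630049]), 'tvec': array([  54.01056159,  543.69876758, 1591.71737895])}
```

Run:
```python
import cv2
for n in ("scene","top"):
    im=cv2.imread(f"pics/{n}0.png"); cv2.imwrite(f"pics/{n}0b.png",cv2.resize(im,(800,600),interpolation=cv2.INTER_CUBIC))
```

```text
(no output)
```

View pics/scene0b.png

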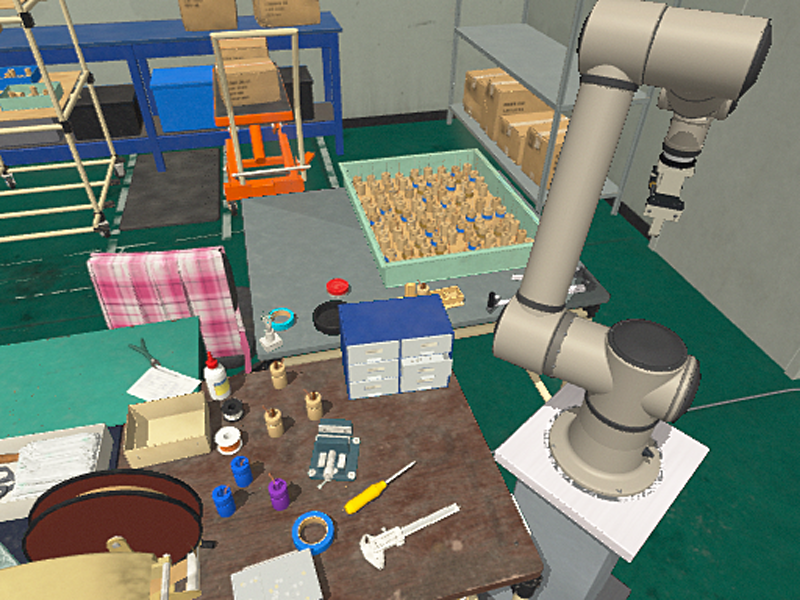

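View pics/top0b.png

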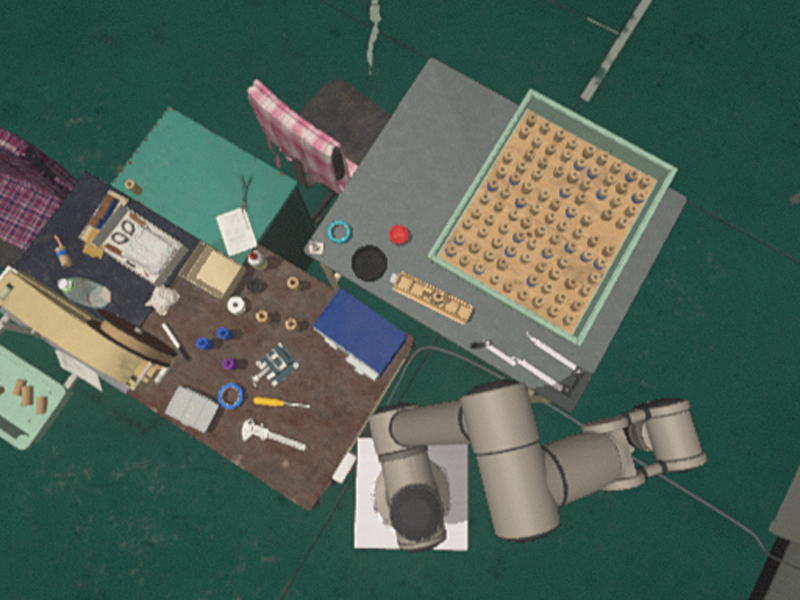

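```bash
cat > h.py <<'E'
import cv2, numpy as np
from plant import bot, vision, order
def cam(n):
    c=vision.camera_info(n); return c["mtx"],cv2.Rodrigues(c["rvec"])[0],np.array(c["tvec"]).reshape(3),c["rvec"]
def proj(n,P):
    K,R,t,rv=cam(n); return cv2.projectPoints(np.array(P,float).reshape(-1,1,3),rv,t,K,None)[0].reshape(-1,2)
def back(n,uv,z):
    K,R,t,_=cam(n); C=-R.T@t; out=[]
    for u,v in np.array(uv,float).reshape(-1,2):
        d=R.T@np.linalg.inv(K)@[u,v,1]; out.append(C+d*(z-C[2])/d[2])
    return np.array(out)
def tri(uvs,uvt):
    A=[];b=[]
    for n,uv in(("scene",uvs),("top",uvt)):
        K,R,t,_=cam(n);C=-R.T@t;d=R.T@np.linalg.inv(K)@[*uv,1];d/=np.linalg.norm(d);M=np.eye(3)-np.outer(d,d);A.append(M);b.append(M@C)
    return np.linalg.lstsq(np.vstack(A),np.hstack(b),rcond=None)[0]
def crop(im,x0,y0,x1,y1,k,f):
    c=cv2.resize(im[y0:y1,x0:x1],None,fx=k,fy=k,interpolation=cv2.INTER_CUBIC); cv2.imwrite(f,c)
def state():
    o=bot.get_obs(); print("t %.2f"%o["time"],"pos",o["tool_pos"].round(1),"rot",o["tcp_rot"].round(3),"F",o["contact_force"].round(1),"w %.1f"%o["grip_width"]," q",o["joint_positions"].round(2)); return o
E
python3 - <<'E'
from h import *
for n in("scene","top"):
    K,R,t,_=cam(n); print(n,-R.T@t)
s=cv2.imread("pics/scene0.png");t=cv2.imread("pics/top0.png")
crop(t,190,130,390,270,4,"pics/t1.png")
crop(t,110,140,240,250,5,"pics/t2.png")
crop(s,150,170,400,270,3,"pics/s1.png")
crop(s,120,210,300,340,4,"pics/s2.png")
E
```

```text
scene [-181.8541684   786.9976651   937.84295618]
top [ 245.83293336   67.04338963 1663.47860156]
```

View pics/t1.png

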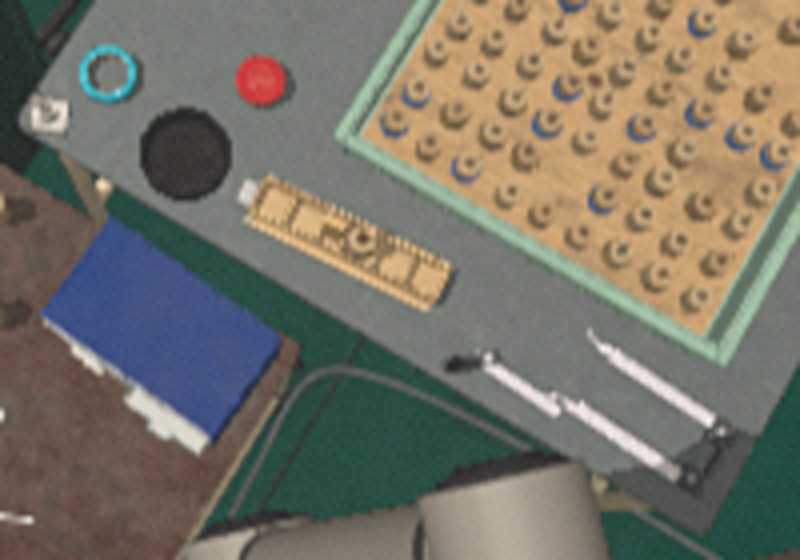

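View pics/t2.png

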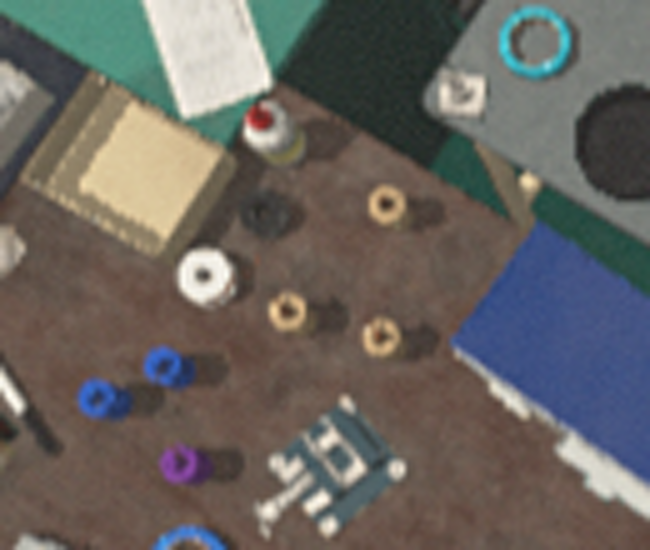

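View pics/s1.png

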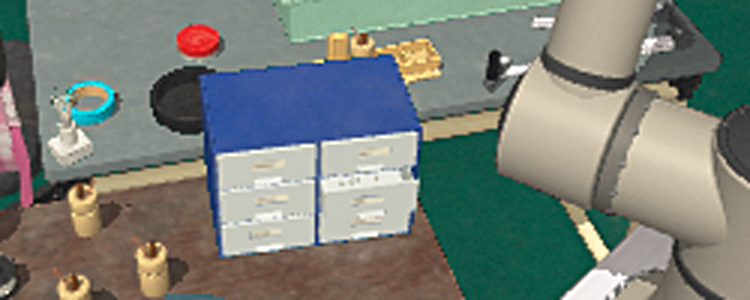

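View pics/s2.png

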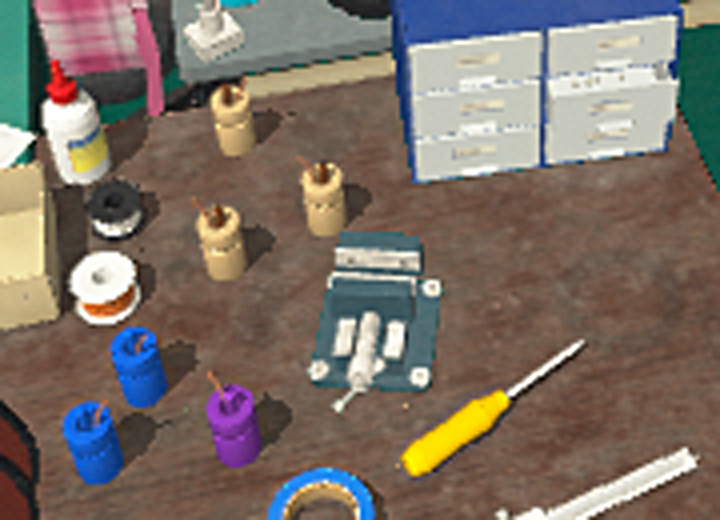

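Run:
```python
from h import *
s=cv2.imread("pics/scene0.png");t=cv2.imread("pics/top0.png")
crop(t,245,165,310,215,12,"pics/t3.png")
crop(t,295,205,385,260,8,"pics/t4.png")
crop(s,250,170,310,205,12,"pics/s3.png")
crop(s,310,155,400,205,8,"pics/s4.png")
```

```text
(no output)
```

View pics/t3.png

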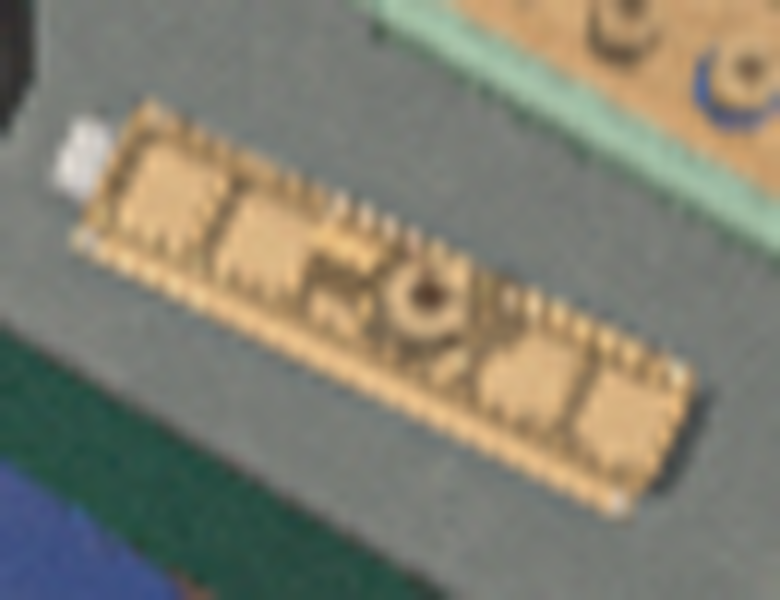

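View pics/t4.png

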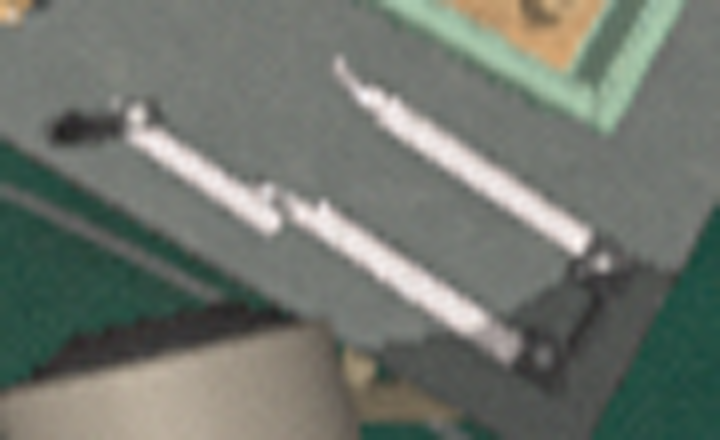

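View pics/s3.png

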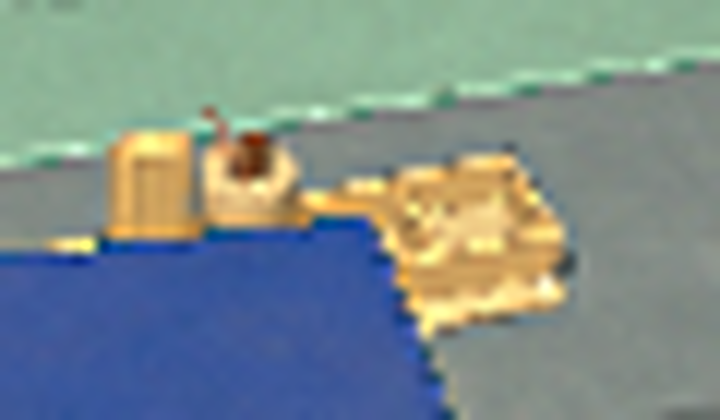

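View pics/s4.png

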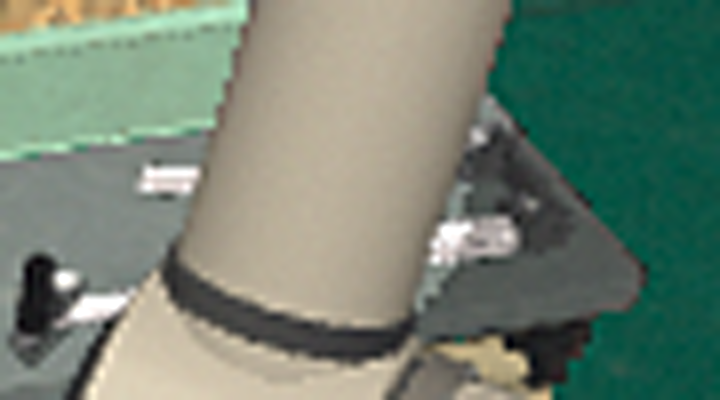

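Run:
```python
from h import *
def px(c,x0,y0,k): return (np.array(c,float)+.5)/k-.5+[x0,y0]
c=back("top",px([(150,100),(75,240),(625,518),(695,370)],245,165,12),6)[:,:2]
print(c.round(1)); print([np.linalg.norm(c[i]-c[(i+1)%4]).round(1) for i in range(4)])
tg=back("top",px([(65,155)],245,165,12),12); print("tongue",tg)
core=back("top",px([(428,293)],245,165,12),61); print("core0",core)
r=back("top",px([(365,100),(590,250),(290,205),(515,350),(335,60),(270,190)],295,205,8),15); print(r.round(1))
h=back("top",px([(135,115),(60,128)],295,205,8),20); print("hinge",h[0],"knob", back("top",px([(62,128)],295,205,8),62))
cs=back("top",px([(387,205),(288,311),(380,336)],110,140,5),55);print(cs.round(1))
cc=px([(232,95),(322,172),(220,213)],120,210,4)
print(back("scene",cc,55).round(1))
for u,v in zip(cc,px([(387,205),(380,336),(288,311)],110,140,5)): print("tri",tri(u,v).round(1))
print("tin",back("top",px([(262,80),(108,74),(185,153),(50,115)],190,130,4),20).round(0))
print("drawer",back("top",px([(118,222),(280,345),(205,430),(45,312)],190,130,4),165).round(0))
print("crate",back("top",px([(345,140),(720,350)],190,130,4),85).round(0))
print("vise",back("top",px([(345,400),(400,465)],110,140,5),10).round(0),"spools", back("top",px([(265,213),(207,277)],110,140,5),20).round(0))
```

```text
[[ 648.1   42. ]
 [ 590.8   70.4]
 [ 485.5 -145.9]
 [ 544.6 -173.3]]
[np.float64(63.9), np.float64(240.6), np.float64(65.1), np.float64(238.9)]
tongue [[623.5920254   75.11247669  12.        ]]
core0 [[561.99727005 -64.07813944  61.        ]]
[[ 445.3 -346.1   15. ]
 [ 362.  -473.1   15. ]
 [ 383.7 -301.7   15. ]
 [ 304.3 -428.3   15. ]
 [ 468.2 -329.2   15. ]
 [ 392.1 -290.4   15. ]]
hinge [ 432.93418106 -212.27387696   20.        ] knob [[ 419.89897715 -164.18951028   62.        ]]
[[592.2 363.1  55. ]
 [491.8 447.4  55. ]
 [470.9 362.8  55. ]]
[[596.6 357.8  55. ]
 [475.7 356.   55. ]
 [497.6 440.   55. ]]
tri [590.3 361.5  62.4]
tri [469.2 360.8  64.2]
tri [489.8 444.5  65.7]
tin [[758.  54.  20.]
 [761. 237.  20.]
 [667. 143.  20.]
 [709. 304.  20.]]
drawer [[552. 205. 165.]
 [424.  30. 165.]
 [334. 106. 165.]
 [453. 278. 165.]]
crate [[ 669.  -42.   85.]
 [ 440. -459.   85.]]
vise [[417. 400.  10.]
 [358. 346.  10.]] spools [[589. 483.  20.]
 [527. 533.  20.]]
```

```bash
cat >> h.py <<'E'
def T(pose,P):
    x,y,a=pose; P=np.array(P,float); c,s=np.cos(a),np.sin(a)
    return np.c_[x+c*P[:,0]-s*P[:,1], y+s*P[:,0]+c*P[:,1], P[:,2]]
def circ(x,y,z,r): 
    a=np.linspace(0,2*np.pi,40); return np.c_[x+r*np.cos(a),y+r*np.sin(a),0*a+z]
def rect(x0,x1,y0,y1,z): return [(x0,y0,z),(x1,y0,z),(x1,y1,z),(x0,y1,z),(x0,y0,z)]
def CARR(): 
    L=[rect(-142,100,-32,32,6),rect(100,120,-15,15,12),rect(-13,13,-6,6,82)]
    for x in(77.5,35.5,-35.5,-77.5,-119.5): L.append(rect(x-19.5,x+19.5,-20,20,26))
    return L
def DOCK(q=None):
    L=[[(0,s*34.5,15),(150,s*34.5,15)] for s in(-1,1)]+[[(12,s*29.5,13),(150,s*29.5,13)] for s in(-1,1)]
    L+=[rect(150,172,-18.5,18.5,20),circ(-103,-50,20,7)]
    if q is not None:
        d=np.array([-np.cos(q),np.sin(q)]); n=np.array([-d[1],d[0]]); h=np.array([-103,-50])
        L.append([(*p,20) for p in (h+7*n,h+52*d+7*n,h+52*d-7*n,h-7*n)]); k=h+42*d; L+=[circ(*k,62,8),circ(*k,20,8)]
    return L
def overlay(n,im,curves,x0,y0,x1,y1,k,f,col=(0,255,0)):
    c=cv2.resize(im[y0:y1,x0:x1],None,fx=k,fy=k,interpolation=cv2.INTER_CUBIC)
    for P in curves:
        uv=(proj(n,P)-[x0,y0]+.5)*k-.5
        cv2.polylines(c,[np.round(uv*16).astype(np.int32)],False,col,1,cv2.LINE_AA,4)
    cv2.imwrite(f,c)
E
python3 - <<'E'
from h import *
s=cv2.imread("pics/scene0.png");t=cv2.imread("pics/top0.png")
a=np.radians(64.2); C=(576.4,-32.8,a); D=(414.5,-323.9,np.radians(-122.8))
cv=[T(C,p) for p in CARR()]+[T(C,circ(-35.5,0,61,16))]
dv=[T(D,p) for p in DOCK(-.78)]
overlay("top",t,cv,245,165,310,215,12,"pics/o1.png")
overlay("top",t,dv,295,205,385,260,8,"pics/o2.png",(0,0,255))
cores=[(591,361.5),(471,361),(492,445)]
kv=sum([[circ(*c,55,16),circ(*c,0,16)] for c in cores],[])
overlay("top",t,kv,160,170,210,215,12,"pics/o3.png")
overlay("scene",s,kv,160,220,220,290,9,"pics/o4.png")
E
```

```text
(no output)
```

View pics/o1.png

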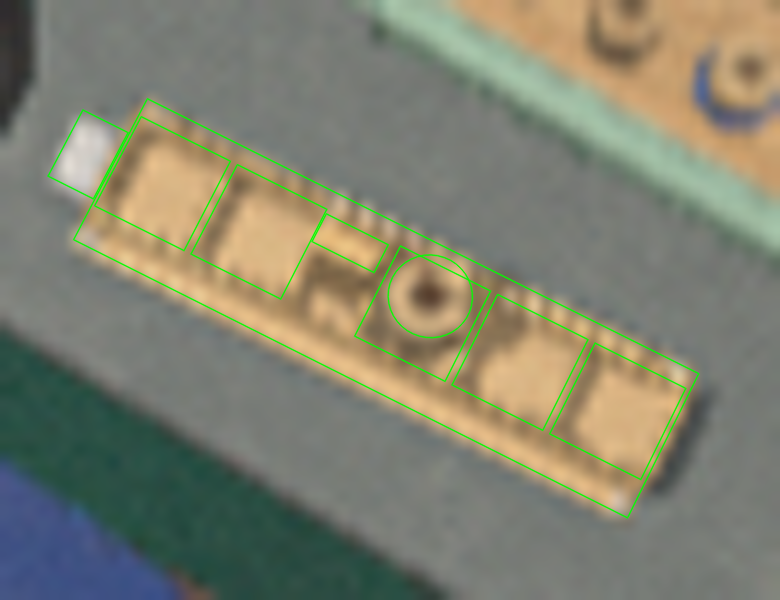

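View pics/o2.png

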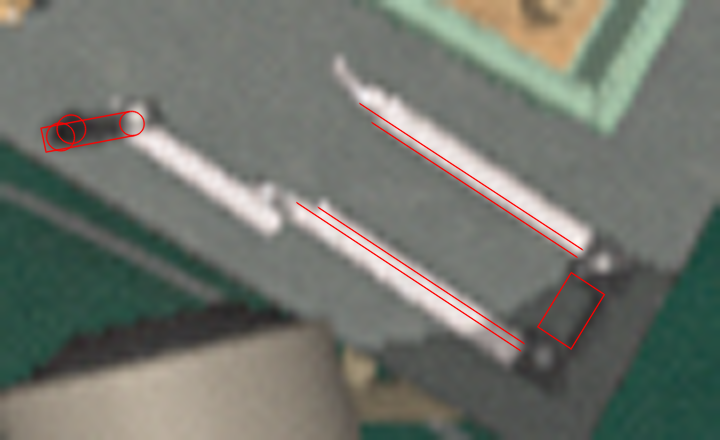

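View pics/o3.png

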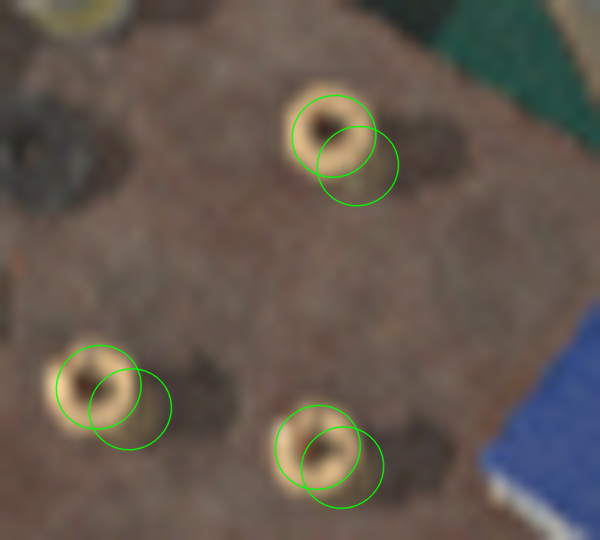

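View pics/o4.png

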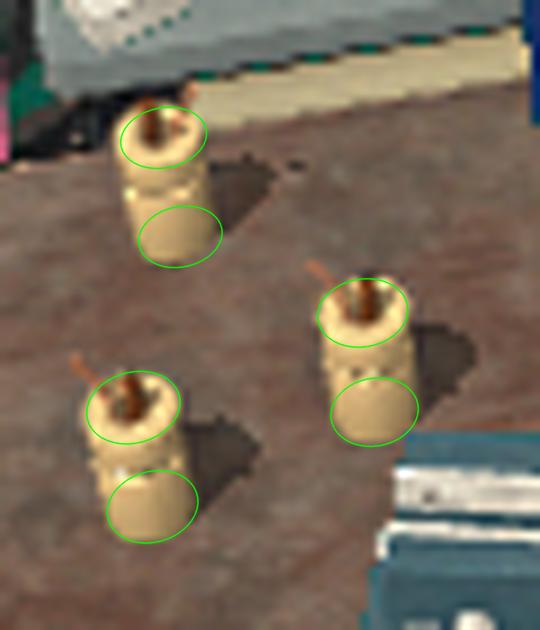

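```bash
cat >> h.py <<'E'
def go(x,y,z,yawdeg=None):
    o=bot.get_obs(); p=o["tool_pos"]; R=cv2.Rodrigues(np.array([0,0,0.]))[0]
    from scipy.spatial.transform import Rotation as Ro
    R=Ro.from_euler("xyz",o["tcp_rot"]).as_matrix()
    d=R.T@(np.array([x,y,z])-p)/10
    yaw=o["tcp_rot"][2]; dt=0
    if yawdeg is not None: dt=-((np.radians(yawdeg)-yaw+np.pi)%(2*np.pi)-np.pi)
    print("row",d.round(2).tolist(),"turn %.3f"%dt,"| dist %.0f mm"%(10*np.linalg.norm(d)))
E
python3 - <<'E'
from h import *
state(); go(480,-60,240,-90); go(471,362,240,-90)
E
```

```text
t 0.10 pos [ 202.3 -484.1  240.1] rot [-1.572  0.    -2.746] F [-0.5  0.1  0.3] w 91.4  q [-1.32  0.34  1.52 -0.    1.28 -0.15]
row [-41.97, 0.06, -28.43] turn -1.175 | dist 507 mm
row [-57.41, 0.11, -67.71] turn -1.175 | dist 888 mm
```

Call:
apply_moves:
  rows:
    - [[-42.0,0,-28.4],-1.175,6.5]
    - [[-42.0,0,-28.4],-1.175,6.5]
    - [[-42.0,0,-28.4],-1.175,6.5]
    - [[-42.0,0,-28.4],-1.175,6.5]
    - [[-42.0,0,-28.4],-1.175,6.5]

```text
time: 0.72
tool_pos: [374.3, -221.2, 240.5]
tcp_rot: [-1.571, 0.001, -1.803]
contact_force: [0.8, -0.4, 0.5]
grip_width: 64.7
```

Run:
```python
from h import *
state(); go(480,-60,240,-90); go(471,362,240,-90)
```

```text
t 0.72 pos [ 374.3 -221.2  240.5] rot [-1.571e+00  1.000e-03 -1.803e+00] F [ 0.8 -0.4  0.5] w 64.7  q [-0.71  0.18  1.75  0.    1.21 -0.48]
row [-18.11, 0.07, 6.58] turn -0.232 | dist 193 mm
row [-58.98, 0.12, -3.99] turn -0.232 | dist 591 mm
```

Call:
apply_moves:
  rows:
    - [[-18,0,6.6],-0.232,6.5]
    - [[-18,0,6.6],-0.232,6.5]
    - [[-26,0,6],-0.232,6.5]
    - [[-40,0,2],-0.232,6.5]
    - [[-59,0,-4],-0.232,6.5]

```text
time: 1.35
tool_pos: [470.1, 66.9, 240.5]
tcp_rot: [-1.571, 0.001, -1.571]
contact_force: [0.8, -1.2, -0.1]
grip_width: 64.9
```

Run:
```python
from h import *
state(); go(471,362,240,-90)
```

```text
t 1.35 pos [470.1  66.9 240.5] rot [-1.571e+00  1.000e-03 -1.571e+00] F [ 0.8 -1.2 -0.1] w 64.9  q [-0.02  0.25  1.66  0.    1.24 -0.02]
row [-29.51, 0.08, 0.1] turn 0.000 | dist 295 mm
```

Call:
apply_moves:
  rows:
    - [[-29.5,0,0.1],0,6.5]
    - [[-29.5,0,0.1],0,6.5]
    - [[-29.5,0,0.1],0,6.5]
    - [[-29.5,0,0.1],0,6.5]
    - [[-29.5,0,0.1],0,6.5]

```text
time: 1.98
tool_pos: [470.3, 364.4, 240.3]
tcp_rot: [-1.572, 0.001, -1.569]
contact_force: [0.6, 0.0, -0.2]
grip_width: 65.0
```

Run:
```python
from h import *
state(); go(471,362,120,-90)
go(471,362,37,-90)
for n in("scene","top"): cv2.imwrite(f"pics/{n}1.png",vision.capture(n)[:,:,::-1])
s=cv2.imread("pics/scene1.png");t=cv2.imread("pics/top1.png")
crop(s,140,180,340,330,4,"pics/s5.png"); crop(t,245,165,395,265,5,"pics/t5.png")
```

```text
t 1.98 pos [470.3 364.4 240.3] rot [-1.572e+00  1.000e-03 -1.569e+00] F [ 0.6  0.  -0.2] w 65.0  q [0.53 0.47 1.32 0.   1.35 0.53]
row [0.25, 12.03, 0.09] turn 0.002 | dist 120 mm
row [0.26, 20.33, 0.1] turn 0.002 | dist 203 mm
```

View pics/s5.png

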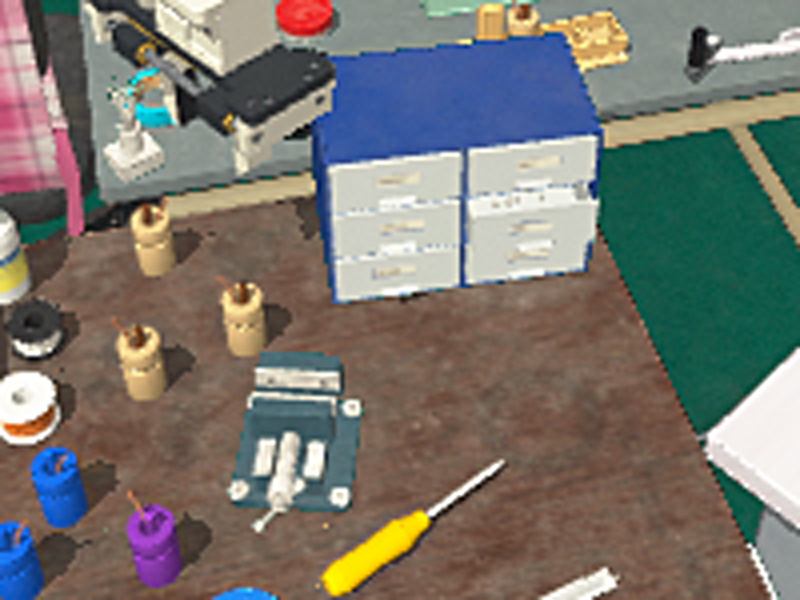

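View pics/t5.png

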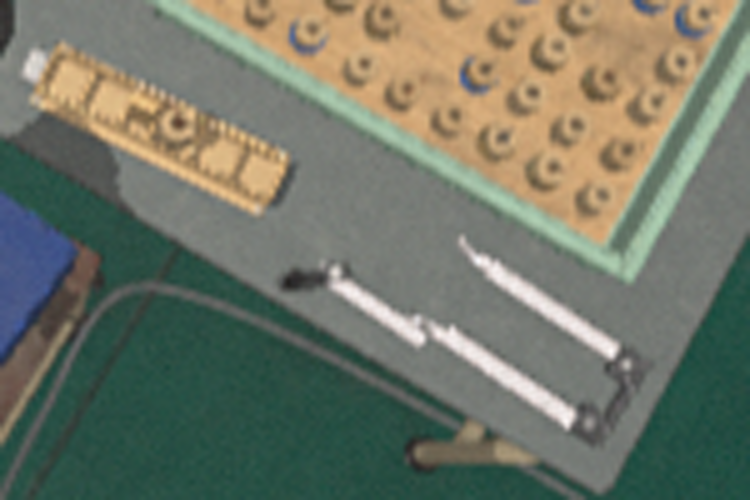

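Call:
apply_moves:
  rows:
    - [[0.2,8,0.1],0,6.5]
    - [[0.2,14,0.1],0,6.5]
    - [[0.2,18,0.1],0,6.5]
    - [[0.2,20.3,0.1],0,6.5]
    - [[0.2,20.3,0.1],0,6.5]

```text
time: 2.7
tool_pos: [469.3, 362.8, 34.6]
tcp_rot: [-1.577, -0.001, -1.567]
contact_force: [0.5, -0.3, 0.1]
grip_width: 65.0
```

Run:
```python
from h import *
state()
for n in("scene","top"): cv2.imwrite(f"pics/{n}2.png",vision.capture(n)[:,:,::-1])
s=cv2.imread("pics/scene2.png");t=cv2.imread("pics/top2.png")
crop(s,150,210,230,290,8,"pics/s6.png"); crop(t,150,165,230,225,8,"pics/t6.png")
```

```text
t 2.70 pos [469.3 362.8  34.6] rot [-1.577e+00 -1.000e-03 -1.567e+00] F [ 0.5 -0.3  0.1] w 65.0  q [0.53 0.69 1.56 0.   0.9  0.52]
```

View pics/s6.png

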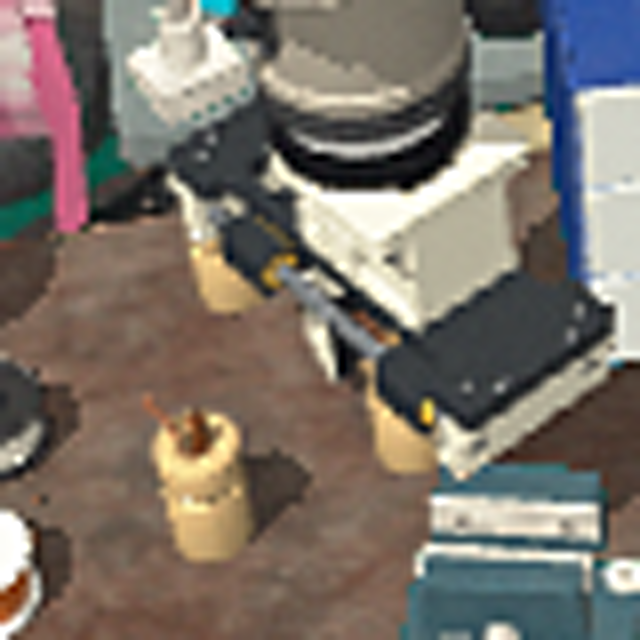

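Call:
apply_moves:
  rows:
    - [[0,-0.3,0],0,6.5]
    - [[0,-0.3,0],0,2.5]
    - [[0,-0.3,0],0,2.5]
    - [[0,-0.3,0],0,2.5]
    - [[0,-0.3,0],0,2.5]

```text
time: 3.42
tool_pos: [471.1, 364.2, 40.6]
tcp_rot: [-1.572, 0.002, -1.566]
contact_force: [0.3, -0.3, 0.8]
grip_width: 31.6
```

Run:
```python
from h import *
state(); go(471,362,240,-90)
```

```text
t 3.42 pos [471.1 364.2  40.6] rot [-1.572  0.002 -1.566] F [ 0.3 -0.3  0.8] w 31.6  q [0.53 0.68 1.55 0.   0.91 0.52]
row [0.17, -19.94, -0.03] turn 0.004 | dist 199 mm
```

Call:
apply_moves:
  rows:
    - [[0.1,-6,0],0,2.5]
    - [[0.1,-12,0],0,2.5]
    - [[0.1,-18,0],0,2.5]
    - [[0.1,-20,0],0,2.5]
    - [[0.1,-20,0],0,2.5]

```text
time: 4.05
tool_pos: [471.8, 363.0, 242.2]
tcp_rot: [-1.569, 0.004, -1.566]
contact_force: [0.9, 0.7, -1.4]
grip_width: 31.5
```

Run:
```python
from h import *
state()
t=vision.capture("top")[:,:,::-1].copy(); cv2.imwrite("pics/top3.png",t)
C=(576.4,-32.8,np.radians(64.2)); D=(414.5,-323.9,np.radians(-122.8))
D2=(414.5+3.4,-323.9-2.2,np.radians(-122.8))
cv=[T(C,p) for p in CARR()]+[T(C,circ(-35.5,0,61,16))]
overlay("top",t,cv,248,168,308,212,13,"pics/o5.png")
overlay("top",t,[T(D2,p) for p in DOCK(-.78)],298,210,378,262,10,"pics/o6.png",(0,0,255))
```

```text
t 4.05 pos [471.8 363.  242.2] rot [-1.569  0.004 -1.566] F [ 0.9  0.7 -1.4] w 31.5  q [0.53 0.47 1.32 0.   1.35 0.52]
```

View pics/o5.png

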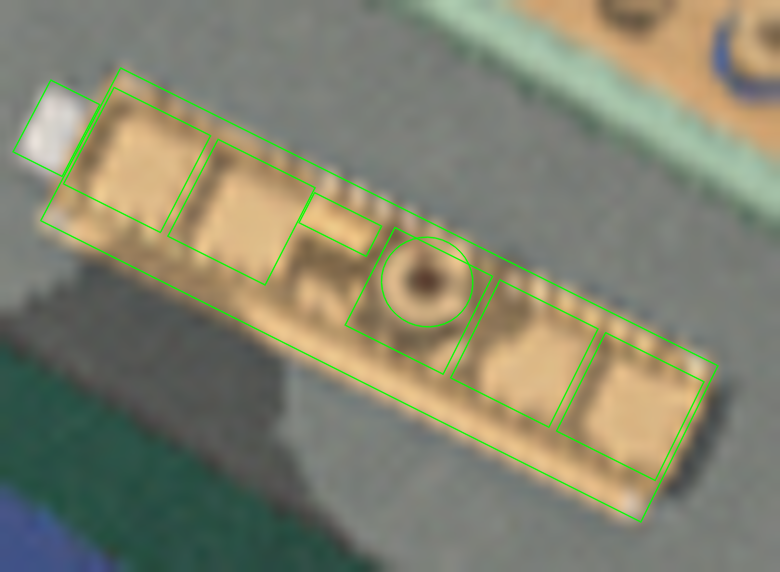

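View pics/o6.png

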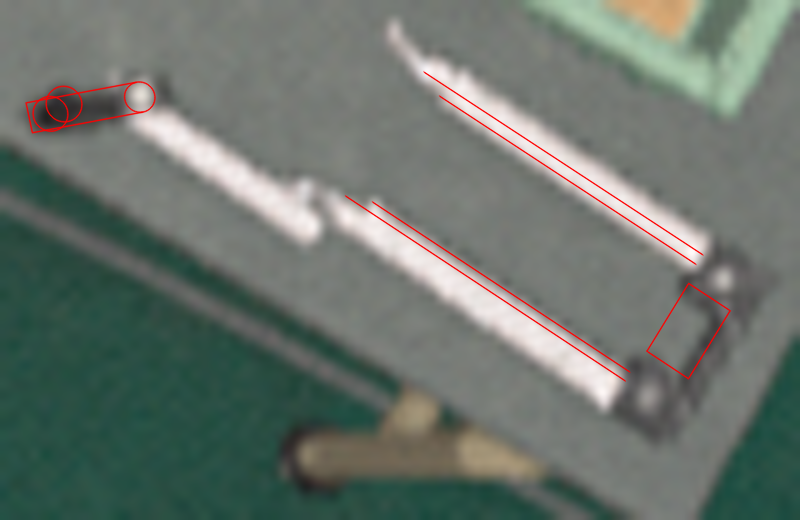

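```bash
cat >> h.py <<'E'
def pk(C,x): 
    p=T(C,[(x,0,0)])[0]; return p[0],p[1]
E
python3 - <<'E'
from h import *
C=(576.4,-32.8,np.radians(64.2))
print(pk(C,-77.5)); go(*pk(C,-77.5),240,-115.8)
E
```

```text
(np.float64(542.6695897986446), np.float64(-102.57470478367))
row [46.55, -0.09, 6.94] turn 0.455 | dist 471 mm
```

Call:
apply_moves:
  rows:
    - [[46.5,0,6.9],0.455,2.5]
    - [[46.5,0,6.9],0.455,2.5]
    - [[46.5,0,6.9],0.455,2.5]
    - [[46.5,0,6.9],0.455,2.5]
    - [[46.5,0,6.9],0.455,2.5]

```text
time: 4.72
tool_pos: [517.6, 51.9, 237.4]
tcp_rot: [-1.576, 0.0, -2.021]
contact_force: [1.0, 0.2, -0.9]
grip_width: 31.8
```

Run:
```python
from h import *
C=(576.4,-32.8,np.radians(64.2))
state(); go(*pk(C,-77.5),240,-115.8); go(*pk(C,-77.5),120,-115.8)
```

```text
t 4.72 pos [517.6  51.9 237.4] rot [-1.576  0.    -2.021] F [ 1.   0.2 -0.9] w 31.8  q [-0.05  0.34  1.54  0.    1.27  0.4 ]
row [12.81, -0.31, 8.98] turn 0.000 | dist 157 mm
row [12.82, 11.69, 9.05] turn 0.000 | dist 196 mm
```

Call:
apply_moves:
  rows:
    - [[12.8,-0.2,9.0],0,2.5]
    - [[12.8,-0.2,9.0],0,2.5]
    - [[12.8,-0.2,9.0],0,2.5]
    - [[12.8,5,9.0],0,2.5]
    - [[12.8,10,9.0],0,2.5]

```text
time: 5.35
tool_pos: [541.2, -102.7, 133.6]
tcp_rot: [-1.579, -0.0, -2.023]
contact_force: [0.1, 0.2, -0.3]
grip_width: 31.8
```

Call:
apply_moves:
  rows:
    - [[0,1,0],0,2.5]
    - [[0,1,0],0,2.5]

```text
time: 5.6
tool_pos: [540.7, -102.5, 122.8]
tcp_rot: [-1.581, -0.0, -2.022]
contact_force: [1.2, -0.5, -0.3]
grip_width: 31.5
```

Run:
```python
from h import *
C=(576.4,-32.8,np.radians(64.2))
state(); go(*pk(C,-77.5),47,-115.8)
for n in("scene","top"): cv2.imwrite(f"pics/{n}4.png",vision.capture(n)[:,:,::-1])
s=cv2.imread("pics/scene4.png");t=cv2.imread("pics/top4.png")
crop(s,220,140,340,220,6,"pics/s7.png"); crop(t,245,165,345,240,8,"pics/t7.png")
```

```text
t 5.60 pos [ 540.7 -102.5  122.8] rot [-1.581 -0.    -2.022] F [ 1.2 -0.5 -0.3] w 31.5  q [-0.33  0.51  1.61  0.    1.03  0.12]
row [-0.08, 7.58, 0.26] turn -0.001 | dist 76 mm
```

View pics/s7.png

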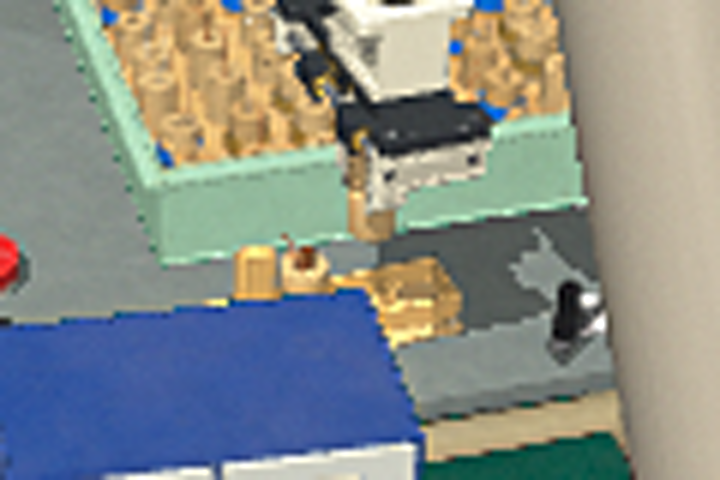

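View pics/t7.png

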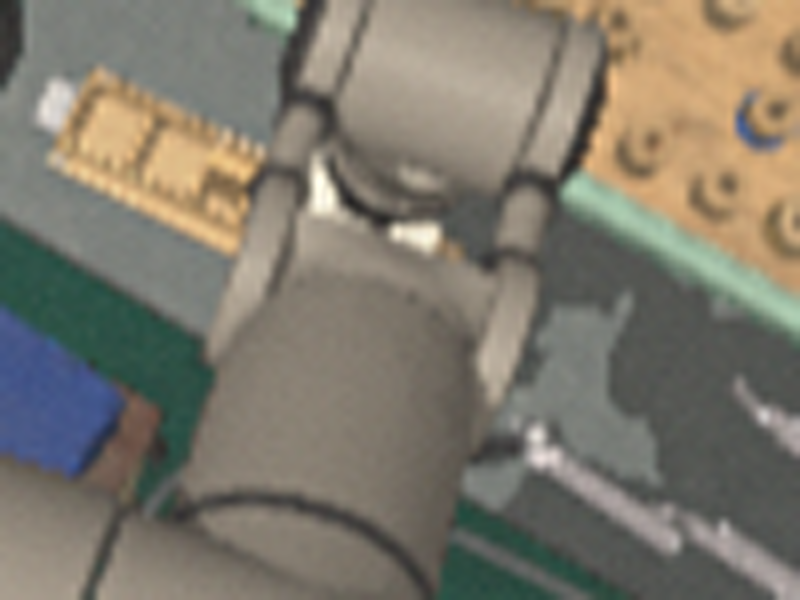

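Run:
```python
from h import *
s=cv2.imread("pics/scene4.png")
C=(576.4,-32.8,np.radians(64.2))
overlay("scene",s,[T(C,p) for p in CARR()]+[T(C,circ(-35.5,0,61,16)),circ(540.7,-102.5,82,16),circ(540.7,-102.5,137,16)],250,160,310,205,13,"pics/o7.png")
```

```text
(no output)
```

View pics/o7.png

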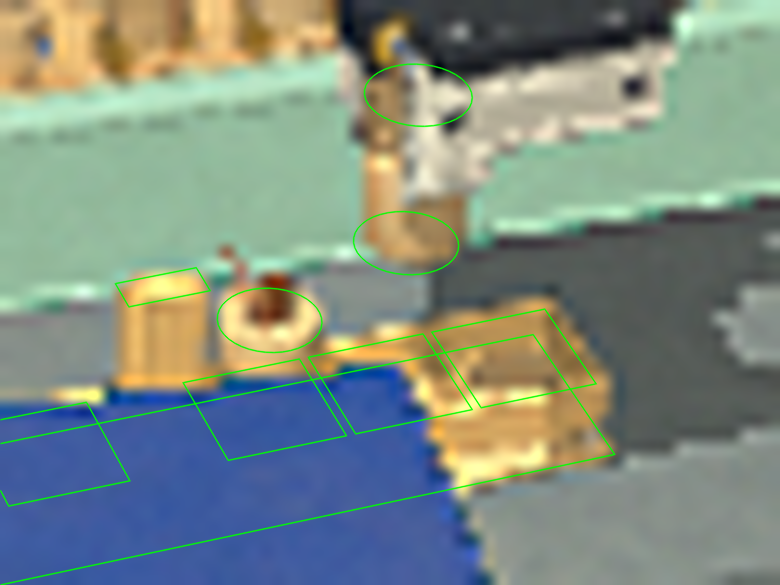

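Call:
apply_moves:
  rows:
    - [[-0.25,0,0.2],0,2.5]
    - [[-0.25,3,0.2],0,2.5]
    - [[-0.25,5.0,0.2],0,2.5]
    - [[-0.25,6.2,0.2],0,2.5]
    - [[-0.25,6.2,0.2],0,2.5]

```text
time: 6.32
tool_pos: [544.9, -101.2, 63.1]
tcp_rot: [-1.577, 0.0, -2.022]
contact_force: [0.2, -0.9, -0.3]
grip_width: 31.9
```

Run:
```python
from h import *
C=(576.4,-32.8,np.radians(64.2))
state(); go(*pk(C,-76),47,-115.8)
s=vision.capture("scene")[:,:,::-1].copy(); crop(s,250,160,310,205,13,"pics/s8.png")
```

```text
t 6.33 pos [ 544.9 -101.2   63.1] rot [-1.577  0.    -2.022] F [ 0.2 -0.9 -0.3] w 31.9  q [-0.32  0.6   1.65  0.    0.9   0.13]
row [0.07, 1.61, -0.13] turn -0.001 | dist 16 mm
```

View pics/s8.png

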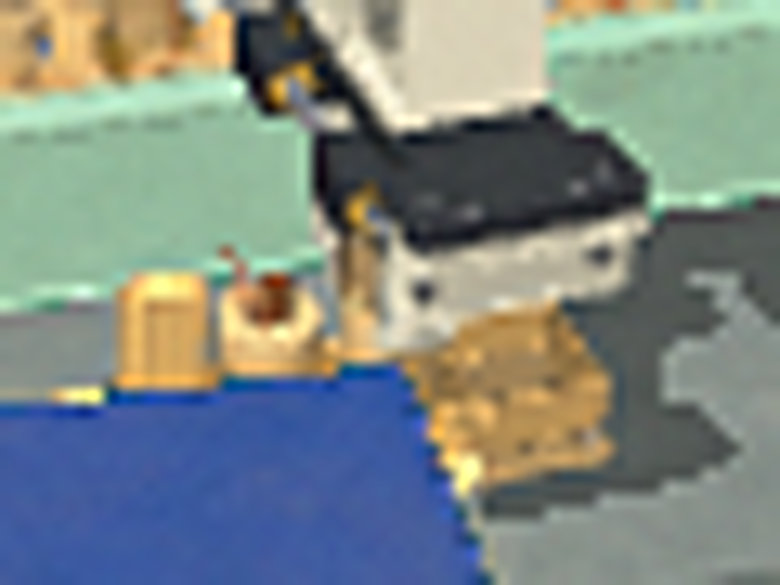

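Call:
apply_moves:
  rows:
    - [[0,0.8,-0.1],0,2.5]
    - [[0,1.4,-0.1],0,2.5]
    - [[0,1.55,-0.1],0,2.5]

```text
time: 6.75
tool_pos: [544.1, -100.8, 47.8]
tcp_rot: [-1.576, 0.0, -2.022]
contact_force: [0.2, 1.4, -1.4]
grip_width: 31.6
```

Call:
apply_moves:
  rows:
    - [[0,0.05,0],0,6.0]
    - [[0,0.05,0],0,6.0]
    - [[0,-2,0],0,6.0]
    - [[0,-8,0],0,6.0]
    - [[0,-19,0],0,6.0]

```text
time: 7.38
tool_pos: [544.3, -101.1, 191.7]
tcp_rot: [-1.577, 0.0, -2.022]
contact_force: [1.8, 0.0, -0.3]
grip_width: 59.8
```

Run:
```python
from h import *
state(); go(492,448,240,-115.8)
s=vision.capture("scene")[:,:,::-1].copy(); crop(s,250,160,310,205,13,"pics/s9.png")
```

```text
t 7.38 pos [ 544.3 -101.1  191.7] rot [-1.577  0.    -2.022] F [ 1.8  0.  -0.3] w 59.8  q [-0.32  0.44  1.51  0.    1.19  0.13]
row [-47.12, -4.64, -28.7] turn -0.001 | dist 554 mm
```

View pics/s9.png

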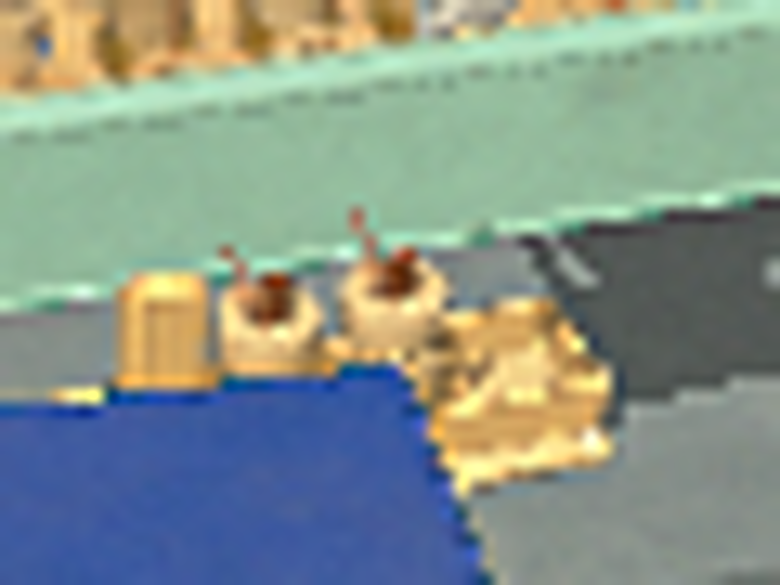

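Call:
apply_moves:
  rows:
    - [[-47.1,-4.6,-28.7],0,6.0]
    - [[-47.1,-4.6,-28.7],0,6.0]
    - [[-47.1,-4.6,-28.7],0,6.0]
    - [[-47.1,-4.6,-28.7],0,6.0]
    - [[-47.1,-4.6,-28.7],0,6.0]

```text
time: 8.05
tool_pos: [516.2, 210.4, 221.9]
tcp_rot: [-1.562, 0.003, -2.022]
contact_force: [1.5, 0.3, 0.2]
grip_width: 59.9
```

Run:
```python
from h import *
state(); go(492,448,240,-115.8);go(492,448,39,-115.8)
```

```text
t 8.05 pos [516.2 210.4 221.9] rot [-1.562  0.003 -2.022] F [1.5 0.3 0.2] w 59.9  q [ 0.25  0.41  1.47 -0.    1.25  0.7 ]
row [-20.33, -1.87, -12.52] turn -0.001 | dist 239 mm
row [-20.27, 18.23, -12.71] turn -0.001 | dist 301 mm
```

Call:
apply_moves:
  rows:
    - [[-20.3,-1,-12.5],0,6.0]
    - [[-20.3,-1,-12.5],0,6.0]
    - [[-20.3,-1,-12.5],0,6.0]
    - [[-20.3,0,-12.5],0,6.0]
    - [[-20.3,6,-12.6],0,6.0]

```text
time: 8.68
tool_pos: [492.9, 453.7, 164.6]
tcp_rot: [-1.557, 0.014, -2.017]
contact_force: [0.6, 0.5, -1.2]
grip_width: 60.0
```

Run:
```python
from h import *
state(); go(492,448,39,-115.8)
```

```text
t 8.68 pos [492.9 453.7 164.6] rot [-1.557  0.014 -2.017] F [ 0.6  0.5 -1.2] w 60.0  q [ 0.63  0.66  1.2  -0.01  1.26  1.08]
row [0.73, 12.55, -0.01] turn 0.004 | dist 126 mm
```

Call:
apply_moves:
  rows:
    - [[0.5,2,0],0,6.0]
    - [[0.5,2,0],0,6.0]

```text
time: 8.93
tool_pos: [490.1, 448.9, 142.6]
tcp_rot: [-1.558, 0.01, -2.017]
contact_force: [-0.2, 0.2, -0.4]
grip_width: 59.8
```

Run:
```python
from h import *
state(); go(492,448,39,-115.8)
s=vision.capture("scene")[:,:,::-1].copy(); 
overlay("scene",s,[circ(492,448,55,16),circ(492,448,0,16)],150,210,210,280,8,"pics/s10.png")
```

```text
t 8.93 pos [490.1 448.9 142.6] rot [-1.558  0.01  -2.017] F [-0.2  0.2 -0.4] w 59.8  q [ 0.63  0.67  1.25 -0.01  1.21  1.08]
row [0.11, 10.36, 0.08] turn 0.004 | dist 104 mm
```

View pics/s10.png

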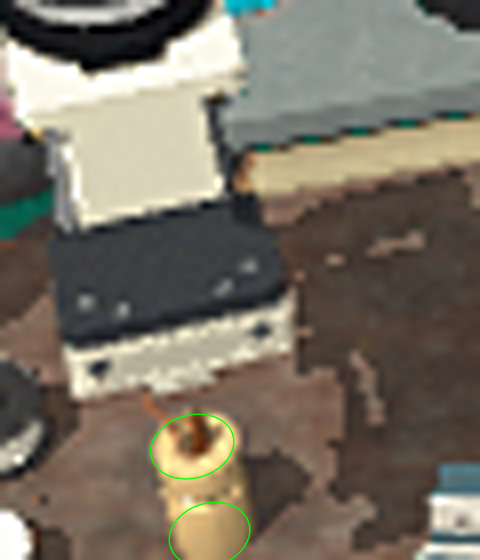

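Call:
apply_moves:
  rows:
    - [[0.1,5,0.1],0,6.0]
    - [[0.1,9,0.1],0,6.0]
    - [[0.1,10.2,0.1],0,6.0]
    - [[0.1,10.2,0.1],0,6.0]
    - [[0.1,10.2,0.1],0,2.5]

```text
time: 9.6
tool_pos: [494.7, 449.5, 45.1]
tcp_rot: [-1.555, 0.017, -2.018]
contact_force: [0.2, 0.2, 0.2]
grip_width: 53.9
```

Call:
apply_moves:
  rows:
    - [[0,0,0],0,2.5]
    - [[0,0,0],0,2.5]
    - [[0,0,0],0,2.5]

```text
time: 9.98
tool_pos: [495.1, 449.9, 46.2]
tcp_rot: [-1.554, 0.019, -2.017]
contact_force: [-1.4, 0.6, 6.0]
grip_width: 31.8
```

Run:
```python
from h import *
state()
```

```text
t 9.97 pos [495.1 449.9  46.2] rot [-1.554  0.019 -2.017] F [-1.4  0.6  6. ] w 31.8  q [ 0.63  0.78  1.33 -0.01  1.01  1.08]
```

Call:
apply_moves:
  rows:
    - [[0,-6,0],0,2.5]
    - [[0,-12,0],0,2.5]
    - [[0,-18,0],0,2.5]
    - [[0,-20,0],0,2.5]
    - [[0,-20,0],0,2.5]

```text
time: 10.6
tool_pos: [491.0, 448.4, 248.0]
tcp_rot: [-1.552, 0.022, -2.017]
contact_force: [-0.4, -0.3, -1.4]
grip_width: 31.6
```

Run:
```python
from h import *
state()
C=(576.4,-32.8,np.radians(64.2))
go(*pk(C,76),240,-115.8)
t=vision.capture("top")[:,:,::-1].copy()
overlay("top",t,[T(C,p) for p in CARR()]+[T(C,circ(-35.5,0,61,16)),T(C,circ(-77.5,0,61,16))],248,168,308,212,13,"pics/o8.png")
s=vision.capture("scene")[:,:,::-1].copy(); crop(s,120,100,300,240,4,"pics/s11.png")
```

```text
t 10.60 pos [491.  448.4 248. ] rot [-1.552  0.022 -2.017] F [-0.4 -0.3 -1.4] w 31.6  q [ 0.63  0.59  1.1  -0.01  1.42  1.08]
row [32.12, 0.63, 28.51] turn 0.004 | dist 430 mm
```

View pics/o8.png

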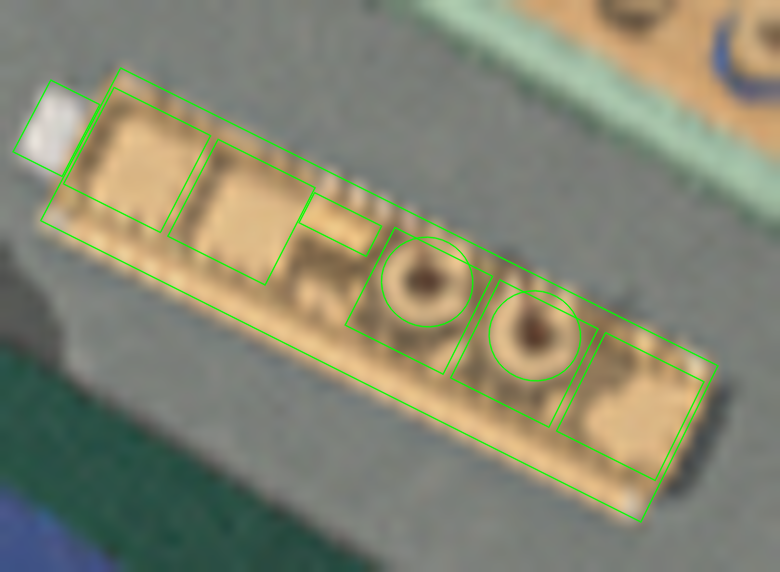

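View pics/s11.png

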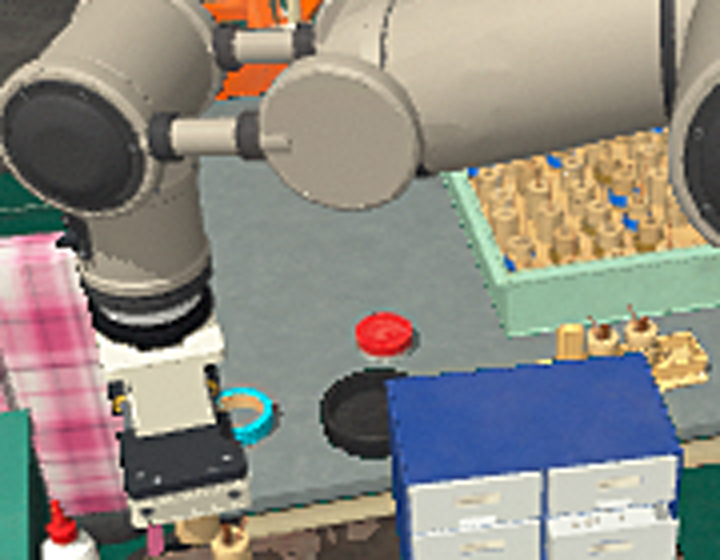

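Call:
apply_moves:
  rows:
    - [[31.8,0.6,28.5],0,2.5]
    - [[31.8,0.6,28.5],0,2.5]
    - [[31.8,0.6,28.5],0,2.5]
    - [[31.8,0.6,28.5],0,2.5]
    - [[31.8,0.6,28.5],0,2.5]

```text
time: 11.32
tool_pos: [577.2, 145.9, 237.6]
tcp_rot: [-1.559, 0.014, -2.018]
contact_force: [0.4, 0.1, -1.5]
grip_width: 31.9
```

Run:
```python
from h import *
state()
C=(576.4,-32.8,np.radians(64.2))
go(*pk(C,80),240,-115.8);go(*pk(C,80),130,-115.8)
```

```text
t 11.32 pos [577.2 145.9 237.6] rot [-1.559  0.014 -2.018] F [ 0.4  0.1 -1.5] w 31.9  q [0.12 0.46 1.34 0.01 1.32 0.56]
row [8.15, -0.26, 7.68] turn 0.004 | dist 112 mm
row [8.31, 10.74, 7.55] turn 0.004 | dist 155 mm
```

Call:
apply_moves:
  rows:
    - [[8.15,-0.2,7.7],0,2.5]
    - [[8.15,-0.2,7.7],0,2.5]
    - [[8.15,3,7.7],0,2.5]
    - [[8.3,9,7.6],0,2.5]
    - [[8.3,9,7.6],0,2.5]

```text
time: 11.95
tool_pos: [607.3, 38.9, 141.1]
tcp_rot: [-1.572, 0.009, -2.018]
contact_force: [-0.3, 0.2, -0.4]
grip_width: 31.6
```

Run:
```python
from h import *
o=state()
C=(576.4,-32.8,np.radians(64.2))
go(*pk(C,80),53,-115.8)
p=o["tool_pos"]
s=vision.capture("scene")[:,:,::-1].copy();c=p[:2]+2.5*np.array([-.432,-.902])
overlay("scene",s,[T(C,p) for p in CARR()]+[T(C,circ(-35.5,0,61,16)),circ(*c,p[2]-46,16),circ(*c,p[2]+9,16)],220,140,300,205,9,"pics/o9.png")
```

```text
t 11.95 pos [607.3  38.9 141.1] rot [-1.572  0.009 -2.018] F [-0.3  0.2 -0.4] w 31.6  q [-0.07  0.58  1.42  0.01  1.14  0.38]
row [-0.12, 8.81, 0.35] turn 0.003 | dist 88 mm
```

View pics/o9.png

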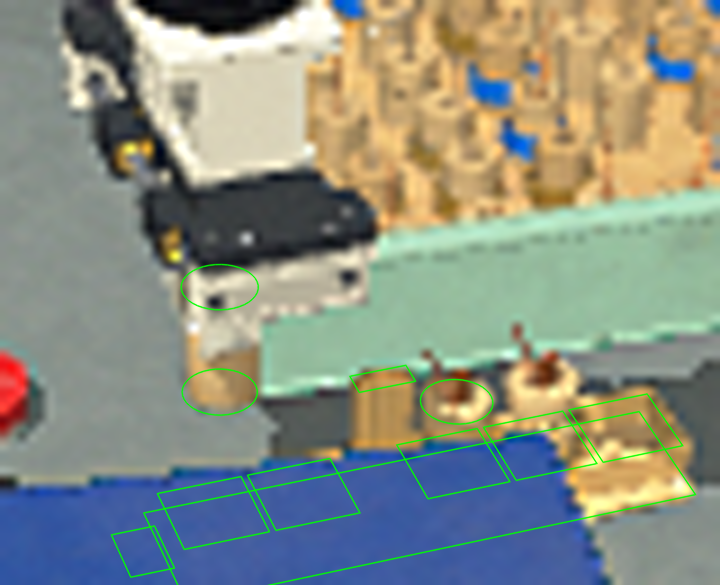

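Call:
apply_moves:
  rows:
    - [[-0.17,0,0.3],0,2.5]
    - [[-0.17,4,0.3],0,2.5]
    - [[-0.17,6.5,0.3],0,2.5]
    - [[-0.17,7.3,0.3],0,2.5]
    - [[-0.17,7.3,0.3],0,2.5]

```text
time: 12.62
tool_pos: [614.8, 39.9, 73.2]
tcp_rot: [-1.563, 0.012, -2.017]
contact_force: [-0.2, 0.4, -0.6]
grip_width: 31.8
```

Run:
```python
from h import *
o=state()
C=(576.4,-32.8,np.radians(64.2))
go(*pk(C,80.5),53,-115.8)
```

```text
t 12.62 pos [614.8  39.9  73.2] rot [-1.563  0.012 -2.017] F [-0.2  0.4 -0.6] w 31.8  q [-0.06  0.67  1.47  0.01  0.99  0.38]
row [0.19, 2.01, -0.31] turn 0.004 | dist 20 mm
```

Call:
apply_moves:
  rows:
    - [[0.15,0,-0.3],0,2.5]
    - [[0.15,0,-0.3],0,2.5]

```text
time: 12.88
tool_pos: [611.9, 39.8, 74.5]
tcp_rot: [-1.561, 0.013, -2.017]
contact_force: [0.2, -0.0, 0.5]
grip_width: 31.7
```

Run:
```python
from h import *
o=state()
C=(576.4,-32.8,np.radians(64.2))
go(*pk(C,80.5),53,-115.8)
```

```text
t 12.88 pos [611.9  39.8  74.5] rot [-1.561  0.013 -2.017] F [ 0.2 -0.   0.5] w 31.7  q [-0.06  0.66  1.48  0.01  0.99  0.38]
row [0.07, 2.15, -0.06] turn 0.004 | dist 22 mm
```

Call:
apply_moves:
  rows:
    - [[0.05,0.7,-0.1],0,2.5]
    - [[0.05,1.2,-0.1],0,2.5]

```text
time: 13.12
tool_pos: [610.9, 39.9, 62.2]
tcp_rot: [-1.561, 0.013, -2.017]
contact_force: [-0.5, 0.4, -0.2]
grip_width: 31.8
```

Run:
```python
from h import *
o=state()
C=(576.4,-32.8,np.radians(64.2))
go(*pk(C,80.5),53,-115.8)
```

```text
t 13.12 pos [610.9  39.9  62.2] rot [-1.561  0.013 -2.017] F [-0.5  0.4 -0.2] w 31.8  q [-0.06  0.67  1.5   0.01  0.96  0.38]
row [0.01, 0.92, 0.05] turn 0.004 | dist 9 mm
```

In the pocket without contact; lower and release.

Call:
apply_moves:
  rows:
    - [[0,0.6,0.05],0,2.5]
    - [[0,0.95,0.05],0,2.5]
    - [[0,0.95,0.05],0,2.5]

```text
time: 13.5
tool_pos: [611.5, 39.8, 52.6]
tcp_rot: [-1.562, 0.013, -2.017]
contact_force: [0.0, 1.0, 0.5]
grip_width: 31.8
```

Call:
apply_moves:
  rows:
    - [[0,0,0],0,6.0]
    - [[0,0,0],0,6.0]
    - [[0,-2,0],0,6.0]
    - [[0,-9,0],0,6.0]
    - [[0,-19,0],0,6.0]

```text
time: 14.12
tool_pos: [609.0, 38.6, 198.7]
tcp_rot: [-1.563, 0.013, -2.017]
contact_force: [1.0, -0.4, -0.1]
grip_width: 59.8
```

Run:
```python
from h import *
o=state()
go(593,363,240,-115.8)
s=vision.capture("scene")[:,:,::-1].copy(); crop(s,220,140,310,205,8,"pics/s12.png")
```

```text
t 14.12 pos [609.   38.6 198.7] rot [-1.563  0.013 -2.017] F [ 1.  -0.4 -0.1] w 59.8  q [-0.07  0.52  1.35  0.01  1.25  0.38]
row [-28.61, -3.89, -15.43] turn 0.004 | dist 327 mm
```

View pics/s12.png

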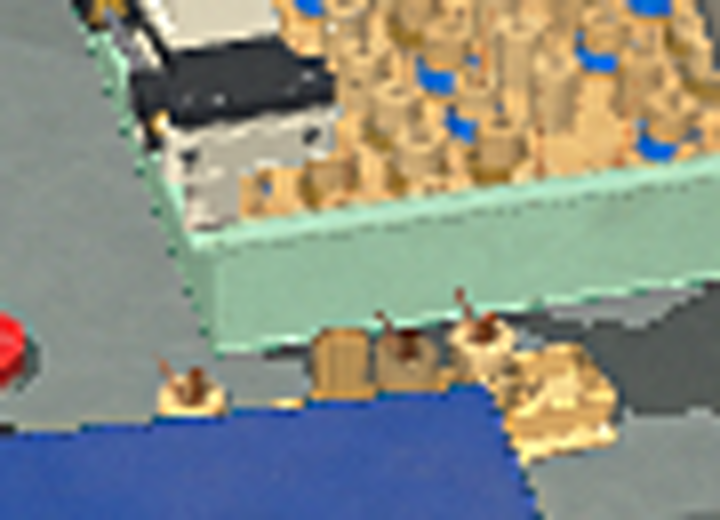

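Run:
```python
from h import *
go(593,363,230,-170)
t=cv2.imread("pics/top1.png")
print(back("top",[[164,165]],100).round(0), back("top",[[201,158]],100).round(0))
```

```text
row [-28.45, -1.95, -15.75] turn 0.950 | dist 326 mm
[[652. 462. 100.]] [[688. 298. 100.]]
```

Call:
apply_moves:
  rows:
    - [[-5,-3,-2.5],0.18,6.0]
    - [[-28.4,-2,-15.7],0.95,6.0]
    - [[-28.4,-2,-15.7],0.95,6.0]
    - [[-28.4,-2,-15.7],0.95,6.0]
    - [[-28.4,-2,-15.7],0.95,6.0]

```text
time: 14.8
tool_pos: [595.3, 330.2, 230.8]
tcp_rot: [-1.571, 0.029, -2.924]
contact_force: [1.3, -0.2, 0.3]
grip_width: 59.8
```

Run:
```python
from h import *
state();go(593,363,230,-170)
```

```text
t 14.80 pos [595.3 330.2 230.8] rot [-1.571  0.029 -2.924] F [ 1.3 -0.2  0.3] w 59.8  q [ 0.4   0.63  1.08 -0.    1.41  1.75]
row [-0.48, 0.1, -3.25] turn 0.043 | dist 33 mm
```

Call:
apply_moves:
  rows:
    - [[-0.4,2,-3.2],0.04,6.0]
    - [[-0.4,6,-3.2],0.04,6.0]
    - [[-0.4,6,-3.2],0.04,6.0]

```text
time: 15.18
tool_pos: [591.9, 362.3, 166.9]
tcp_rot: [-1.57, 0.021, -2.964]
contact_force: [-0.2, -0.2, 0.1]
grip_width: 60.1
```

Run:
```python
from h import *
state();go(593,363,37,-170)
s=vision.capture("scene")[:,:,::-1].copy()
overlay("scene",s,[circ(593,363,55,16),circ(593,363,0,16)],150,190,210,250,9,"pics/s13.png")
t=vision.capture("top")[:,:,::-1].copy()
overlay("top",t,[circ(593,363,55,16),circ(593,363,0,16)],150,150,210,210,9,"pics/t13.png")
```

```text
t 15.18 pos [591.9 362.3 166.9] rot [-1.57   0.021 -2.964] F [-0.2 -0.2  0.1] w 60.1  q [ 0.44  0.7   1.12 -0.01  1.3   1.84]
row [0.16, 12.99, -0.06] turn 0.004 | dist 130 mm
```

View pics/s13.png

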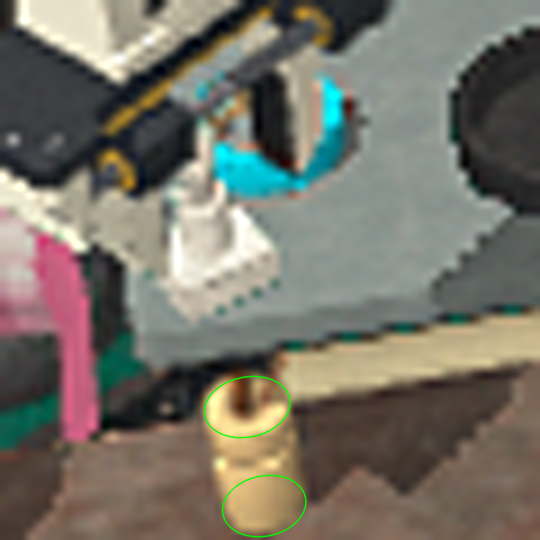

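Call:
apply_moves:
  rows:
    - [[0.15,5,0],0,6.0]
    - [[0.15,10,0],0,6.0]
    - [[0.15,12.8,0],0,6.0]
    - [[0.15,12.8,0],0,6.0]

```text
time: 15.78
tool_pos: [596.7, 362.3, 43.3]
tcp_rot: [-1.572, 0.028, -2.966]
contact_force: [0.5, 0.3, 0.5]
grip_width: 59.8
```

Run:
```python
from h import *
state();go(593,363,38,-170)
```

```text
t 15.78 pos [596.7 362.3  43.3] rot [-1.572  0.028 -2.966] F [0.5 0.3 0.5] w 59.8  q [ 0.44  0.83  1.23 -0.01  1.06  1.84]
row [0.37, 0.52, -0.14] turn 0.001 | dist 7 mm
```

Call:
apply_moves:
  rows:
    - [[0.3,0.4,-0.1],0,6.0]
    - [[0.3,0.4,-0.1],0,6.0]
    - [[0.3,0.4,-0.1],0,2.5]
    - [[0.3,0.4,-0.1],0,2.5]
    - [[0.3,0.4,-0.1],0,2.5]

```text
time: 16.4
tool_pos: [593.8, 362.8, 39.5]
tcp_rot: [-1.572, 0.028, -2.966]
contact_force: [-0.2, 0.2, -0.6]
grip_width: 34.7
```

Call:
apply_moves:
  rows:
    - [[0,0,0],0,2.5]
    - [[0,0,0],0,2.5]

```text
time: 16.65
tool_pos: [593.8, 362.8, 39.4]
tcp_rot: [-1.572, 0.028, -2.966]
contact_force: [0.4, -0.4, 0.3]
grip_width: 31.5
```

Run:
```python
from h import *
state();go(593,363,240,-170)
```

```text
t 16.65 pos [593.8 362.8  39.4] rot [-1.572  0.028 -2.966] F [ 0.4 -0.4  0.3] w 31.5  q [ 0.44  0.83  1.24 -0.01  1.04  1.84]
row [-0.49, -20.05, -0.06] turn 0.001 | dist 201 mm
```

Call:
apply_moves:
  rows:
    - [[-0.1,-6,0],0,2.5]
    - [[-0.3,-12,0],0,2.5]
    - [[-0.4,-18,0],0,2.5]
    - [[-0.5,-20,0],0,2.5]
    - [[-0.5,-20,0],0,2.5]

```text
time: 17.27
tool_pos: [593.8, 362.7, 241.6]
tcp_rot: [-1.573, 0.032, -2.966]
contact_force: [0.2, 0.7, -0.4]
grip_width: 32.2
```

Run:
```python
from h import *
state()
C=(576.4,-32.8,np.radians(64.2))
go(*pk(C,36.3),240,-115.8)
t=vision.capture("top")[:,:,::-1].copy()
overlay("top",t,[T(C,p) for p in CARR()]+[T(C,circ(x,0,61,16)) for x in (-35.5,-77.5,77.5)],248,168,308,212,13,"pics/o10.png")
```

```text
t 17.27 pos [593.8 362.7 241.6] rot [-1.573  0.032 -2.966] F [ 0.2  0.7 -0.4] w 32.2  q [ 0.44  0.65  1.   -0.01  1.45  1.84]
row [6.5, -0.14, 35.7] turn -0.945 | dist 363 mm
```

View pics/o10.png

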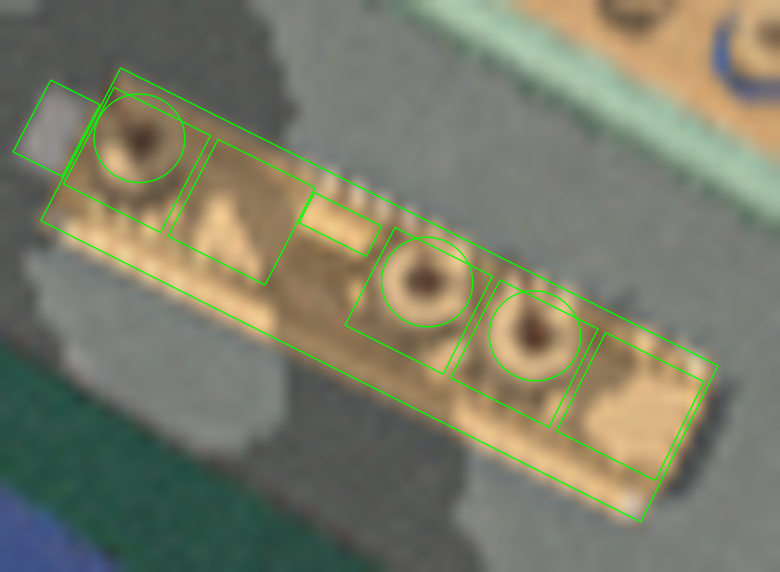

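All three fits match (cores at (142,138), (425,282), (535,335) in the crop). Going to pocket 2.

Call:
apply_moves:
  rows:
    - [[6.5,0,35.7],-0.945,2.5]
    - [[6.5,0,35.7],-0.945,2.5]
    - [[6.5,0,35.7],-0.945,2.5]
    - [[6.5,0,35.7],-0.945,2.5]
    - [[6.5,0,35.7],-0.945,2.5]

```text
time: 17.95
tool_pos: [590.9, 59.9, 234.8]
tcp_rot: [-1.553, 0.017, -2.059]
contact_force: [0.4, -0.1, -0.4]
grip_width: 31.7
```

Run:
```python
from h import *
state()
C=(576.4,-32.8,np.radians(64.2))
go(*pk(C,36.3),240,-115.8)
```

```text
t 17.95 pos [590.9  59.9 234.8] rot [-1.553  0.017 -2.059] F [ 0.4 -0.1 -0.4] w 31.7  q [-0.03  0.46  1.36  0.01  1.3   0.45]
row [5.24, -0.55, 2.94] turn -0.037 | dist 60 mm
```

Call:
apply_moves:
  rows:
    - [[5.2,-0.5,2.9],-0.037,2.5]
    - [[5.2,-0.5,2.9],-0.037,2.5]
    - [[5.2,-0.5,2.9],-0.037,2.5]
    - [[5.3,5,2.9],-0.037,2.5]
    - [[5.4,9,2.8],-0.037,2.5]

```text
time: 18.58
tool_pos: [591.5, 1.8, 141.9]
tcp_rot: [-1.555, 0.016, -2.019]
contact_force: [0.4, -0.4, -0.9]
grip_width: 31.5
```

Call:
apply_moves:
  rows:
    - [[0,1,0],0,2.5]
    - [[0,1,0],0,2.5]

```text
time: 18.82
tool_pos: [591.6, 3.1, 131.6]
tcp_rot: [-1.556, 0.015, -2.018]
contact_force: [-0.3, -0.6, -0.1]
grip_width: 31.5
```

Run:
```python
from h import *
o=state()
C=(576.4,-32.8,np.radians(64.2))
go(*pk(C,36.5),46,-115.8)
p=o["tool_pos"]
s=vision.capture("scene")[:,:,::-1].copy();c=p[:2]+.8*np.array([-.432,-.902])
overlay("scene",s,[T(C,p) for p in CARR()]+[T(C,circ(-35.5,0,61,16)),circ(*c,p[2]-39.4,16),circ(*c,p[2]+15.6,16)],220,140,300,205,9,"pics/o11.png")
```

```text
t 18.82 pos [591.6   3.1 131.6] rot [-1.556  0.015 -2.018] F [-0.3 -0.6 -0.1] w 31.5  q [-0.13  0.55  1.5   0.01  1.07  0.31]
row [0.37, 8.56, 0.07] turn 0.003 | dist 86 mm
```

View pics/o11.png

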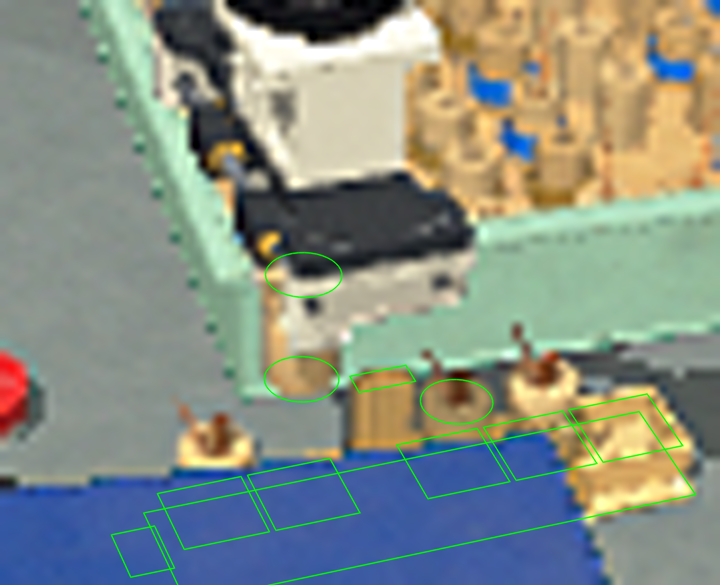

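Call:
apply_moves:
  rows:
    - [[0.35,2,0],0,2.5]
    - [[0.35,4.5,0],0,2.5]
    - [[0.35,6.5,0],0,2.5]
    - [[0.35,6.5,0],0,2.5]

```text
time: 19.38
tool_pos: [592.6, 0.2, 68.3]
tcp_rot: [-1.553, 0.016, -2.018]
contact_force: [-1.0, 0.3, -0.0]
grip_width: 31.7
```

Run:
```python
from h import *
o=state()
C=(576.4,-32.8,np.radians(64.2))
go(*pk(C,36.5),46,-115.8)
```

```text
t 19.38 pos [5.926e+02 2.000e-01 6.830e+01] rot [-1.553  0.016 -2.018] F [-1.   0.3 -0. ] w 31.7  q [-0.13  0.63  1.56  0.01  0.93  0.31]
row [0.06, 2.23, -0.06] turn 0.003 | dist 22 mm
```

Call:
apply_moves:
  rows:
    - [[0.06,0.8,-0.1],0,2.5]
    - [[0.06,1.3,-0.1],0,2.5]

```text
time: 19.62
tool_pos: [592.3, 0.2, 56.1]
tcp_rot: [-1.552, 0.017, -2.018]
contact_force: [-0.1, -0.1, -0.3]
grip_width: 32.1
```

Run:
```python
from h import *
o=state()
C=(576.4,-32.8,np.radians(64.2))
go(*pk(C,36.5),46,-115.8)
```

```text
t 19.62 pos [5.923e+02 2.000e-01 5.610e+01] rot [-1.552  0.017 -2.018] F [-0.1 -0.1 -0.3] w 32.1  q [-0.13  0.65  1.57  0.01  0.9   0.31]
row [0.03, 1.01, -0.01] turn 0.003 | dist 10 mm
```

Call:
apply_moves:
  rows:
    - [[0,0.6,0],0,2.5]
    - [[0,1.0,0],0,2.5]
    - [[0,1.0,0],0,2.5]

```text
time: 20.0
tool_pos: [592.5, 0.3, 46.0]
tcp_rot: [-1.552, 0.017, -2.018]
contact_force: [0.9, -0.2, -0.5]
grip_width: 31.8
```

Call:
apply_moves:
  rows:
    - [[0,0,0],0,6.0]
    - [[0,0,0],0,6.0]
    - [[0,-2,0],0,6.0]
    - [[0,-9,0],0,6.0]
    - [[0,-17,0],0,6.0]

```text
time: 20.62
tool_pos: [588.6, -0.7, 192.2]
tcp_rot: [-1.553, 0.016, -2.018]
contact_force: [1.1, -0.1, 0.1]
grip_width: 60.1
```

Run:
```python
from h import *
o=state()
s=vision.capture("scene")[:,:,::-1].copy(); crop(s,220,140,310,205,8,"pics/s14.png")
go(400,80,230)
```

```text
t 20.62 pos [588.6  -0.7 192.2] rot [-1.553  0.016 -2.018] F [ 1.1 -0.1  0.1] w 60.1  q [-0.14  0.49  1.44  0.01  1.2   0.31]
row [0.93, -3.5, -20.75] turn 0.000 | dist 211 mm
```

View pics/s14.png

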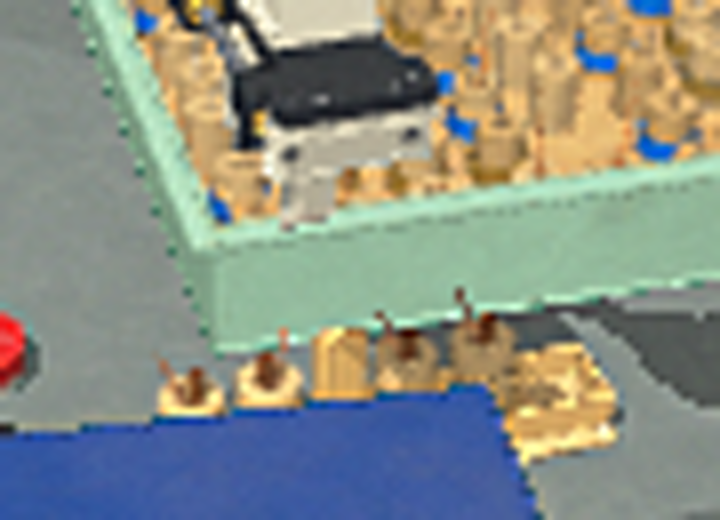

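Run:
```python
from h import *
go(430,230,240)
```

```text
row [-13.91, -4.31, -24.5] turn 0.000 | dist 285 mm
```

Call:
apply_moves:
  rows:
    - [[-5,-4.3,-9],-0.18,6.0]
    - [[-13.9,-4.3,-24.5],-1,6.0]
    - [[-13.9,-4.3,-24.5],-1,6.0]
    - [[-13.9,-4.3,-24.5],-1,6.0]
    - [[-13.9,-4.3,-24.5],-1,6.0]

```text
time: 21.3
tool_pos: [428.2, 231.9, 240.4]
tcp_rot: [-1.534, -0.013, -1.08]
contact_force: [-0.7, 0.1, -0.8]
grip_width: 59.9
```

Run:
```python
from h import *
state(); go(430,230,240,64.2)
```

```text
t 21.30 pos [428.2 231.9 240.4] rot [-1.534 -0.013 -1.08 ] F [-0.7  0.1 -0.8] w 59.9  q [ 0.34  0.25  1.65 -0.01  1.2  -0.14]
row [0.25, 0.04, 0.07] turn -2.201 | dist 3 mm
```

Call:
apply_moves:
  rows:
    - [[0,0,0],-0.9,6.0]
    - [[0,0,0],-0.9,6.0]
    - [[0,0,0],-0.9,6.0]
    - [[0,0,0],-0.9,6.0]
    - [[0,0,0],-0.9,6.0]

```text
time: 21.92
tool_pos: [428.1, 231.9, 240.3]
tcp_rot: [-1.558, -0.038, -0.174]
contact_force: [-0.9, -0.4, 0.0]
grip_width: 59.9
```

Call:
apply_moves:
  rows:
    - [[0,0,0],-0.65,6.0]
    - [[0,0,0],-0.65,6.0]
    - [[0,0,0],-0.65,6.0]
    - [[0,0,0],-0.65,6.0]
    - [[0,0,0],-0.65,6.0]

```text
time: 22.55
tool_pos: [428.0, 231.9, 240.2]
tcp_rot: [-1.584, -0.037, 0.475]
contact_force: [-0.2, -0.2, 0.7]
grip_width: 59.8
```

Run:
```python
from h import *
state(); go(430,230,240,64.2)
from scipy.spatial.transform import Rotation as Ro
print(Ro.from_euler("xyz",bot.get_obs()["tcp_rot"]).as_matrix()[:,1])
C=(576.4,-32.8,np.radians(64.2))
t=vision.capture("top")[:,:,::-1].copy(); cv2.imwrite("pics/top5.png",t)
overlay("top",t,[T(C,p) for p in CARR()]+[T(C,circ(x,0,61,16)) for x in (-35.5,-77.5,77.5,35.5)],248,168,308,212,13,"pics/o12.png")
```

```text
t 22.55 pos [428.  231.9 240.2] rot [-1.584 -0.037  0.475] F [-0.2 -0.2  0.7] w 59.8  q [ 0.34  0.25  1.65 -0.01  1.2  -1.7 ]
row [0.09, 0.03, -0.26] turn -0.645 | dist 3 mm
[ 0.03910567  0.00582971 -0.99921807]
```

View pics/o12.png

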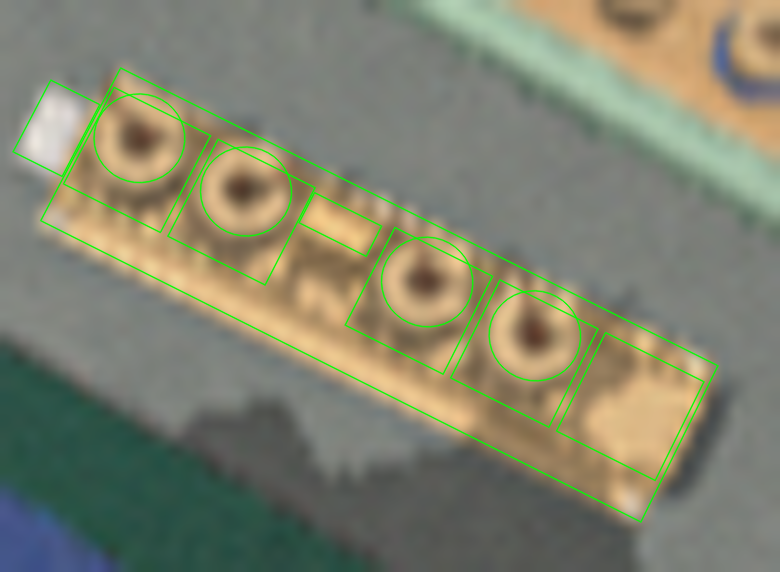

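Call:
apply_moves:
  rows:
    - [[0,-10,0],-0.645,6.0]
    - [[0,-10,0],-0.645,6.0]
    - [[0,-10,0],-0.645,6.0]
    - [[0,-10,0],-0.645,6.0]
    - [[0,-10,0],-0.645,6.0]

```text
time: 23.22
tool_pos: [424.1, 231.3, 340.1]
tcp_rot: [-1.603, -0.022, 1.117]
contact_force: [0.6, 0.6, -0.4]
grip_width: 60.0
```

Call:
apply_moves:
  rows:
    - [[0,0,0],0,6.0]
    - [[0,0,0],0,6.0]

```text
time: 23.48
tool_pos: [424.1, 231.3, 340.0]
tcp_rot: [-1.603, -0.022, 1.115]
contact_force: [0.2, 0.5, -0.6]
grip_width: 60.1
```

Call:
apply_moves:
  rows:
    - [[0,15,0],0,6.0]
    - [[0,15,0],0,6.0]

```text
time: 23.72
tool_pos: [429.3, 232.2, 214.3]
tcp_rot: [-1.605, -0.024, 1.114]
contact_force: [1.5, 0.6, -0.8]
grip_width: 60.1
```

Call:
apply_moves:
  rows:
    - [[0,0,0],0,6.0]
    - [[0,0,0],0,6.0]

```text
time: 23.98
tool_pos: [430.5, 232.6, 216.4]
tcp_rot: [-1.607, -0.026, 1.114]
contact_force: [-0.2, -0.2, 1.4]
grip_width: 59.9
```

```bash
cat >> h.py <<'E'
def tilt():
    from scipy.spatial.transform import Rotation as Ro
    print("approach axis",Ro.from_euler("xyz",bot.get_obs()["tcp_rot"]).as_matrix()[:,1].round(4))
E
python3 - <<'E'
from h import *
state();tilt()
E
```

```text
t 23.98 pos [430.5 232.6 216.4] rot [-1.607 -0.026  1.114] F [-0.2 -0.2  1.4] w 59.9  q [ 0.34  0.28  1.69 -0.01  1.13 -2.34]
approach axis [ 0.0442  0.0077 -0.999 ]
```

Run:
```python
from h import *
go(570,308,235)
```

```text
row [12.96, -1.18, -9.24] turn 0.000 | dist 160 mm
```

Call:
apply_moves:
  rows:
    - [[13,-1.2,-9.2],0,6.0]
    - [[13,-1.2,-9.2],0,6.0]

```text
time: 24.22
tool_pos: [540.7, 292.6, 235.1]
tcp_rot: [-1.612, -0.031, 1.114]
contact_force: [0.4, 0.0, 0.5]
grip_width: 60.0
```

Call:
apply_moves:
  rows:
    - [[0,0,0],0,6.0]
    - [[0,0,0],0,6.0]

```text
time: 24.48
tool_pos: [541.1, 292.8, 237.4]
tcp_rot: [-1.614, -0.034, 1.114]
contact_force: [-0.7, -0.3, -0.8]
grip_width: 59.9
```

Run:
```python
from h import *
state();tilt()
```

```text
t 24.48 pos [541.1 292.8 237.4] rot [-1.614 -0.034  1.114] F [-0.7 -0.3 -0.8] w 59.9  q [ 0.38  0.48  1.31 -0.01  1.29 -2.31]
approach axis [ 0.0535  0.0112 -0.9985]
```

Run:
```python
from h import *
go(400,216,240)
```

```text
row [-13.1, -1.11, 9.24] turn 0.000 | dist 161 mm
```

Call:
apply_moves:
  rows:
    - [[-13,-1.1,9.2],0,6.0]
    - [[-13,-1.1,9.2],0,6.0]

```text
time: 24.72
tool_pos: [428.5, 231.9, 239.6]
tcp_rot: [-1.614, -0.034, 1.114]
contact_force: [0.0, -0.9, 1.5]
grip_width: 59.6
```

Call:
apply_moves:
  rows:
    - [[0,0,0],0,6.0]
    - [[0,0,0],0,6.0]

```text
time: 24.98
tool_pos: [428.8, 231.9, 241.6]
tcp_rot: [-1.617, -0.037, 1.114]
contact_force: [-0.1, 0.9, -0.3]
grip_width: 60.1
```

Run:
```python
from h import *
state();tilt();go(576.4,-32.8,240,64.2)
```

```text
t 24.98 pos [428.8 231.9 241.6] rot [-1.617 -0.037  1.114] F [-0.1  0.9 -0.3] w 60.1  q [ 0.34  0.24  1.67 -0.01  1.17 -2.34]
approach axis [ 0.0583  0.0128 -0.9982]
row [-17.24, 0.69, -24.92] turn -0.007 | dist 303 mm
```

Call:
apply_moves:
  rows:
    - [[-17.2,0.7,-24.9],0,6.0]
    - [[-17.2,0.7,-24.9],0,6.0]
    - [[-17.2,0.7,-24.9],0,6.0]
    - [[-17.2,0.7,-24.9],0,6.0]
    - [[-17.2,0.7,-24.9],0,6.0]

```text
time: 25.6
tool_pos: [578.8, -34.9, 240.4]
tcp_rot: [-1.62, -0.038, 1.113]
contact_force: [0.3, 0.2, -0.5]
grip_width: 59.8
```

Run:
```python
from h import *
state();tilt();go(576.4,-32.8,240,64.2)
print(bot.get_obs()["dq"].round(3))
```

```text
t 25.60 pos [578.8 -34.9 240.4] rot [-1.62  -0.038  1.113] F [ 0.3  0.2 -0.5] w 59.8  q [-0.21  0.41  1.42  0.03  1.25 -2.9 ]
approach axis [ 0.0606  0.0123 -0.9981]
row [0.08, 0.03, 0.31] turn -0.007 | dist 3 mm
[-0.594  0.395 -0.612  0.038  0.23  -0.602]
```

Call:
apply_moves:
  rows:
    - [[0,0,0],0,6.0]
    - [[0,0,0],0,6.0]

```text
time: 25.85
tool_pos: [579.4, -34.9, 240.4]
tcp_rot: [-1.62, -0.038, 1.112]
contact_force: [0.2, -0.4, 0.1]
grip_width: 60.3
```

Run:
```python
from h import *
state();tilt();go(400,-34,280)
```

```text
t 25.85 pos [579.4 -34.9 240.4] rot [-1.62  -0.038  1.112] F [ 0.2 -0.4  0.1] w 60.3  q [-0.21  0.41  1.42  0.03  1.25 -2.89]
approach axis [ 0.0609  0.0126 -0.9981]
row [-7.7, -5.04, 15.9] turn 0.000 | dist 184 mm
```

Inward in one long call, settling inside the call.

Call:
apply_moves:
  rows:
    - [[-7.7,-5,15.9],0,6.0]
    - [[-7.7,-5,15.9],0,6.0]
    - [[-7.7,-5,15.9],0,6.0]
    - [[-7.7,-5,15.9],0,6.0]
    - [[-7.7,-5,15.9],0,6.0]

```text
time: 26.48
tool_pos: [400.5, -33.2, 280.3]
tcp_rot: [-1.622, -0.039, 1.114]
contact_force: [1.2, -0.3, 0.5]
grip_width: 60.0
```

Run:
```python
from h import *
state();tilt();go(576,-34,240)
```

```text
t 26.48 pos [400.5 -33.2 280.3] rot [-1.622 -0.039  1.114] F [ 1.2 -0.3  0.5] w 60.0  q [-0.3   0.04  1.8   0.03  1.25 -2.99]
approach axis [ 0.0632  0.0122 -0.9979]
row [7.51, 5.13, -15.54] turn 0.000 | dist 180 mm
```

Call:
apply_moves:
  rows:
    - [[0,-9,0],0,6.0]
    - [[0,-9,0],0,6.0]
    - [[0,-9,0],0,6.0]
    - [[0,-9,0],0,6.0]

```text
time: 26.98
tool_pos: [395.1, -34.0, 368.8]
tcp_rot: [-1.62, -0.039, 1.115]
contact_force: [-0.0, 0.7, -0.8]
grip_width: 60.3
```

Call:
apply_moves:
  rows:
    - [[0,6,0],0,6.0]
    - [[0,12,0],0,6.0]

```text
time: 27.22
tool_pos: [402.3, -32.1, 246.4]
tcp_rot: [-1.619, -0.039, 1.115]
contact_force: [0.7, -0.3, -0.2]
grip_width: 59.7
```

Call:
apply_moves:
  rows:
    - [[7.5,0,-15.5],0,6.0]
    - [[7.5,0,-15.5],0,6.0]
    - [[7.5,0,-15.5],0,6.0]
    - [[7.5,0,-15.5],0,6.0]

```text
time: 27.72
tool_pos: [575.8, -32.9, 253.4]
tcp_rot: [-1.615, -0.038, 1.116]
contact_force: [-0.9, 0.4, 0.3]
grip_width: 60.1
```

Run:
```python
from h import *
state();tilt();go(576,-34,240)
```

```text
t 27.73 pos [575.8 -32.9 253.4] rot [-1.615 -0.038  1.116] F [-0.9  0.4  0.3] w 60.1  q [-0.2   0.4   1.41  0.03  1.29 -2.9 ]
approach axis [ 0.0564  0.0143 -0.9983]
row [-0.14, 1.34, -0.01] turn 0.000 | dist 13 mm
```

Call:
apply_moves:
  rows:
    - [[0,-9,0],0,6.0]
    - [[0,-9,0],0,6.0]
    - [[0,-9,0],0,6.0]
    - [[0,-9,0],0,6.0]

```text
time: 28.22
tool_pos: [569.7, -34.0, 341.1]
tcp_rot: [-1.612, -0.037, 1.115]
contact_force: [0.8, -0.1, 0.6]
grip_width: 59.9
```

Call:
apply_moves:
  rows:
    - [[0,6,0],0,6.0]
    - [[0,12,0],0,6.0]

```text
time: 28.48
tool_pos: [574.8, -31.9, 218.2]
tcp_rot: [-1.61, -0.036, 1.115]
contact_force: [0.3, -0.4, -0.4]
grip_width: 60.1
```

Call:
apply_moves:
  rows:
    - [[-7.5,0,15.5],0,6.0]
    - [[-7.5,0,15.5],0,6.0]
    - [[-7.5,0,15.5],0,6.0]
    - [[-7.5,0,15.5],0,6.0]

```text
time: 28.98
tool_pos: [398.4, -30.0, 207.6]
tcp_rot: [-1.604, -0.035, 1.114]
contact_force: [0.5, 0.4, 0.5]
grip_width: 59.8
```

Run:
```python
from h import *
state();tilt();go(576,-34,240)
```

```text
t 28.98 pos [398.4 -30.  207.6] rot [-1.604 -0.035  1.114] F [0.5 0.4 0.5] w 59.8  q [-0.29  0.12  1.92  0.03  1.06 -2.99]
approach axis [ 0.0451  0.017  -0.9988]
row [7.58, -2.44, -16.21] turn 0.000 | dist 181 mm
```

Call:
apply_moves:
  rows:
    - [[0,-12,0],0,6.0]
    - [[0,-12,0],0,6.0]
    - [[0,-12,0],0,6.0]
    - [[0,-12,0],0,6.0]

```text
time: 29.48
tool_pos: [392.9, -31.9, 326.2]
tcp_rot: [-1.602, -0.035, 1.114]
contact_force: [0.3, 0.5, -0.0]
grip_width: 60.0
```

Call:
apply_moves:
  rows:
    - [[0,6,0],0,6.0]
    - [[0,12,0],0,6.0]

```text
time: 29.72
tool_pos: [397.4, -29.5, 203.3]
tcp_rot: [-1.6, -0.035, 1.114]
contact_force: [0.9, -0.4, 0.3]
grip_width: 60.0
```

Call:
apply_moves:
  rows:
    - [[7.5,-2.5,-15.5],0,6.0]
    - [[7.5,-2.5,-15.5],0,6.0]
    - [[7.5,-2.5,-15.5],0,6.0]
    - [[7.5,-2.5,-15.5],0,6.0]

```text
time: 30.22
tool_pos: [570.1, -30.9, 232.4]
tcp_rot: [-1.597, -0.034, 1.115]
contact_force: [-0.5, -0.3, 0.0]
grip_width: 60.4
```

Call:
apply_moves:
  rows:
    - [[0,-9,0],0,6.0]
    - [[0,-9,0],0,6.0]
    - [[0,-9,0],0,6.0]
    - [[0,-9,0],0,6.0]

```text
time: 30.72
tool_pos: [565.4, -32.4, 320.0]
tcp_rot: [-1.593, -0.033, 1.115]
contact_force: [0.0, -0.0, -0.3]
grip_width: 60.3
```

Call:
apply_moves:
  rows:
    - [[0,6,0],0,6.0]
    - [[0,12,0],0,6.0]

```text
time: 30.98
tool_pos: [568.2, -29.8, 196.9]
tcp_rot: [-1.591, -0.032, 1.114]
contact_force: [-0.1, -1.0, -0.6]
grip_width: 59.8
```

Call:
apply_moves:
  rows:
    - [[-7.5,0,15.5],0,6.0]
    - [[-7.5,0,15.5],0,6.0]
    - [[-7.5,0,15.5],0,6.0]
    - [[-7.5,0,15.5],0,6.0]

```text
time: 31.48
tool_pos: [391.5, -27.7, 189.4]
tcp_rot: [-1.585, -0.031, 1.114]
contact_force: [0.1, 0.2, 0.6]
grip_width: 59.7
```

Run:
```python
from h import *
state();tilt();go(576,-34,240)
```

```text
t 31.48 pos [391.5 -27.7 189.4] rot [-1.585 -0.031  1.114] F [0.1 0.2 0.6] w 59.7  q [-0.29  0.14  1.95  0.03  1.03 -2.99]
approach axis [ 0.0263  0.0218 -0.9994]
row [7.74, -4.59, -16.9] turn 0.000 | dist 191 mm
```

Call:
apply_moves:
  rows:
    - [[7.7,-14,-16.5],0,6.0]
    - [[7.7,-14,-16.5],0,6.0]
    - [[7.7,-14,-16.5],0,6.0]
    - [[7.7,-14,-16.5],0,6.0]
    - [[7.7,-14,-16.5],0,6.0]

```text
time: 32.1
tool_pos: [571.9, -34.7, 333.4]
tcp_rot: [-1.586, -0.031, 1.114]
contact_force: [-0.5, -0.2, -0.5]
grip_width: 60.1
```

Call:
apply_moves:
  rows:
    - [[0,6,0],0,6.0]
    - [[0,10,0],0,6.0]

```text
time: 32.35
tool_pos: [572.5, -32.1, 229.1]
tcp_rot: [-1.581, -0.03, 1.114]
contact_force: [0.1, -1.1, 0.4]
grip_width: 60.0
```

Call:
apply_moves:
  rows:
    - [[-7.5,0,15.5],0,6.0]
    - [[-7.5,0,15.5],0,6.0]
    - [[-7.5,0,15.5],0,6.0]
    - [[-7.5,0,15.5],0,6.0]

```text
time: 32.85
tool_pos: [395.7, -29.9, 223.7]
tcp_rot: [-1.576, -0.029, 1.113]
contact_force: [1.3, 0.3, -0.0]
grip_width: 59.5
```

Call:
apply_moves:
  rows:
    - [[7.7,-8,-16.5],0,6.0]
    - [[7.7,-8,-16.5],0,6.0]
    - [[7.7,-8,-16.5],0,6.0]
    - [[7.7,-8,-16.5],0,6.0]
    - [[7.7,-8,-16.5],0,6.0]

```text
time: 33.48
tool_pos: [576.0, -35.5, 304.8]
tcp_rot: [-1.573, -0.028, 1.113]
contact_force: [0.3, 0.2, -0.8]
grip_width: 60.0
```

Run:
```python
from h import *
state();tilt();go(576,-34,240)
```

```text
t 33.48 pos [576.  -35.5 304.8] rot [-1.573 -0.028  1.113] F [ 0.3  0.2 -0.8] w 60.0  q [-0.21  0.39  1.27  0.03  1.47 -2.9 ]
approach axis [ 0.0144  0.0245 -0.9996]
row [-0.04, 6.49, 0.08] turn 0.000 | dist 65 mm
```

Call:
apply_moves:
  rows:
    - [[0,8,0.1],0,6.0]
    - [[0,14,0.1],0,6.0]
    - [[0,18,0.1],0,6.0]
    - [[0,18,0.1],0,6.0]
    - [[0,18,0.1],0,6.0]

```text
time: 34.1
tool_pos: [578.2, -30.9, 127.0]
tcp_rot: [-1.575, -0.029, 1.113]
contact_force: [-0.2, -0.3, -0.1]
grip_width: 60.0
```

Run:
```python
from h import *
state();tilt();go(576.4,-32.8,63,64.2)
C=(576.4,-32.8,np.radians(64.2))
s=vision.capture("scene")[:,:,::-1].copy()
overlay("scene",s,[T(C,p) for p in CARR()]+[T(C,circ(x,0,61,16)) for x in (-35.5,-77.5,77.5,35.5)],230,150,310,205,9,"pics/o14.png")
```

```text
t 34.10 pos [578.2 -30.9 127. ] rot [-1.575 -0.029  1.113] F [-0.2 -0.3 -0.1] w 60.0  q [-0.2   0.54  1.54  0.03  1.05 -2.9 ]
approach axis [ 0.0168  0.024  -0.9996]
row [-0.43, 6.39, 0.1] turn -0.007 | dist 64 mm
```

View pics/o14.png

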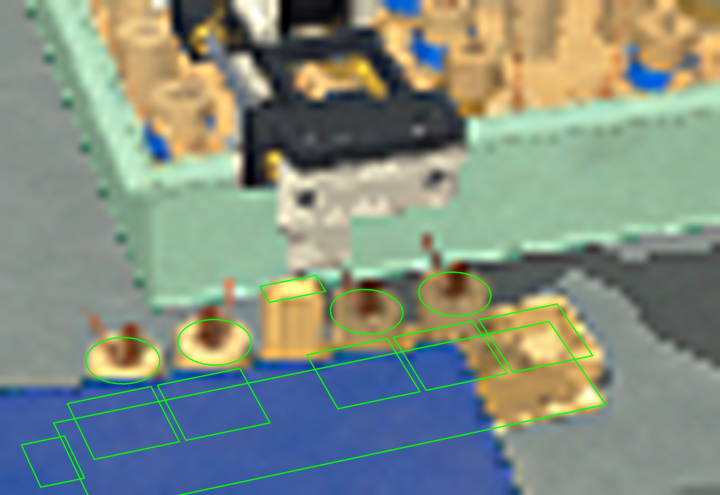

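Call:
apply_moves:
  rows:
    - [[-0.4,2,0.1],0,6.0]
    - [[-0.4,4.5,0.1],0,6.0]
    - [[-0.4,6.1,0.1],0,6.0]
    - [[-0.4,6.1,0.1],0,6.0]

```text
time: 34.65
tool_pos: [577.3, -32.7, 67.0]
tcp_rot: [-1.577, -0.029, 1.113]
contact_force: [0.2, 0.2, -0.1]
grip_width: 60.1
```

Run:
```python
from h import *
state();tilt();go(576.4,-32.8,63,64.2)
```

```text
t 34.65 pos [577.3 -32.7  67. ] rot [-1.577 -0.029  1.113] F [ 0.2  0.2 -0.1] w 60.1  q [-0.2   0.62  1.6   0.03  0.91 -2.91]
approach axis [ 0.0187  0.0236 -0.9995]
row [-0.06, 0.39, 0.08] turn -0.007 | dist 4 mm
```

Call:
apply_moves:
  rows:
    - [[-0.05,0.4,0.1],0,6.0]
    - [[-0.05,0.4,0.1],0,0.8]
    - [[-0.05,0.4,0.1],0,0.8]
    - [[-0.05,0.4,0.1],0,0.8]
    - [[-0.05,0.4,0.1],0,0.8]

```text
time: 35.28
tool_pos: [576.3, -32.6, 63.0]
tcp_rot: [-1.577, -0.029, 1.113]
contact_force: [0.4, 0.7, 0.9]
grip_width: 24.5
```

Call:
apply_moves:
  rows:
    - [[0,0,0],0,0.8]
    - [[0,0,0],0,0.8]
    - [[0,0,0],0,0.8]

```text
time: 35.65
tool_pos: [576.1, -32.6, 63.0]
tcp_rot: [-1.577, -0.029, 1.113]
contact_force: [-1.1, -0.3, 0.4]
grip_width: 12.1
```

Run:
```python
from h import *
state();tilt()
```

```text
t 35.65 pos [576.1 -32.6  63. ] rot [-1.577 -0.029  1.113] F [-1.1 -0.3  0.4] w 12.1  q [-0.2   0.62  1.61  0.03  0.9  -2.91]
approach axis [ 0.0182  0.0237 -0.9996]
```

Call:
apply_moves:
  rows:
    - [[0,-1.5,0],0,0.8]
    - [[0,-4,0],0,0.8]
    - [[0,-7.5,0],0,0.8]
    - [[0,-11,0],0,0.8]
    - [[0,-13,0],0,0.8]

```text
time: 36.28
tool_pos: [574.0, -35.8, 195.3]
tcp_rot: [-1.579, -0.03, 1.113]
contact_force: [0.0, 0.2, -5.8]
grip_width: 11.6
```

Run:
```python
from h import *
state();tilt()
s=vision.capture("scene")[:,:,::-1].copy(); crop(s,200,120,340,220,5,"pics/s15.png")
```

```text
t 36.27 pos [574.  -35.8 195.3] rot [-1.579 -0.03   1.113] F [ 0.   0.2 -5.8] w 11.6  q [-0.21  0.46  1.47  0.03  1.2  -2.9 ]
approach axis [ 0.0204  0.0232 -0.9995]
```

View pics/s15.png

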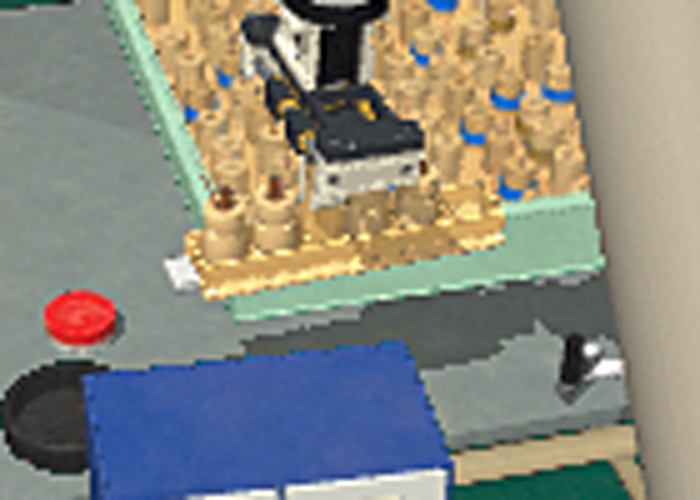

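Run:
```python
from h import *
go(520,-160,195)
```

```text
row [-13.55, -0.16, -0.55] turn 0.000 | dist 136 mm
```

Call:
apply_moves:
  rows:
    - [[-2,0,0],0.08,0.8]
    - [[-5,0,0],0.22,0.8]
    - [[-8.5,0,0],0.37,0.8]
    - [[-11.5,0,-0.3],0.52,0.8]
    - [[-13.5,0,-0.5],0.67,0.8]

```text
time: 36.95
tool_pos: [518.8, -160.4, 192.9]
tcp_rot: [-1.56, -0.03, 0.437]
contact_force: [0.6, -0.5, -5.8]
grip_width: 11.4
```

Call:
apply_moves:
  rows:
    - [[0,0,0],0.15,0.8]
    - [[0,0,0],0.3,0.8]
    - [[0,0,0],0.45,0.8]
    - [[0,0,0],0.6,0.8]
    - [[0,0,0],0.75,0.8]

```text
time: 37.58
tool_pos: [518.3, -160.2, 192.3]
tcp_rot: [-1.542, -0.013, -0.318]
contact_force: [0.8, -0.4, -5.9]
grip_width: 11.6
```

Run:
```python
from h import *
state();tilt(); go(520,-160,195,-122.8)
s=vision.capture("scene")[:,:,::-1].copy(); crop(s,200,120,340,220,5,"pics/s16.png")
```

```text
t 37.58 pos [ 518.3 -160.2  192.3] rot [-1.542 -0.013 -0.318] F [ 0.8 -0.4 -5.9] w 11.6  q [-0.46  0.41  1.56  0.03  1.16 -1.72]
approach axis [ 0.0213  0.0233 -0.9995]
row [0.16, -0.26, 0.08] turn 1.825 | dist 3 mm
```

View pics/s16.png

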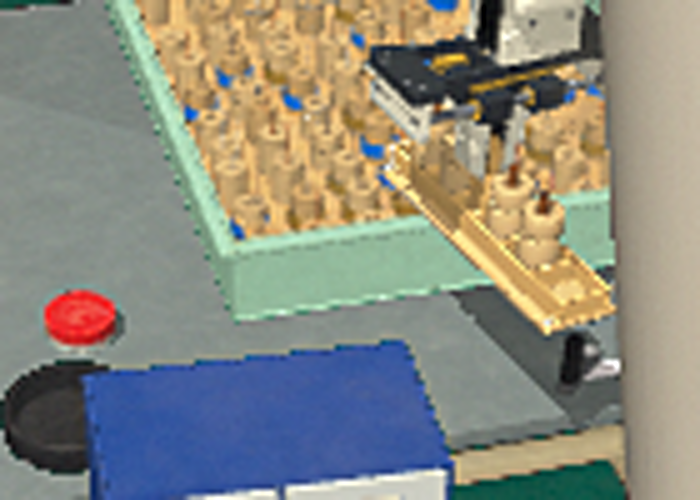

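Call:
apply_moves:
  rows:
    - [[0,0,0],0.15,0.8]
    - [[0,0,0],0.3,0.8]
    - [[0,0,0],0.45,0.8]
    - [[0,0,0],0.6,0.8]
    - [[0,0,0],0.75,0.8]

```text
time: 38.25
tool_pos: [517.9, -160.0, 191.9]
tcp_rot: [-1.542, 0.011, -1.076]
contact_force: [0.0, -0.9, -5.8]
grip_width: 12.1
```

Call:
apply_moves:
  rows:
    - [[0,0,0],0.15,0.8]
    - [[0,0,0],0.3,0.8]
    - [[0,0,0],0.45,0.8]
    - [[0,0,0],0.6,0.8]
    - [[0,0,0],0.75,0.8]

```text
time: 38.88
tool_pos: [517.4, -159.8, 191.4]
tcp_rot: [-1.558, 0.028, -1.829]
contact_force: [-0.4, -0.5, -6.5]
grip_width: 11.9
```

Run:
```python
from h import *
state();tilt(); go(504.6,-191.6,195,-122.8)
```

```text
t 38.88 pos [ 517.4 -159.8  191.4] rot [-1.558  0.028 -1.829] F [-0.4 -0.5 -6.5] w 11.9  q [-0.46  0.41  1.56  0.03  1.16 -0.21]
approach axis [ 0.0191  0.0242 -0.9995]
row [3.39, -0.46, -0.43] turn 0.315 | dist 34 mm
```

Call:
apply_moves:
  rows:
    - [[1,0,-0.1],0.1,0.8]
    - [[2,0,-0.3],0.22,0.8]
    - [[3.3,0,-0.4],0.315,0.8]
    - [[3.3,0,-0.4],0.315,0.8]

```text
time: 39.38
tool_pos: [504.7, -191.2, 190.1]
tcp_rot: [-1.569, 0.03, -2.142]
contact_force: [0.1, 1.3, -5.7]
grip_width: 12.0
```

Run:
```python
from h import *
o=state();tilt(); go(504.6,-191.6,80,-122.8)
s=vision.capture("scene")[:,:,::-1].copy(); crop(s,230,110,370,210,5,"pics/s17.png")
t=vision.capture("top")[:,:,::-1].copy(); crop(t,260,165,390,265,6,"pics/t17.png")
```

```text
t 39.38 pos [ 504.7 -191.2  190.1] rot [-1.569  0.03  -2.142] F [ 0.1  1.3 -5.7] w 12.0  q [-0.52  0.41  1.57  0.03  1.16  0.04]
approach axis [ 0.0184  0.0244 -0.9995]
row [0.38, 11.0, -0.01] turn 0.001 | dist 110 mm
```

View pics/s17.png

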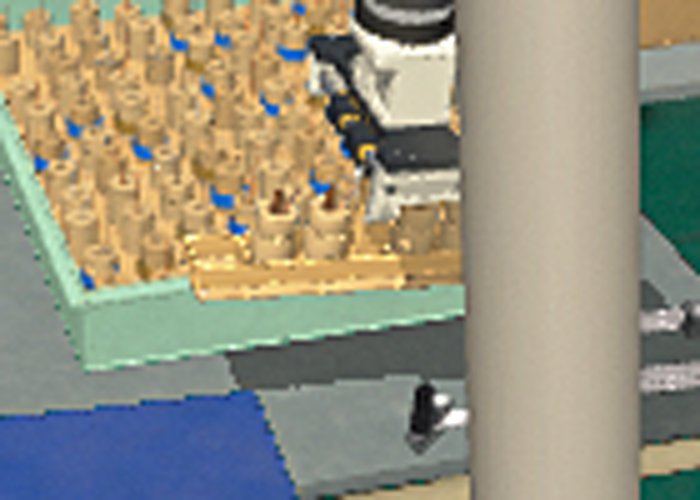

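View pics/t17.png

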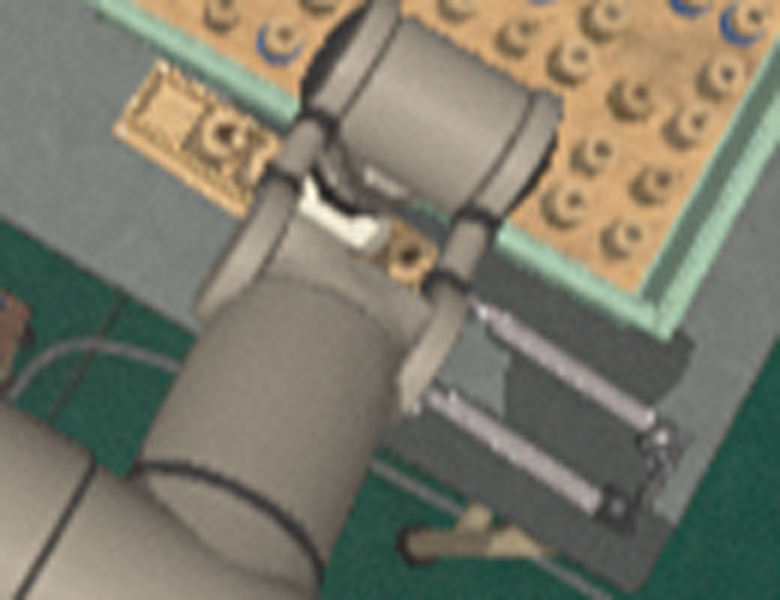

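Run:
```python
from h import *
D=(417.9,-326.1,np.radians(-122.8))
ys=np.arange(-60,61,1.0)
for f in("top1","top3","top5"):
    t=cv2.imread(f"pics/{f}.png").astype(np.float32).min(axis=2)
    for xa,xb in((18,60),(60,100),(100,142)):
        xs=np.arange(xa,xb,1.0); X,Y=np.meshgrid(xs,ys)
        uv=proj("top",T(D,np.c_[X.ravel(),Y.ravel(),15+0*X.ravel()])).astype(np.float32)
        v=cv2.remap(t,uv[:,0].reshape(X.shape),uv[:,1].reshape(X.shape),cv2.INTER_LINEAR).mean(1)
        out=[]
        bg=np.median(v)
        for m in(ys<0,ys>0):
            w=np.clip(v[m]-bg-25,0,None); out.append((w*ys[m]).sum()/w.sum()); 
            yy=ys[m]; vv=v[m]; h=(vv.max()+bg)/2; i=np.where(vv>h)[0]; out+= [yy[i[0]],yy[i[-1]]]
        print(f,xa,np.round(out,1),"mid %.2f"%((out[0]+out[3])/2))
```

```text
top1 18 [-39.6 -47.  -32.   34.9  28.   42. ] mid -2.34
top1 60 [-40.2 -48.  -33.   34.4  27.   42. ] mid -2.91
top1 100 [-40.2 -48.  -33.   34.1  27.   41. ] mid -3.03
top3 18 [-39.6 -47.  -32.   34.9  28.   42. ] mid -2.37
top3 60 [-40.2 -48.  -33.   34.4  27.   42. ] mid -2.91
top3 100 [-40.2 -48.  -33.   34.1  27.   41. ] mid -3.03
top5 18 [-39.6 -47.  -32.   34.9  28.   42. ] mid -2.34
top5 60 [-40.2 -48.  -32.   34.4  27.   42. ] mid -2.91
top5 100 [-40.2 -48.  -32.   34.1  27.   41. ] mid -3.02
```

Run:
```python
from h import *
C=(576.4,-32.8,np.radians(64.2))
ys=np.arange(-50,51,.5)
def prof(t,P,xs,ys,z):
    X,Y=np.meshgrid(xs,ys); uv=proj("top",T(P,np.c_[X.ravel(),Y.ravel(),z+0*X.ravel()])).astype(np.float32)
    return cv2.remap(t,uv[:,0].reshape(X.shape),uv[:,1].reshape(X.shape),cv2.INTER_LINEAR)
for f in("top1","top3","top5"):
    im=cv2.imread(f"pics/{f}.png").astype(np.float32); t=im[:,:,2]-im[:,:,0]
    for xa,xb in((-138,-100),(-100,-50),(-50,0),(0,50),(50,95)):
        v=prof(t,C,np.arange(xa,xb,1.),ys,6).mean(1)
        h=45; i=np.where(v>h)[0]; print(f,xa,"edges",ys[i[0]],ys[i[-1]],"mid",(ys[i[0]]+ys[i[-1]])/2, "max %.0f bg %.0f"%(v.max(),v[:10].mean()))
    xs=np.arange(-170,140,.5); v=prof(t,C,xs,np.arange(-28,29,1.),6).mean(0); i=np.where(v>45)[0]; print("ends",xs[i[0]],xs[i[-1]])
```

```text
top1 -138 edges -31.0 33.5 mid 1.25 max 83 bg 1
top1 -100 edges -30.5 34.0 mid 1.75 max 89 bg 3
top1 -50 edges -30.0 34.0 mid 2.0 max 90 bg 1
top1 0 edges -29.5 34.0 mid 2.25 max 89 bg 1
top1 50 edges -29.0 33.0 mid 2.0 max 81 bg 1
ends -143.0 101.5
top3 -138 edges -31.5 33.5 mid 1.0 max 83 bg 2
top3 -100 edges -30.5 34.0 mid 1.75 max 89 bg 2
top3 -50 edges -30.0 34.0 mid 2.0 max 90 bg 1
top3 0 edges -29.5 33.5 mid 2.0 max 89 bg 1
top3 50 edges -29.0 33.0 mid 2.0 max 81 bg 1
ends -143.0 101.5
top5 -138 edges -31.0 31.5 mid 0.25 max 83 bg 2
top5 -100 edges -30.0 33.0 mid 1.5 max 74 bg 3
top5 -50 edges -30.0 34.0 mid 2.0 max 90 bg 2
top5 0 edges -29.0 34.5 mid 2.75 max 89 bg 1
top5 50 edges -29.0 34.5 mid 2.75 max 83 bg 1
ends -143.0 101.5
```

Call:
apply_moves:
  rows:
    - [[0.2,2,0],0.008,0.8]
    - [[0.3,5,0],0.008,0.8]
    - [[0.35,8,0],0.008,0.8]
    - [[0.4,10.5,0],0.008,0.8]
    - [[0.4,11.2,0],0.008,0.8]

```text
time: 40.1
tool_pos: [504.3, -189.9, 76.7]
tcp_rot: [-1.572, 0.031, -2.147]
contact_force: [-0.8, 0.4, -5.3]
grip_width: 12.1
```

Run:
```python
from h import *
o=state();tilt(); go(503.8,-191.2,64,-123.25)
```

```text
t 40.10 pos [ 504.3 -189.9   76.7] rot [-1.572  0.031 -2.147] F [-0.8  0.4 -5.3] w 12.1  q [-0.52  0.55  1.7   0.04  0.89  0.03]
approach axis [ 0.016   0.0265 -0.9995]
row [0.17, 1.26, 0.03] turn 0.004 | dist 13 mm
```

Call:
apply_moves:
  rows:
    - [[0.15,0.5,0],0.004,0.8]
    - [[0.15,1.0,0],0.004,0.8]
    - [[0.15,1.2,0],0.004,0.8]
    - [[0.15,1.2,0],0.004,0.8]

```text
time: 40.6
tool_pos: [504.5, -191.0, 65.5]
tcp_rot: [-1.57, 0.031, -2.15]
contact_force: [2.0, 2.9, -0.7]
grip_width: 11.8
```

Run:
```python
from h import *
o=state();tilt(); go(503.8,-191.2,63,-123.25)
s=vision.capture("scene")[:,:,::-1].copy(); crop(s,230,110,370,210,5,"pics/s18.png")
```

```text
t 40.60 pos [ 504.5 -191.    65.5] rot [-1.57   0.031 -2.15 ] F [ 2.   2.9 -0.7] w 11.8  q [-0.52  0.57  1.71  0.04  0.87  0.03]
approach axis [ 0.0179  0.0256 -0.9995]
row [0.06, 0.25, -0.04] turn 0.001 | dist 3 mm
```

View pics/s18.png

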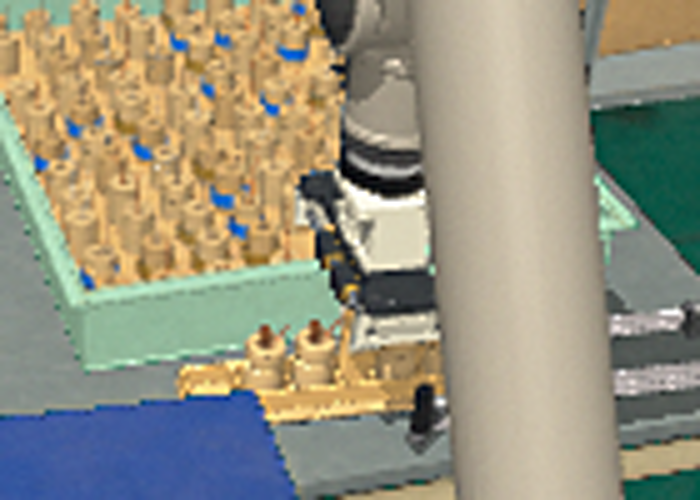

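Call:
apply_moves:
  rows:
    - [[0,0.2,0],0,0.8]
    - [[0,0.2,0],0,5.0]
    - [[0,0.2,0],0,5.0]
    - [[0,0.2,0],0,5.0]
    - [[0,0.2,0],0,5.0]

```text
time: 41.28
tool_pos: [504.4, -191.1, 63.4]
tcp_rot: [-1.57, 0.031, -2.15]
contact_force: [0.6, -0.1, 0.0]
grip_width: 46.9
```

Run:
```python
from h import *
o=state();tilt(); go(430,150,240)
```

```text
t 41.27 pos [ 504.4 -191.1   63.4] rot [-1.57   0.031 -2.15 ] F [ 0.6 -0.1  0. ] w 46.9  q [-0.52  0.57  1.71  0.04  0.86  0.03]
approach axis [ 0.0177  0.0255 -0.9995]
row [-25.0, -16.91, -24.89] turn 0.000 | dist 391 mm
```

Call:
apply_moves:
  rows:
    - [[0,-3,0],0,5.0]
    - [[0,-9,0],0,5.0]
    - [[0,-15,0],0,5.0]
    - [[0,-17,0],0,5.0]
    - [[0,-17,0],0,5.0]

```text
time: 41.9
tool_pos: [501.9, -195.9, 235.0]
tcp_rot: [-1.566, 0.031, -2.15]
contact_force: [0.1, -0.4, -1.0]
grip_width: 50.3
```

Call:
apply_moves:
  rows:
    - [[-16,0,-16],0,5.0]
    - [[-16,0,-16],0,5.0]
    - [[-16,0,-16],0,5.0]
    - [[-16,0,-16],0,5.0]
    - [[-16,0,-16],0,5.0]

```text
time: 42.52
tool_pos: [454.3, 27.8, 237.8]
tcp_rot: [-1.569, 0.03, -2.146]
contact_force: [0.0, -0.5, -0.8]
grip_width: 50.1
```

Call:
apply_moves:
  rows:
    - [[-7,0,-9],0,5.0]
    - [[-7,0,-9],0,5.0]
    - [[-7,0,-9],0,5.0]
    - [[-7,0,-9],0,5.0]

```text
time: 43.02
tool_pos: [417.1, 134.7, 238.9]
tcp_rot: [-1.569, 0.029, -2.146]
contact_force: [0.5, 0.9, 0.4]
grip_width: 50.1
```

Run:
```python
from h import *
o=state();tilt()
t=vision.capture("top")[:,:,::-1].copy(); cv2.imwrite("pics/top6.png",t)
C=(504.4,-191.1,np.radians(-123.2)); D=(416.1,-325.0,np.radians(-123.25))
overlay("top",t,[T(C,p) for p in CARR()]+[T(C,circ(x,0,61,16)) for x in (-35.5,-77.5,77.5,35.5)]+[T(D,p) for p in DOCK(-.78)],265,175,375,257,7,"pics/o15.png")
```

```text
t 43.02 pos [417.1 134.7 238.9] rot [-1.569  0.029 -2.146] F [0.5 0.9 0.4] w 50.1  q [0.12 0.17 1.76 0.02 1.19 0.69]
approach axis [ 0.0168  0.0234 -0.9996]
```

View pics/o15.png

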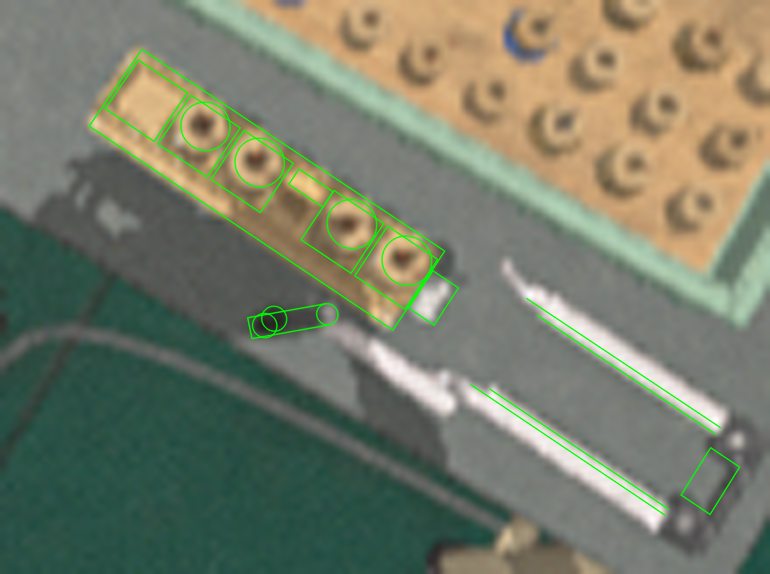

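```bash
cat >> h.py <<'E'
def prof(t,P,xs,ys,z):
    X,Y=np.meshgrid(xs,ys); uv=proj("top",T(P,np.c_[X.ravel(),Y.ravel(),z+0*X.ravel()])).astype(np.float32)
    return cv2.remap(t,uv[:,0].reshape(X.shape),uv[:,1].reshape(X.shape),cv2.INTER_LINEAR)
def carr_edges(im,C):
    im=im.astype(np.float32); t=im[:,:,2]-im[:,:,0]; ys=np.arange(-50,51,.25)
    for xa,xb in((-138,-100),(-100,-50),(-50,0),(0,50),(50,95)):
        v=prof(t,C,np.arange(xa,xb,1.),ys,6).mean(1); i=np.where(v>45)[0]; print(xa,"edges",ys[i[0]],ys[i[-1]],"mid",(ys[i[0]]+ys[i[-1]])/2)
    xs=np.arange(-170,140,.5); v=prof(t,C,xs,np.arange(-28,29,1.),6).mean(0); i=np.where(v>45)[0]; print("ends",xs[i[0]],xs[i[-1]])
def dock_edges(im,D):
    t=im.astype(np.float32).min(axis=2); ys=np.arange(-60,61,1.)
    for xa,xb in((18,60),(60,100),(100,142)):
        v=prof(t,D,np.arange(xa,xb,1.),ys,15).mean(1); bg=np.median(v); o=[]
        for m in(ys<0,ys>0):
            w=np.clip(v[m]-bg-25,0,None); o.append((w*ys[m]).sum()/w.sum())
        print("dock",xa,np.round(o,1),"mid %.2f"%np.mean(o))
E
python3 - <<'E'
from h import *
im=cv2.imread("pics/top6.png")
C=(504.4,-191.1,np.radians(-123.2)); D=(416.1,-325.0,np.radians(-123.25))
carr_edges(im,C); dock_edges(im,D)
E
```

```text
-138 edges -33.0 31.25 mid -0.875
-100 edges -33.0 30.5 mid -1.25
-50 edges -32.0 30.25 mid -0.875
0 edges -31.0 30.0 mid -0.5
50 edges -31.75 30.0 mid -0.875
ends -146.0 97.5
dock 18 [-37.2  37.3] mid 0.08
dock 60 [-37.5  37.1] mid -0.20
dock 100 [-37.1  37.2] mid 0.02
```

Run:
```python
from h import *
go(503,-192,235,-123.2)
```

```text
row [22.68, -0.22, 24.98] turn 0.003 | dist 337 mm
```

Call:
apply_moves:
  rows:
    - [[11,-0.2,12.5],0.003,5.0]
    - [[11,-0.2,12.5],0.003,5.0]
    - [[11,-0.2,12.5],0.003,5.0]
    - [[11,-0.2,12.5],0.003,5.0]

```text
time: 43.58
tool_pos: [462.6, -30.2, 237.3]
tcp_rot: [-1.57, 0.028, -2.158]
contact_force: [0.2, 1.5, 0.4]
grip_width: 50.0
```

Call:
apply_moves:
  rows:
    - [[11.6,0,12.5],0,5.0]
    - [[11.6,0,12.5],0,5.0]
    - [[11.6,0,12.5],0,5.0]
    - [[11.6,0,12.5],0,5.0]

```text
time: 44.08
tool_pos: [502.4, -199.3, 233.2]
tcp_rot: [-1.57, 0.028, -2.163]
contact_force: [0.1, 0.4, 0.1]
grip_width: 49.8
```

Run:
```python
from h import *
state();tilt();go(504.4,-191.1,110,-123.2)
```

```text
t 44.08 pos [ 502.4 -199.3  233.2] rot [-1.57   0.028 -2.163] F [0.1 0.4 0.1] w 49.8  q [-0.54  0.37  1.5   0.03  1.27  0.05]
approach axis [ 0.0157  0.0229 -0.9996]
row [-0.45, 12.33, -0.29] turn -0.012 | dist 123 mm
```

Call:
apply_moves:
  rows:
    - [[-0.4,5,-0.3],-0.012,5.0]
    - [[-0.4,9,-0.3],-0.012,5.0]
    - [[-0.4,12,-0.3],-0.012,5.0]
    - [[-0.4,12,-0.3],-0.012,5.0]

```text
time: 44.58
tool_pos: [502.4, -189.9, 111.4]
tcp_rot: [-1.576, 0.028, -2.15]
contact_force: [-0.9, -0.4, 0.1]
grip_width: 50.6
```

Run:
```python
from h import *
state();tilt();go(505.5,-189.5,63,-123.2)
```

```text
t 44.58 pos [ 502.4 -189.9  111.4] rot [-1.576  0.028 -2.15 ] F [-0.9 -0.4  0.1] w 50.6  q [-0.52  0.5   1.67  0.03  0.98  0.04]
approach axis [ 0.0109  0.0259 -0.9996]
row [-0.07, 4.85, 0.26] turn -0.000 | dist 49 mm
```

Call:
apply_moves:
  rows:
    - [[-0.05,2.5,0.25],0,5.0]
    - [[-0.05,4.2,0.25],0,5.0]
    - [[-0.05,4.8,0.25],0,5.0]
    - [[-0.05,4.8,0.25],0,5.0]

```text
time: 45.08
tool_pos: [505.7, -189.6, 64.4]
tcp_rot: [-1.575, 0.028, -2.15]
contact_force: [-0.6, -0.1, -0.1]
grip_width: 50.0
```

Call:
apply_moves:
  rows:
    - [[0,0,0],0,0.8]
    - [[0,0,0],0,0.8]
    - [[0,0,0],0,0.8]
    - [[0,0,0],0,0.8]
    - [[0,0,0],0,0.8]

```text
time: 45.7
tool_pos: [506.7, -190.4, 65.1]
tcp_rot: [-1.572, 0.028, -2.15]
contact_force: [2.9, -3.0, 3.0]
grip_width: 11.9
```

```bash
cat >> h.py <<'E'
D0=(416.1,-325.0,np.radians(-123.25))
def indock():
    p=bot.get_obs()["tool_pos"]; c,s=np.cos(D0[2]),np.sin(D0[2]); d=p[:2]-np.array(D0[:2]); print("TCP in dock",round(c*d[0]+s*d[1],1),round(-s*d[0]+c*d[1],1),"yaw err deg",round(np.degrees(bot.get_obs()["tcp_rot"][2]-D0[2]),2))
def godock(x,y,z):
    p=T(D0,[(x,y,0)])[0]; go(p[0],p[1],z,np.degrees(D0[2]))
E
python3 - <<'E'
from h import *
state();tilt();indock(); godock(-60,0.5,63.5)
E
```

```text
t 45.70 pos [ 506.7 -190.4   65.1] rot [-1.572  0.028 -2.15 ] F [ 2.9 -3.   3. ] w 11.9  q [-0.52  0.57  1.7   0.04  0.87  0.04]
approach axis [ 0.0144  0.0239 -0.9996]
TCP in dock -162.3 2.0 yaw err deg 0.04
row [10.23, -0.13, -0.15] turn 0.001 | dist 102 mm
```

Run:
```python
from h import *
t=vision.capture("top")[:,:,::-1].copy(); cv2.imwrite("pics/top7.png",t)
C=(504.4,-191.1,np.radians(-123.2))
overlay("top",t,[T(C,p) for p in CARR()]+[T(C,circ(x,0,61,16)) for x in (-35.5,-77.5,77.5,35.5)]+[T(D0,p) for p in DOCK(-.78)],265,175,375,257,7,"pics/o16.png")
carr_edges(t,C)
```

```text
-138 edges -32.0 32.0 mid 0.0
-100 edges -32.0 31.75 mid -0.125Traceback (most recent call last):
  File "<stdin>", line 5, in <module>
  File "h.py", line 63, in carr_edges
    v=prof(t,C,np.arange(xa,xb,1.),ys,6).mean(1); i=np.where(v>45)[0]; print(xa,"edges",ys[i[0]],ys[i[-1]],"mid",(ys[i[0]]+ys[i[-1]])/2)
                                                                                           ~^^^
IndexError: index 0 is out of bounds for axis 0 with size 0
```

View pics/o16.png

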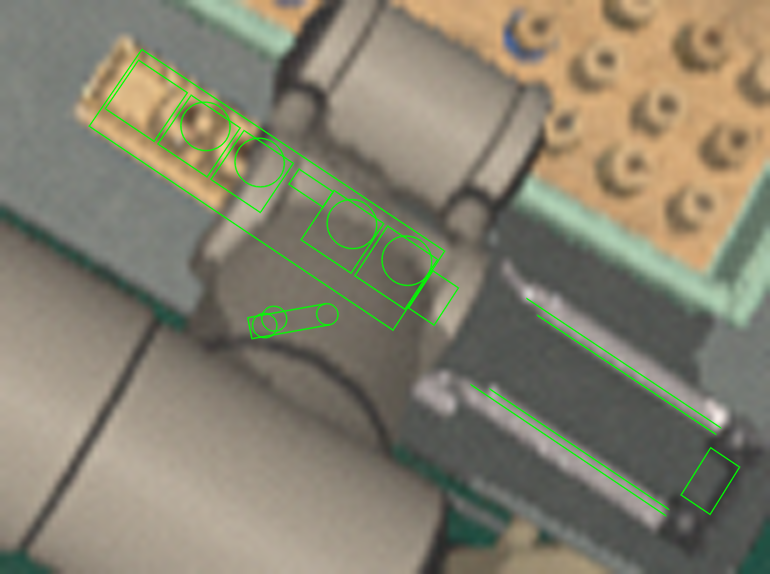

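Run:
```python
from h import *
t=cv2.imread("pics/top7.png"); crop(t,268,175,308,210,18,"pics/t18.png")
s=vision.capture("scene")[:,:,::-1].copy(); crop(s,250,150,330,205,9,"pics/s19.png")
```

```text
(no output)
```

View pics/t18.png

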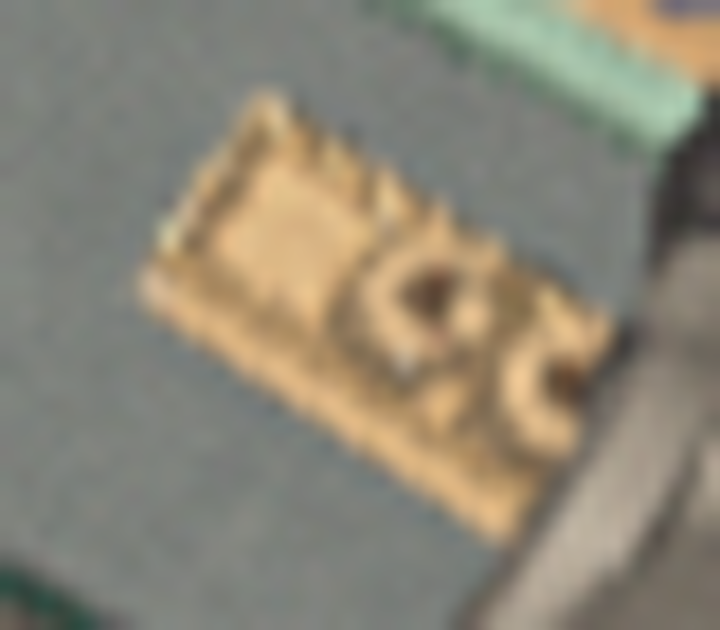

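View pics/s19.png

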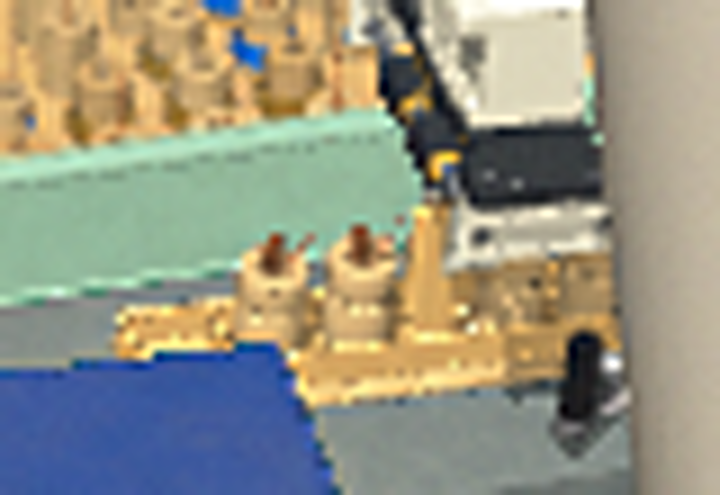

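Run:
```python
from h import *
t=cv2.imread("pics/top7.png").astype(np.float32); tt=t[:,:,2]-t[:,:,0]
C=(504.4,-191.1,np.radians(-123.2))
xs=np.arange(-190,-100,.5); v=prof(tt,C,xs,np.arange(-28,29,1.),6).mean(0); i=np.where(v>45)[0]; print("rear end",xs[i[0]])
ys=np.arange(-50,51,.25)
for xa in(-150,-140,-130,-120,-110,-100):
    v=prof(tt,C,np.arange(xa,xa+10,1.),ys,6).mean(1); i=np.where(v>45)[0]; print(xa,ys[i[0]],ys[i[-1]])
indock()
```

```text
rear end -156.5
-150 -31.75 31.25
-140 -32.25 31.5
-130 -32.0 31.75
-120 -32.0 32.75
-110 -32.0 32.0
-100 -31.75 31.5
TCP in dock -162.3 2.0 yaw err deg 0.05
```

Call:
apply_moves:
  rows:
    - [[0,0,0],0,4.0]
    - [[0,0,0],0,4.0]
    - [[0,0,0],0,4.0]
    - [[-1.1,0.1,0],0,4.0]
    - [[-1.1,0.1,0],0,4.0]

```text
time: 46.42
tool_pos: [513.0, -180.2, 64.2]
tcp_rot: [-1.572, 0.028, -2.149]
contact_force: [0.2, -1.1, 1.0]
grip_width: 39.9
```

Run:
```python
from h import *
state();tilt();indock()
s=vision.capture("scene")[:,:,::-1].copy(); crop(s,250,150,330,205,9,"pics/s20.png")
t=vision.capture("top")[:,:,::-1].copy().astype(np.float32);tt=t[:,:,2]-t[:,:,0]
C=(504.4,-191.1,np.radians(-123.2))
xs=np.arange(-190,-100,.5); v=prof(tt,C,xs,np.arange(-28,29,1.),6).mean(0); i=np.where(v>45)[0]; print("rear end",xs[i[0]])
```

```text
t 46.42 pos [ 513.  -180.2   64.2] rot [-1.572  0.028 -2.149] F [ 0.2 -1.1  1. ] w 39.9  q [-0.49  0.58  1.69  0.04  0.87  0.06]
approach axis [ 0.0141  0.0242 -0.9996]
TCP in dock -174.2 1.7 yaw err deg 0.1
rear end -156.5
```

View pics/s20.png

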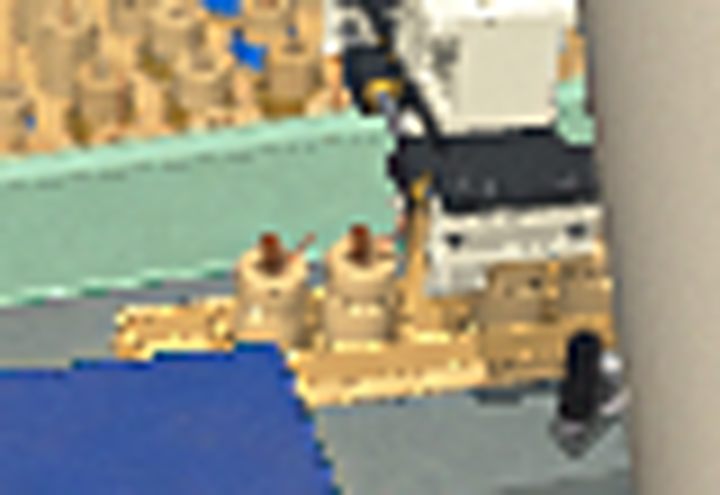

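Call:
apply_moves:
  rows:
    - [[0.1,0.05,0],0,0.8]
    - [[0.1,0.05,0],0,0.8]
    - [[0.1,0.05,0],0,0.8]
    - [[0.1,0.05,0],0,0.8]
    - [[0.1,0.05,0],0,0.8]

```text
time: 47.15
tool_pos: [512.2, -181.7, 63.8]
tcp_rot: [-1.572, 0.028, -2.15]
contact_force: [-0.2, -0.9, -0.3]
grip_width: 11.7
```

Run:
```python
from h import *
state();tilt();indock(); godock(-100,0.8,64)
```

```text
t 47.15 pos [ 512.2 -181.7   63.8] rot [-1.572  0.028 -2.15 ] F [-0.2 -0.9 -0.3] w 11.7  q [-0.5   0.58  1.69  0.04  0.87  0.06]
approach axis [ 0.0142  0.0238 -0.9996]
TCP in dock -172.5 1.8 yaw err deg 0.08
row [7.25, -0.23, -0.12] turn 0.001 | dist 73 mm
```

Call:
apply_moves:
  rows:
    - [[1.5,0,-0.05],0.001,0.8]
    - [[3.0,0,-0.05],0.001,0.8]
    - [[4.5,0,-0.05],0.001,0.8]
    - [[6,0,-0.05],0.001,0.8]
    - [[7,0,-0.05],0.001,0.8]

```text
time: 47.78
tool_pos: [475.6, -239.5, 63.7]
tcp_rot: [-1.568, 0.031, -2.152]
contact_force: [7.6, 10.9, 13.6]
grip_width: 11.7
```

Run:
```python
from h import *
state();tilt();indock(); godock(-60,1.4,63.8)
t=vision.capture("top")[:,:,::-1].copy(); cv2.imwrite("pics/top8.png",t); crop(t,275,180,375,255,8,"pics/t19.png")
```

```text
t 47.77 pos [ 475.6 -239.5   63.7] rot [-1.568  0.031 -2.152] F [ 7.6 10.9 13.6] w 11.7  q [-0.63  0.56  1.73  0.04  0.85 -0.07]
approach axis [ 0.0193  0.0242 -0.9995]
TCP in dock -104.1 2.8 yaw err deg -0.03
row [4.41, -0.14, -0.14] turn -0.001 | dist 44 mm
```

View pics/t19.png

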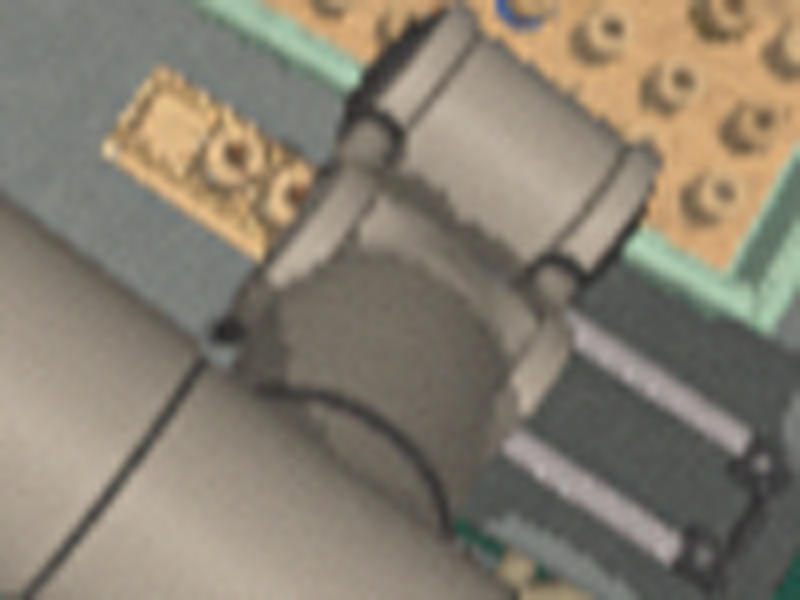

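Call:
apply_moves:
  rows:
    - [[0,-0.1,-0.1],0,0.8]
    - [[1.2,-0.15,-0.14],0,0.8]
    - [[2.4,-0.18,-0.15],0,0.8]
    - [[3.6,-0.22,-0.15],0,0.8]
    - [[4.4,-0.25,-0.15],0,0.8]

```text
time: 48.45
tool_pos: [448.9, -277.3, 64.7]
tcp_rot: [-1.568, 0.03, -2.153]
contact_force: [0.4, -1.0, -6.6]
grip_width: 11.7
```

Run:
```python
from h import *
state();tilt();indock(); godock(-20,1.4,63.8)
t=vision.capture("top")[:,:,::-1].copy(); cv2.imwrite("pics/top8.png",t); crop(t,275,180,375,255,8,"pics/t20.png")
```

```text
t 48.45 pos [ 448.9 -277.3   64.7] rot [-1.568  0.03  -2.153] F [ 0.4 -1.  -6.6] w 11.7  q [-0.72  0.55  1.74  0.04  0.85 -0.16]
approach axis [ 0.0186  0.0238 -0.9995]
TCP in dock -57.8 1.3 yaw err deg -0.1
row [3.78, -0.03, 0.02] turn -0.002 | dist 38 mm
```

View pics/t20.png

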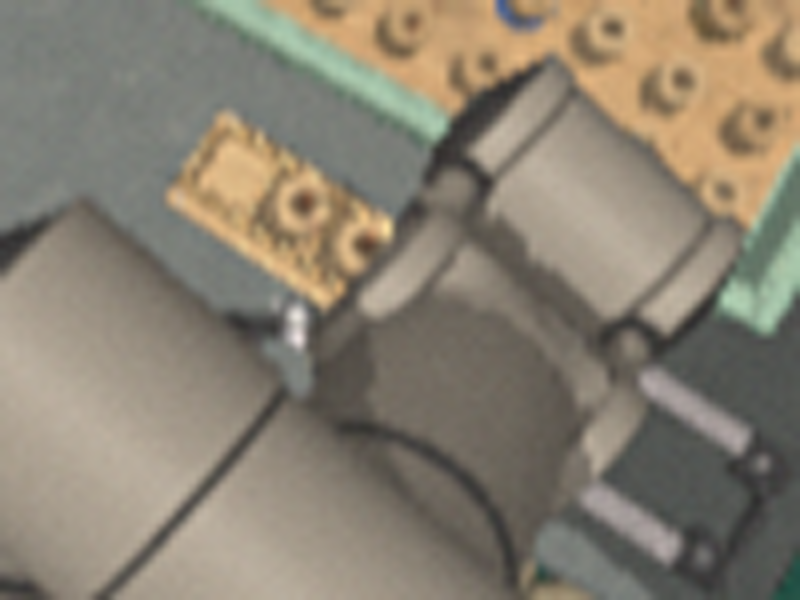

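Call:
apply_moves:
  rows:
    - [[1.2,0.05,0],-0.002,0.8]
    - [[2.4,0.05,0],-0.002,0.8]
    - [[3.6,0.05,0],-0.002,0.8]
    - [[4.8,0.05,0],-0.002,0.8]
    - [[5.5,0.05,0],-0.002,0.8]

```text
time: 49.12
tool_pos: [419.0, -324.4, 63.8]
tcp_rot: [-1.566, 0.031, -2.152]
contact_force: [4.9, 7.2, 7.3]
grip_width: 11.6
```

Run:
```python
from h import *
state();tilt();indock(); godock(40,1.4,63.8)
```

```text
t 49.12 pos [ 419.  -324.4   63.8] rot [-1.566  0.031 -2.152] F [4.9 7.2 7.3] w 11.6  q [-0.82  0.56  1.73  0.04  0.86 -0.27]
approach axis [ 0.021   0.0229 -0.9995]
TCP in dock -2.1 2.1 yaw err deg -0.05
row [4.21, -0.13, -0.06] turn -0.001 | dist 42 mm
```

Call:
apply_moves:
  rows:
    - [[0.8,-0.12,-0.05],0,0.8]
    - [[1.8,-0.15,-0.06],0,0.8]
    - [[2.8,-0.18,-0.06],0,0.8]
    - [[3.6,-0.2,-0.06],0,0.8]
    - [[4.0,-0.22,-0.06],0,0.8]

```text
time: 49.75
tool_pos: [396.1, -358.0, 64.6]
tcp_rot: [-1.566, 0.031, -2.153]
contact_force: [-0.4, -0.5, -6.2]
grip_width: 11.8
```

Run:
```python
from h import *
state();tilt();indock(); godock(55,1.4,63.8)
t=vision.capture("top")[:,:,::-1].copy(); cv2.imwrite("pics/top9.png",t); crop(t,295,200,385,265,8,"pics/t21.png")
```

```text
t 49.75 pos [ 396.1 -358.    64.6] rot [-1.566  0.031 -2.153] F [-0.4 -0.5 -6.2] w 11.8  q [-0.9   0.56  1.72  0.04  0.87 -0.34]
approach axis [ 0.0209  0.0231 -0.9995]
TCP in dock 38.6 1.4 yaw err deg -0.08
row [1.64, 0.03, 0.0] turn -0.001 | dist 16 mm
```

View pics/t21.png

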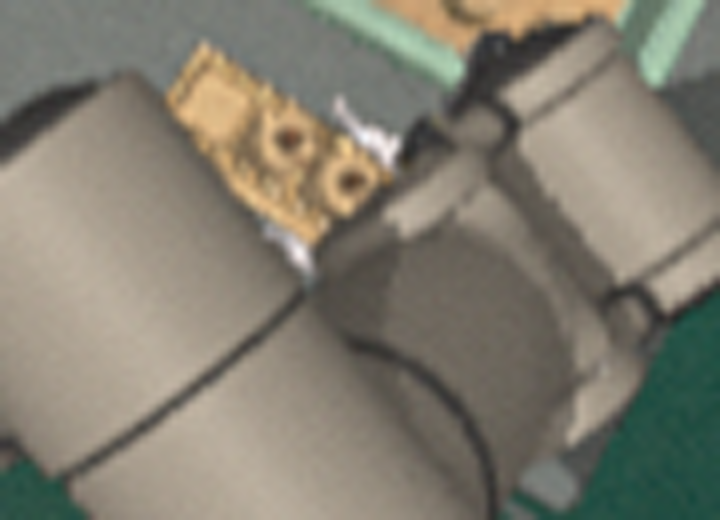

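Call:
apply_moves:
  rows:
    - [[0.3,0.04,0],0,0.8]
    - [[0.6,0.05,0],0,0.8]
    - [[0.9,0.05,0],0,0.8]
    - [[1.1,0.05,0],0,0.8]
    - [[1.2,0.05,0],0,0.8]

```text
time: 50.42
tool_pos: [389.6, -368.3, 64.0]
tcp_rot: [-1.566, 0.031, -2.153]
contact_force: [2.1, 1.1, -1.7]
grip_width: 12.1
```

Run:
```python
from h import *
state();indock(); godock(55,1.4,63.8)
```

```text
t 50.42 pos [ 389.6 -368.3   64. ] rot [-1.566  0.031 -2.153] F [ 2.1  1.1 -1.7] w 12.1  q [-0.92  0.57  1.71  0.04  0.87 -0.36]
TCP in dock 50.8 1.5 yaw err deg -0.09
row [0.42, 0.0, -0.01] turn -0.001 | dist 4 mm
```

Call:
apply_moves:
  rows:
    - [[0.2,0,0],0,0.8]
    - [[0.4,0,0],0,0.8]
    - [[0.4,0,0],0,0.8]

```text
time: 50.8
tool_pos: [388.3, -370.2, 64.3]
tcp_rot: [-1.565, 0.033, -2.153]
contact_force: [6.0, 8.5, 1.7]
grip_width: 11.7
```

Run:
```python
from h import *
state();indock()
```

```text
t 50.80 pos [ 388.3 -370.2   64.3] rot [-1.565  0.033 -2.153] F [6.  8.5 1.7] w 11.7  q [-0.92  0.57  1.71  0.04  0.87 -0.37]
TCP in dock 53.1 1.6 yaw err deg -0.1
```

Call:
apply_moves:
  rows:
    - [[0.4,0,0],0,0.8]
    - [[0.5,0,0],0,0.8]
    - [[0.5,0,0],0,0.8]

```text
time: 51.18
tool_pos: [388.0, -370.6, 64.9]
tcp_rot: [-1.566, 0.04, -2.153]
contact_force: [14.2, 18.8, 5.8]
grip_width: 11.5
```

Run:
```python
from h import *
state();indock()
```

```text
t 51.17 pos [ 388.  -370.6   64.9] rot [-1.566  0.04  -2.153] F [14.2 18.8  5.8] w 11.5  q [-0.93  0.57  1.71  0.05  0.88 -0.38]
TCP in dock 53.5 1.6 yaw err deg -0.12
```

Call:
apply_moves:
  rows:
    - [[0,0.05,0],0,0.8]
    - [[0,0.05,0],0,4.5]
    - [[0,0.05,0],0,4.5]
    - [[0,0.05,0],0,4.5]
    - [[0,0.05,0],0,4.5]

```text
time: 51.8
tool_pos: [387.9, -370.9, 64.4]
tcp_rot: [-1.566, 0.04, -2.154]
contact_force: [0.4, -0.2, -0.0]
grip_width: 43.9
```

Call:
apply_moves:
  rows:
    - [[0,-1,0],0,4.5]
    - [[0,-5,0],0,4.5]
    - [[0,-10,0],0,4.5]
    - [[0,-14,0],0,4.5]
    - [[0,-14,0],0,4.5]

```text
time: 52.42
tool_pos: [385.2, -376.6, 208.4]
tcp_rot: [-1.558, 0.037, -2.153]
contact_force: [0.2, 0.2, -0.8]
grip_width: 45.0
```

Run:
```python
from h import *
state();indock();tilt();go(470,-60,205)
```

```text
t 52.42 pos [ 385.2 -376.6  208.4] rot [-1.558  0.037 -2.153] F [ 0.2  0.2 -0.8] w 45.0  q [-0.94  0.39  1.54  0.04  1.21 -0.37]
TCP in dock 60.1 2.5 yaw err deg -0.14
approach axis [ 0.0309  0.0239 -0.9992]
row [-31.07, 1.36, -10.36] turn 0.000 | dist 328 mm
```

Call:
apply_moves:
  rows:
    - [[-15,0,-6],0,4.5]
    - [[-31,0.3,-10],0,4.5]
    - [[-31,0.3,-10],0,4.5]
    - [[-31,0.3,-10],0,4.5]
    - [[-31,0.3,-10],0,4.5]

```text
time: 53.05
tool_pos: [468.6, -72.6, 214.7]
tcp_rot: [-1.559, 0.037, -2.154]
contact_force: [1.5, 0.3, -0.3]
grip_width: 44.7
```

Run:
```python
from h import *
state();tilt()
go(440,100,240)
```

```text
t 53.05 pos [468.6 -72.6 214.7] rot [-1.559  0.037 -2.154] F [ 1.5  0.3 -0.3] w 44.7  q [-0.34  0.26  1.72  0.04  1.14  0.23]
approach axis [ 0.03    0.0241 -0.9993]
row [-12.92, -2.2, -11.87] turn 0.000 | dist 177 mm
```

Call:
apply_moves:
  rows:
    - [[-13,-2.2,-12],0,4.5]
    - [[-13,-2.2,-12],0,4.5]
    - [[-13,-2.2,-12],0,4.5]
    - [[-13,-2.2,-12],0,4.5]

```text
time: 53.55
tool_pos: [438.1, 104.5, 240.0]
tcp_rot: [-1.56, 0.037, -2.148]
contact_force: [0.6, 0.2, -0.8]
grip_width: 44.9
```

Run:
```python
from h import *
state();tilt()
t=vision.capture("top")[:,:,::-1].copy(); cv2.imwrite("pics/top10.png",t)
H=tuple(T(D0,[(50,0,0)])[0][:2])+(D0[2],)
overlay("top",t,[T(H,p) for p in CARR()]+[T(H,circ(x,0,61,16)) for x in (-35.5,-77.5,77.5,35.5)]+[T(D0,p) for p in DOCK(-.78)],295,200,375,260,10,"pics/o17.png")
s=vision.capture("scene")[:,:,::-1].copy()
overlay("scene",s,[T(D0,p) for p in DOCK(-.78)],295,150,375,210,10,"pics/o18.png")
```

```text
t 53.55 pos [438.1 104.5 240. ] rot [-1.56   0.037 -2.148] F [ 0.6  0.2 -0.8] w 44.9  q [0.05 0.19 1.74 0.03 1.18 0.62]
approach axis [ 0.0296  0.0249 -0.9993]
```

View pics/o17.png

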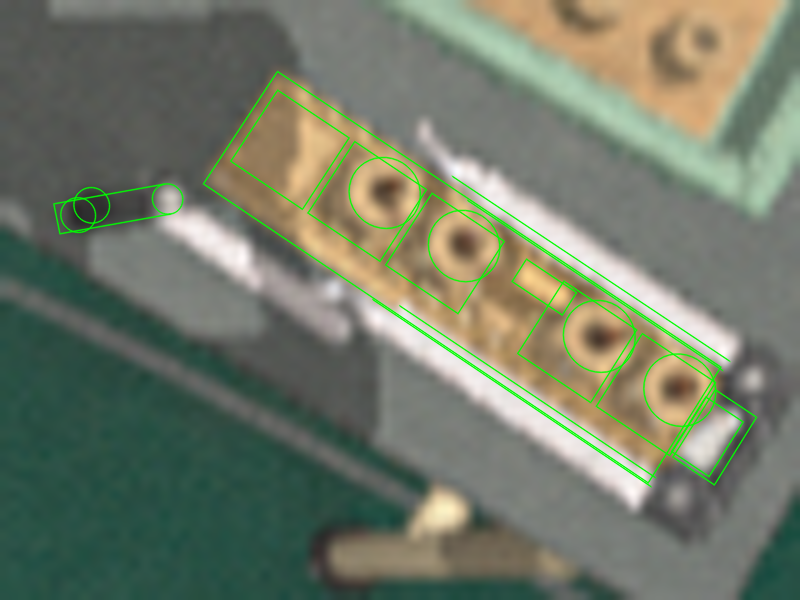

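View pics/o18.png

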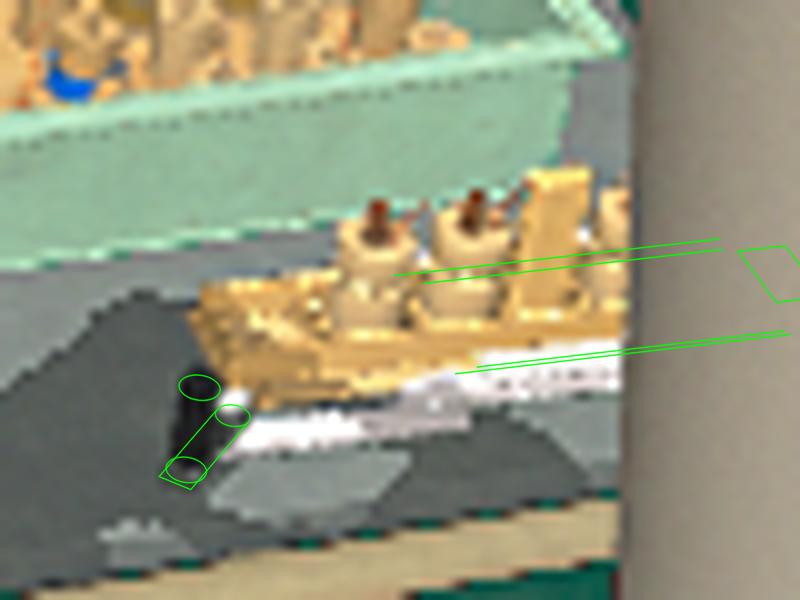

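```bash
cat >> h.py <<'E'
def knob(q): return (-103-42*np.cos(q), -50+42*np.sin(q)+1)
E
python3 - <<'E'
from h import *
print(knob(-.78)); godock(*knob(-.78),200)
E
```

```text
(np.float64(-132.85836859651565), np.float64(-78.53773560641723))
row [23.75, 3.26, 13.62] turn -0.001 | dist 276 mm
```

Call:
apply_moves:
  rows:
    - [[23.7,0,13.6],0,4.5]
    - [[23.7,0,13.6],0,4.5]
    - [[23.7,0,13.6],0,4.5]
    - [[23.7,2,13.6],0,4.5]
    - [[23.7,3.2,13.6],0,4.5]

```text
time: 54.28
tool_pos: [422.2, -175.1, 199.8]
tcp_rot: [-1.559, 0.035, -2.158]
contact_force: [0.6, -0.6, 0.3]
grip_width: 44.8
```

Run:
```python
from h import *
state();tilt(); godock(*knob(-.78),90)
```

```text
t 54.27 pos [ 422.2 -175.1  199.8] rot [-1.559  0.035 -2.158] F [ 0.6 -0.6  0.3] w 44.8  q [-0.58  0.25  1.78  0.04  1.1  -0.01]
approach axis [ 0.0291  0.0227 -0.9993]
row [-0.03, 10.99, -0.28] turn -0.007 | dist 110 mm
```

Call:
apply_moves:
  rows:
    - [[0,4,-0.1],-0.007,4.5]
    - [[0,8,-0.2],-0.007,4.5]
    - [[0,10.5,-0.3],-0.007,4.5]
    - [[0,10.9,-0.3],-0.007,4.5]

```text
time: 54.78
tool_pos: [421.1, -171.6, 89.0]
tcp_rot: [-1.563, 0.035, -2.154]
contact_force: [0.3, -0.0, 0.5]
grip_width: 45.0
```

Run:
```python
from h import *
state();tilt(); godock(*knob(-.78),43)
s=vision.capture("scene")[:,:,::-1].copy(); crop(s,280,140,360,210,8,"pics/s21.png")
```

```text
t 54.77 pos [ 421.1 -171.6   89. ] rot [-1.563  0.035 -2.154] F [ 0.3 -0.   0.5] w 45.0  q [-0.58  0.41  1.92  0.05  0.81 -0.03]
approach axis [ 0.0252  0.025  -0.9994]
row [-0.02, 4.61, 0.1] turn -0.003 | dist 46 mm
```

View pics/s21.png

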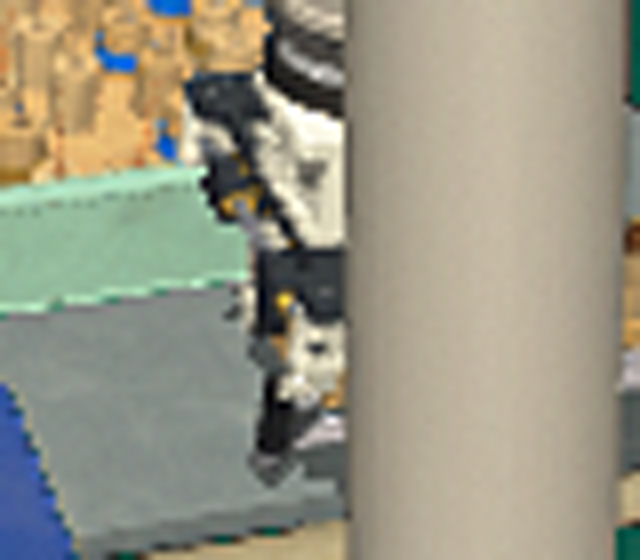

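Call:
apply_moves:
  rows:
    - [[0,2,0.05],0,4.5]
    - [[0,3.8,0.1],0,4.5]
    - [[0,4.5,0.1],0,4.5]
    - [[0,4.5,0.1],0,4.5]

```text
time: 55.32
tool_pos: [424.1, -171.7, 45.2]
tcp_rot: [-1.561, 0.035, -2.154]
contact_force: [0.5, 0.8, 0.3]
grip_width: 45.4
```

Call:
apply_moves:
  rows:
    - [[0,0,0],0,1.2]
    - [[0,0,0],0,1.2]
    - [[0,0,0],0,1.2]
    - [[0,0,0],0,1.2]
    - [[0,0,0],0,1.2]

```text
time: 55.95
tool_pos: [423.7, -171.3, 45.3]
tcp_rot: [-1.562, 0.035, -2.154]
contact_force: [-2.1, 2.6, 5.4]
grip_width: 15.4
```

Run:
```python
from h import *
state();tilt();indock()
```

```text
t 55.95 pos [ 423.7 -171.3   45.3] rot [-1.562  0.035 -2.154] F [-2.1  2.6  5.4] w 15.4  q [-0.58  0.49  1.95  0.05  0.69 -0.03]
approach axis [ 0.0264  0.0244 -0.9994]
TCP in dock -132.7 -77.9 yaw err deg -0.15
```

Run:
```python
from h import *
import sys
def arc(qs):
    p=bot.get_obs()["tool_pos"]; c,s=np.cos(D0[2]),np.sin(D0[2]); d=p[:2]-np.array(D0[:2]); x=c*d[0]+s*d[1]; y=-s*d[0]+c*d[1]
    print("q now",np.arctan2(y+49,-(x+103)))
    for q in qs: k=knob(q); print(round(q,2),round((k[0]-x)/10,2),round((k[1]-y)/10,2))
arc([-.5,-.25,0,.25,.4])
```

```text
q now -0.7716282802636488
-0.5 -0.71 0.88
-0.25 -1.1 1.85
0 -1.23 2.89
0.25 -1.1 3.93
0.4 -0.9 4.53
```

Call:
apply_moves:
  rows:
    - [[-0.7,0,0.9],0,1.2]
    - [[-1.1,0,1.85],0,1.2]
    - [[-1.2,0,2.9],0,1.2]
    - [[-1.1,0,3.9],0,1.2]
    - [[-0.9,0,4.5],0,1.2]

```text
time: 56.58
tool_pos: [464.6, -185.9, 44.9]
tcp_rot: [-1.569, 0.036, -2.154]
contact_force: [-5.0, 6.4, 1.7]
grip_width: 15.5
```

```bash
cat >> h.py <<'E'
def arc(qs):
    p=bot.get_obs()["tool_pos"]; c,s=np.cos(D0[2]),np.sin(D0[2]); d=p[:2]-np.array(D0[:2]); x=c*d[0]+s*d[1]; y=-s*d[0]+c*d[1]
    print("q now",np.arctan2(y+49,-(x+103)), "r",np.hypot(y+49,x+103))
    for q in qs: k=knob(q); print(round(q,2),round((k[0]-x)/10,2),round((k[1]-y)/10,2))
E
python3 - <<'E'
from h import *
state();tilt();arc([.6,.85,1.1,1.25,1.35])
E
```

```text
t 56.58 pos [ 464.6 -185.9   44.9] rot [-1.569  0.036 -2.154] F [-5.   6.4  1.7] w 15.5  q [-0.56  0.55  1.83  0.05  0.76 -0.01]
approach axis [ 0.0213  0.0297 -0.9993]
q now 0.32126495845147035 r 42.06328177197608
0.6 0.52 1.04
0.85 1.22 1.83
1.1 2.09 2.41
1.25 2.67 2.66
1.35 3.07 2.77
```

Call:
apply_moves:
  rows:
    - [[0.5,0,1.0],0,1.2]
    - [[1.2,0,1.8],0,1.2]
    - [[2.1,0,2.4],0,1.2]
    - [[2.7,0,2.65],0,1.2]
    - [[3.1,0,2.75],0,1.2]

```text
time: 57.2
tool_pos: [470.9, -225.9, 44.2]
tcp_rot: [-1.57, 0.038, -2.156]
contact_force: [0.6, 9.2, 7.4]
grip_width: 15.6
```

Run:
```python
from h import *
state();tilt();arc([1.4,1.57,1.65])
```

```text
t 57.20 pos [ 470.9 -225.9   44.2] rot [-1.57   0.038 -2.156] F [0.6 9.2 7.4] w 15.6  q [-0.62  0.58  1.77  0.05  0.8  -0.07]
approach axis [ 0.0219  0.0316 -0.9993]
q now 1.3305907983744403 r 41.66500614543276
1.4 0.28 0.09
1.57 0.99 0.15
1.65 1.32 0.14
```

Call:
apply_moves:
  rows:
    - [[0.3,0,0.1],0,1.2]
    - [[0.7,0,0.13],0,1.2]
    - [[1.0,0,0.13],0,1.2]
    - [[1.2,0,0.13],0,1.2]
    - [[1.3,0,0.13],0,1.2]

```text
time: 57.82
tool_pos: [466.4, -237.0, 44.3]
tcp_rot: [-1.568, 0.04, -2.157]
contact_force: [3.3, 4.5, 4.6]
grip_width: 15.5
```

Run:
```python
from h import *
state();tilt();arc([1.57,1.65])
```

```text
t 57.83 pos [ 466.4 -237.    44.3] rot [-1.568  0.04  -2.157] F [3.3 4.5 4.6] w 15.5  q [-0.64  0.58  1.77  0.06  0.8  -0.09]
approach axis [ 0.0251  0.0318 -0.9992]
q now 1.6147617851996314 r 42.84488288601843
1.57 -0.19 -0.08
1.65 0.14 -0.09
```

Call:
apply_moves:
  rows:
    - [[0,0,0],0,3.5]
    - [[0,0,0],0,3.5]
    - [[0,0,0],0,3.5]
    - [[0,-3,0],0,3.5]
    - [[0,-7,0],0,3.5]

```text
time: 58.45
tool_pos: [463.9, -239.0, 114.1]
tcp_rot: [-1.57, 0.04, -2.157]
contact_force: [0.3, 0.3, 0.2]
grip_width: 35.2
```

Call:
apply_moves:
  rows:
    - [[0,-7,0],0,3.5]
    - [[0,-12,0],0,3.5]
    - [[0,-14,0],0,3.5]
    - [[0,-14,0],0,3.5]

```text
time: 58.95
tool_pos: [461.2, -244.2, 255.4]
tcp_rot: [-1.567, 0.04, -2.157]
contact_force: [-0.5, -0.0, -1.1]
grip_width: 35.0
```

Run:
```python
from h import *
state();go(430,60,250)
```

```text
t 58.95 pos [ 461.2 -244.2  255.4] rot [-1.567  0.04  -2.157] F [-0.5 -0.  -1.1] w 35.0  q [-0.66  0.32  1.51  0.04  1.31 -0.08]
row [-23.58, 1.4, -19.43] turn 0.000 | dist 306 mm
```

Call:
apply_moves:
  rows:
    - [[-23.5,1,-19.4],0,3.5]
    - [[-23.5,1,-19.4],0,3.5]
    - [[-23.5,1,-19.4],0,3.5]
    - [[-23.5,1,-19.4],0,3.5]
    - [[-23.5,1,-19.4],0,3.5]

```text
time: 59.58
tool_pos: [428.4, 61.1, 252.3]
tcp_rot: [-1.569, 0.039, -2.157]
contact_force: [0.3, -0.2, 0.2]
grip_width: 35.1
```

Run:
```python
from h import *
state()
t=vision.capture("top")[:,:,::-1].copy(); cv2.imwrite("pics/top11.png",t)
H=tuple(T(D0,[(50,0,0)])[0][:2])+(D0[2],)
overlay("top",t,[T(H,p) for p in CARR()]+[T(D0,p) for p in DOCK(1.571)],295,200,375,260,10,"pics/o19.png")
crop(t,295,200,375,260,10,"pics/t22.png")
s=vision.capture("scene")[:,:,::-1].copy(); crop(s,150,140,350,260,4,"pics/s22.png")
try: carr_edges(t,H)
except Exception as e: print(e)
```

```text
t 59.58 pos [428.4  61.1 252.3] rot [-1.569  0.039 -2.157] F [ 0.3 -0.2  0.2] w 35.1  q [-0.06  0.15  1.76  0.03  1.22  0.52]
-138 edges -30.0 31.25 mid 0.625
-100 edges -31.0 31.75 mid 0.375
-50 edges -27.0 30.5 mid 1.75
0 edges -26.0 29.5 mid 1.75
50 edges -25.5 30.25 mid 2.375
ends -140.5 103.0
```

View pics/o19.png

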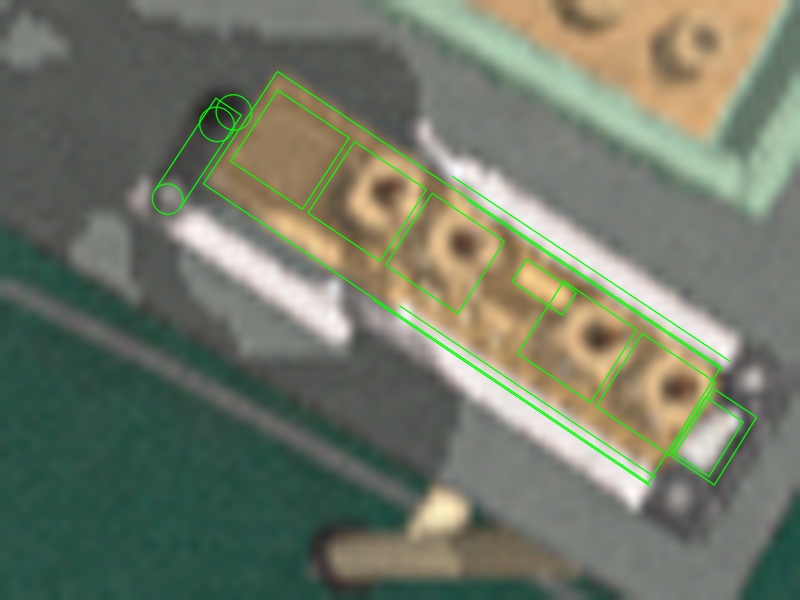

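View pics/t22.png

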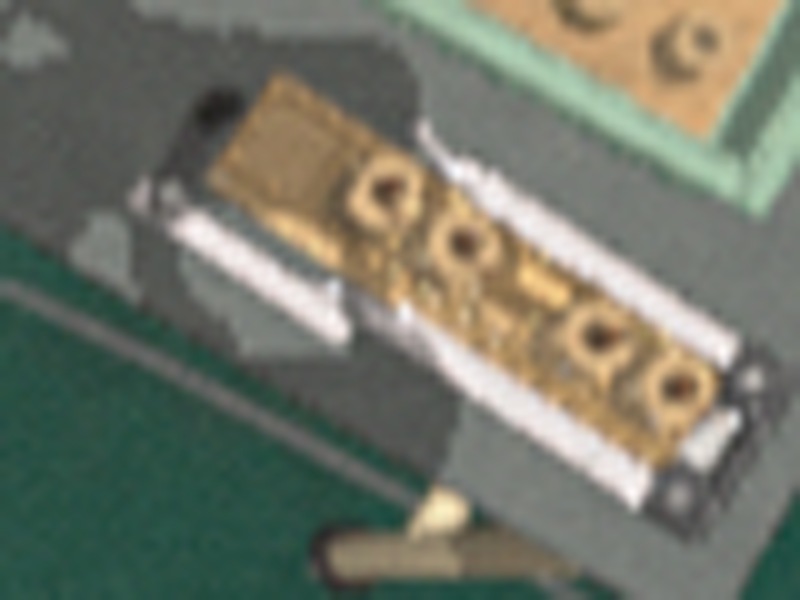

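View pics/s22.png

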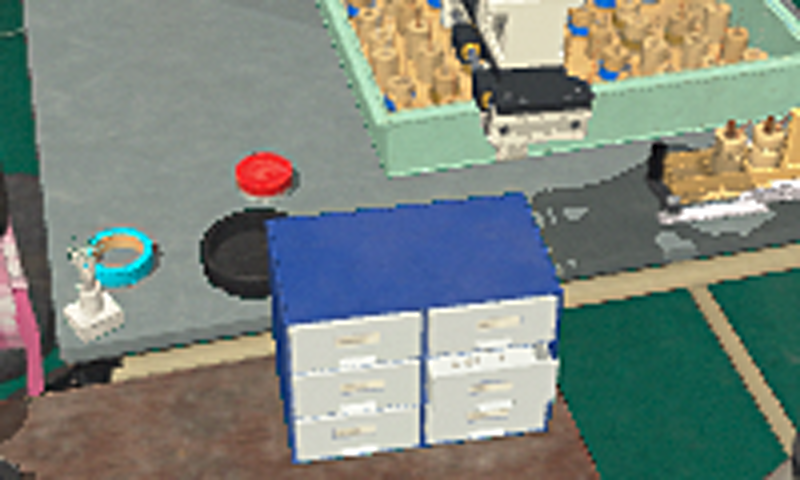

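Run:
```python
from h import *
t=cv2.imread("pics/top11.png")
t=np.clip(t.astype(float)*2,0,255).astype(np.uint8)
a=[]
for q in(1.571,1.4):
    overlay("top",t,[T(D0,p) for p in DOCK(q)[5:]],305,203,325,225,19,f"pics/q.png"); a.append(cv2.imread("pics/q.png"))
cv2.imwrite("pics/q2.png",np.hstack(a))
s=vision.capture("scene")[:,:,::-1].copy(); s=np.clip(s.astype(float)*1.5,0,255).astype(np.uint8); a=[]
for q in(1.571,1.4):
    overlay("scene",s,[T(D0,p) for p in DOCK(q)[5:]],305,170,335,200,13,f"pics/q.png"); a.append(cv2.imread("pics/q.png"))
cv2.imwrite("pics/q3.png",np.hstack(a))
```

```text
(no output)
```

View pics/q2.png

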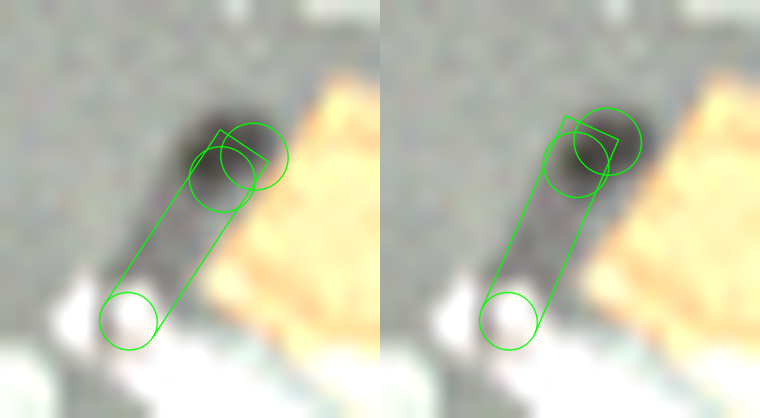

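View pics/q3.png

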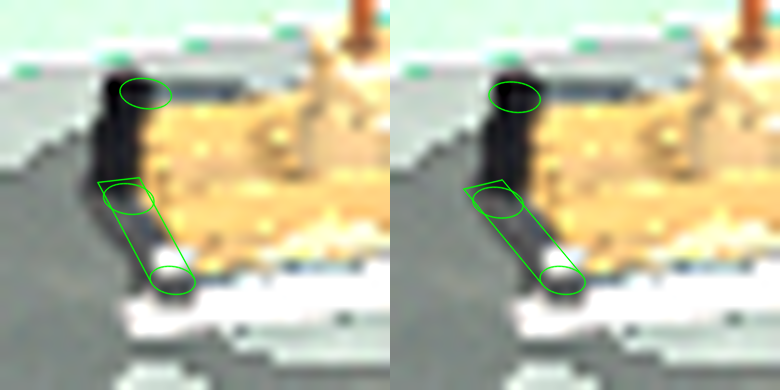

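Run:
```python
from h import *
godock(-138,-7,250)
```

```text
row [19.14, -0.46, 19.45] turn -0.001 | dist 273 mm
```

Call:
apply_moves:
  rows:
    - [[19.1,-0.5,19.4],0,0.2]
    - [[19.1,-0.5,19.4],0,0.2]
    - [[19.1,-0.5,19.4],0,0.2]
    - [[19.1,-0.5,19.4],0,0.2]
    - [[19.1,-0.5,19.4],0,0.2]

```text
time: 60.35
tool_pos: [484.8, -209.9, 248.5]
tcp_rot: [-1.571, 0.037, -2.158]
contact_force: [0.4, 0.5, -0.1]
grip_width: 2.0
```

Run:
```python
from h import *
state();indock();godock(-138,-7,120)
```

```text
t 60.35 pos [ 484.8 -209.9  248.5] rot [-1.571  0.037 -2.158] F [ 0.4  0.5 -0.1] w 2.0  q [-0.58  0.34  1.51  0.04  1.3   0.  ]
TCP in dock -134.0 -5.6 yaw err deg -0.37
row [0.08, 12.86, -0.13] turn -0.007 | dist 129 mm
```

Call:
apply_moves:
  rows:
    - [[0,4,-0.1],-0.007,0.2]
    - [[0,8,-0.1],-0.007,0.2]
    - [[0,11.5,-0.1],-0.007,0.2]
    - [[0,12.8,-0.1],-0.007,0.2]
    - [[0,12.8,-0.1],-0.007,0.2]

```text
time: 60.98
tool_pos: [486.2, -205.3, 120.1]
tcp_rot: [-1.573, 0.037, -2.151]
contact_force: [0.0, -0.5, 0.2]
grip_width: 1.7
```

Run:
```python
from h import *
state();indock();godock(-136,-7,46)
```

```text
t 60.98 pos [ 486.2 -205.3  120.1] rot [-1.573  0.037 -2.151] F [ 0.  -0.5  0.2] w 1.7  q [-0.57  0.47  1.69  0.04  0.98 -0.01]
TCP in dock -138.5 -7.0 yaw err deg 0.01
row [0.53, 7.4, 0.02] turn 0.000 | dist 74 mm
```

Call:
apply_moves:
  rows:
    - [[0.2,3,0],0,0.2]
    - [[0.3,6,0],0,0.2]
    - [[0.3,7.2,0],0,0.2]
    - [[0.3,7.2,0],0,0.2]

```text
time: 61.48
tool_pos: [486.2, -205.7, 48.5]
tcp_rot: [-1.573, 0.037, -2.151]
contact_force: [0.6, -0.3, 0.9]
grip_width: 1.9
```

Run:
```python
from h import *
state();indock()
```

```text
t 61.48 pos [ 486.2 -205.7   48.5] rot [-1.573  0.037 -2.151] F [ 0.6 -0.3  0.9] w 1.9  q [-0.57  0.58  1.75  0.05  0.82 -0.02]
TCP in dock -138.2 -6.8 yaw err deg 0.01
```

Push towards the stop in steps, watching force.

Call:
apply_moves:
  rows:
    - [[0.6,0,0],0,0.2]
    - [[1.1,0,0],0,0.2]
    - [[1.5,0,0],0,0.2]
    - [[1.5,0,0],0,0.2]

```text
time: 61.98
tool_pos: [478.0, -218.7, 48.3]
tcp_rot: [-1.572, 0.037, -2.152]
contact_force: [1.0, 0.3, 0.1]
grip_width: 2.0
```

Call:
apply_moves:
  rows:
    - [[0.2,0,0],0,0.2]
    - [[0.4,0,0],0,0.2]
    - [[0.4,0,0],0,0.2]

```text
time: 62.35
tool_pos: [476.4, -221.8, 48.3]
tcp_rot: [-1.571, 0.038, -2.152]
contact_force: [3.8, 2.4, 1.3]
grip_width: 1.8
```

Run:
```python
from h import *
state();indock()
```

```text
t 62.35 pos [ 476.4 -221.8   48.3] rot [-1.571  0.038 -2.152] F [3.8 2.4 1.3] w 1.8  q [-0.6   0.58  1.76  0.05  0.81 -0.06]
TCP in dock -119.3 -6.2 yaw err deg -0.03
```

Call:
apply_moves:
  rows:
    - [[0.3,0,0],0,0.2]
    - [[0.4,0,0],0,0.2]
    - [[0.4,0,0],0,0.2]

```text
time: 62.72
tool_pos: [475.9, -222.6, 48.4]
tcp_rot: [-1.57, 0.043, -2.152]
contact_force: [11.5, 14.4, 1.1]
grip_width: 1.8
```

Run:
```python
from h import *
state();indock()
```

```text
t 62.73 pos [ 475.9 -222.6   48.4] rot [-1.57   0.043 -2.152] F [11.5 14.4  1.1] w 1.8  q [-0.61  0.57  1.76  0.06  0.81 -0.07]
TCP in dock -118.5 -6.1 yaw err deg -0.07
```

Hard stop: 18 N for 0.8 mm. Bar is fully across; back off, lift and do the final check.

Call:
apply_moves:
  rows:
    - [[-1,0,0],0,0.2]
    - [[-2.5,0,0],0,0.2]
    - [[-2.5,-4,0],0,0.2]
    - [[-2.5,-10,0],0,0.2]
    - [[-2.5,-16,0],0,0.2]

```text
time: 63.35
tool_pos: [485.5, -206.9, 210.8]
tcp_rot: [-1.572, 0.042, -2.152]
contact_force: [0.8, -1.0, -0.4]
grip_width: 1.7
```

Call:
apply_moves:
  rows:
    - [[-8,-7,-8],0,0.2]
    - [[-14,-7,-14],0,0.2]
    - [[-14,-7,-14],0,0.2]
    - [[-14,-7,-14],0,0.2]
    - [[-14,-7,-14],0,0.2]

```text
time: 63.98
tool_pos: [443.5, -14.1, 287.5]
tcp_rot: [-1.57, 0.042, -2.149]
contact_force: [0.9, -0.7, 0.2]
grip_width: 2.3
```

Run:
```python
from h import *
state()
t=vision.capture("top")[:,:,::-1].copy(); cv2.imwrite("pics/top12.png",t)
crop(t,120,140,380,270,3,"pics/t23.png")
tb=np.clip(t.astype(float)*1.6,0,255).astype(np.uint8)
overlay("top",tb,[T(D0,p) for p in DOCK(1.571)[5:]],300,200,380,260,10,"pics/t24.png")
s=vision.capture("scene")[:,:,::-1].copy(); crop(s,130,140,390,300,3,"pics/s23.png")
```

```text
t 63.98 pos [443.5 -14.1 287.5] rot [-1.57   0.042 -2.149] F [ 0.9 -0.7  0.2] w 2.3  q [-0.23  0.14  1.66  0.04  1.32  0.34]
```

View pics/t23.png

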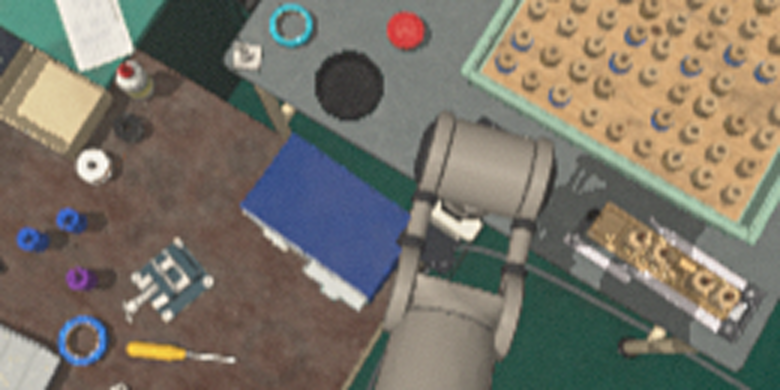

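View pics/t24.png

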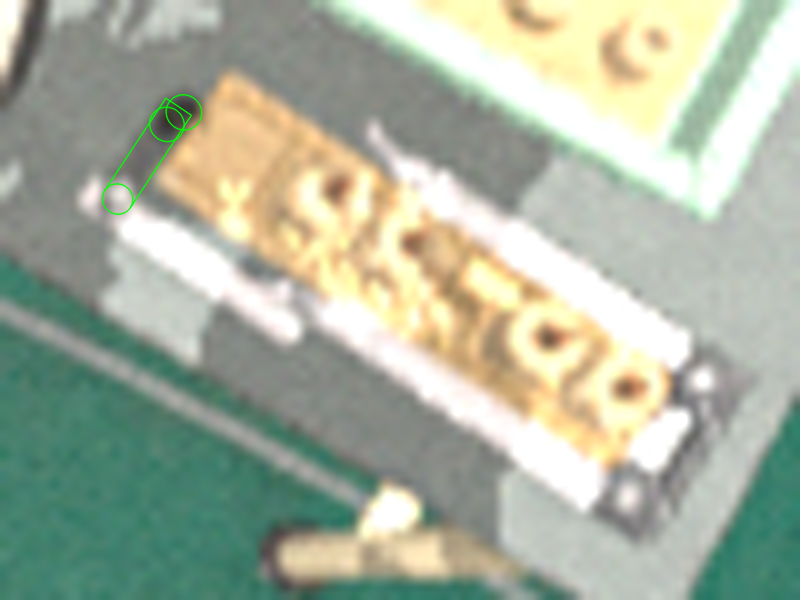

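View pics/s23.png

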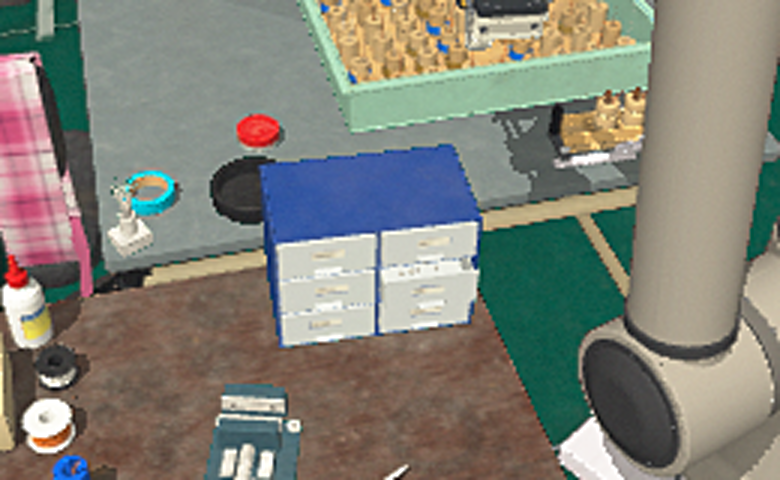

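Call:
apply_moves:
  rows:
    - [[0,0,0],0,0.2]
    - [[0,0,0],0,0.2]

```text
time: 64.32
tool_pos: [443.8, -16.7, 286.0]
tcp_rot: [-1.573, 0.041, -2.153]
contact_force: [-0.2, 0.2, 0.2]
grip_width: 1.8
```

Run:
```python
from h import *
print(order.close_job()); state()
```

```text
the job is handed in; nothing more can be done
None
the job is handed in; nothing more can be done
```

The job was finished and handed in at about 64 s; no verdict came back. One core was already in pocket 3. I added the three cores from the bench to pockets 4, 1 and 2, so pocket 5 is empty and there were no spare cores. I then turned the carrier end for end by its fin, slid it tongue first into the dock and swung the bar across behind it.

**Carrier home:** it met a hard stop (24 N, 0.4 mm of movement) with the fin grip 53.5 mm inside the mouth; nominal is 50 mm, but the grip sits about 3–4 mm ahead of the carrier's origin. The overlay shows the tongue in its slot.

**Cores:** the last pictures show four cores upright in their pockets. The scene camera only saw the rear two; the other two were checked from the top view.

**Bar:** after the first swing the picture read only about 1.45–1.5 rad, so I pushed the knob again until it stopped (18 N, 0.8 mm). The overlay now fits 1.571.

**Bystanders:** the tin, tape roll and wire spool look unmoved, though I did not measure them.

**Disagreements:**
- After I first released it in front of the dock, the carrier had moved back about 10 mm. I don't know if it was knocked or if I touched it; I re-gripped it before sliding it in.
- Arm and camera readings differed by about 1.5 mm sideways.
- The tool tilted by up to 0.06 rad on the way. I brought that down to about 0.03 before gripping the carrier.

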